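# Change the abrasive drums in the latched scouring unit

### The arm

A 7-joint arm with a two-finger parallel gripper is mounted at the origin on a cart in front of the work surface, level with it; the furniture and walls round the work are solid. World frame = base frame: x ahead of the robot, y to its left, z up, the work surface at z = 0. Lengths are in mm, angles in rad, forces in N, time in s.
With the tool pointing down it reaches from about 425 to 950 mm from the base axis. Payload 16.7 kg.
Tool frame: the origin (TCP) lies at the very end of the fingers, on their centre line; the grasp point (between the pads) lies 19 mm behind it; x points along the fingers, z is the direction in which the jaws open and shut, and the axes are right-handed (so a half turn about x gives the same grasp; the last joint's range is limited). The gripper opens to 94 mm and grips with 3 to 60 N. Pads are 16 mm wide; open, the fingers measure 119 mm over their backs; the gripper's body (75 mm by 177 mm) begins 78 mm behind the grasp point.
Start: joints at [-1.355, 0.426, 0.074, 1.606, -0.034, 1.111, -0.067], TCP at [240.816, 630.541, 205.467] pointing down, gripper open.
Joint ranges: [-2.85, 2.85], [-0.5, 2.14], [-1.23, 1.37], [0.21, 2.46], [-1.02, 4.16], [0.16, 2.05], [-2.73, 2.73]. Speed limits (rad/s): [1.89, 1.89, 2.39, 2.39, 3.01, 3.01, 3.01].

### API

Orientations are given as a unit quaternion [w, x, y, z].
In Python, from cell import ctrl, vision gives the robot as it stands.
- The arm moves only by the tool arm_command, never from a script. Its argument "steps" is a list that holds one entry, the list of rows, each a list of 4 numbers: the shift along the tool's x, y, z in mm, then the turn about the tool's x in degrees. In form: [[[dx, dy, dz, twist], ...]]. A call has 1 to 8 rows; each row shifts and turns the pose as measured when the row begins, along the tool's axes as they then stand; what a row does not reach is not made up. A row lasts 1/10 s, in which the tool goes at most 50 mm and 8.59 degrees, less where a joint would pass 70% of its speed; a pose out of reach is approached as far as the arm can. A call is refused whole if a number of a shift passes 50 or a number of a turn 8.59, either way. A call with a gripper value outside its range is refused whole. "hand" is the opening, from -1 (shut) to 1 (fully open), set as the call begins (left out, the last holds). The fingers move at their own pace and stop on an object; "force" is the grip in N (left out, the last holds). Time passes only in rows, so rows that do not move let the fingers close. It gives the time, the measured TCP pose, the force and the opening at its end, in the units of the state.
- ctrl.get_state(): the state, without advancing time (a new reading comes with each control period).
- vision.snapshot(name): name is "side" or "top"; returns a dict with "pixels" (400x640x3 uint8, red, green, blue), "fx", "fy", "cx", "cy" (pixels), "camera_from_world" (4x4, takes a point from world to camera coordinates). Camera axes: x right, y up, looking along -z (the intrinsics and any distortion apply to the point x, -y, -z); pixel columns grow to the right and rows downward; lengths in mm; the calibration is good to about 2 mm. A picture is of the moment at which its call begins. There is no depth.
- ctrl.sign_off(): hands the job in, once; it reports no verdict.
The state is a dict: "clock": time; "qpos": joint angles; "joint_vel": joint speeds; "effort": joint torques, N m; "eef_pos": TCP position; "tool_rot": TCP orientation; "contact_force": force on the tool from outside, world axes, zero at the start; "moment": the same for the moment, N m; "grip_width": finger opening in mm.
Only numpy, scipy, OpenCV 4.12 (cv2) and the standard library are available. Lean on these libraries where they do the work, as an engineer would, in place of code of your own. Each camera call takes 0.05 s, during which the arm holds its last target.

### The job

Change the drums in the small scouring unit on the bench: turn the red quarter-turn latch to release the green guard lid, swing the lid right up, and move every worn grey drum (there may be one or two) from inside to the blue tray. Set both fresh orange-winged drums on the two spindles, turning each under light pressure until its slot drops fully over the key on the spindle, then shut the lid and turn the latch fully back to lock it.

Things in the scene. Friction and masses are not known exactly. Their poses are not given: they have to be found in the camera images.
- scourer: fixed grey open-topped housing, 132 mm deep (x), 250 wide (y), rim 115 mm above the bench, walls 6 mm; black dust port on the right side (30 mm long, 44 across). Origin: centre of its underside; x to the back, away from the robot, y left, z up. The spindles stand 100 mm apart along y, 52 mm from the front and 69 mm from the side inner walls
- spindle_left: the left of the two fixed upright spindles: hub 54 mm across. Origin: centre of the hub's flat top, 20 mm above the bench, z up. On it stands a steel key 36 mm long along x, 8 wide, 9 high; each spindle's key points its own way. With its slot over the key a drum drops until its origin meets this one; otherwise it rides 9 mm high
- spindle_right: the right of the two fixed upright spindles: hub 54 mm across. Origin: centre of the hub's flat top, 20 mm above the bench, z up. On it stands a steel key 36 mm long along x, 8 wide, 9 high; each spindle's key points its own way. With its slot over the key a drum drops until its origin meets this one; otherwise it rides 9 mm high
- lid (a joint): green guard lid, 132 x 250 x 6 mm, hinged along the housing's back top edge. 0 = shut, grows as the front edge is lifted, to 1.8 (past upright). A stiff hinge (0.3 N m) keeps it where it is left. It opens only with the latch beyond about 1.25; the latch turns back only with the lid shut to within 0.03: press it fully down
- lid_hinge (a point): point on the lid's hinge axis (this frame's y) at mid width, 115 mm above the bench. The frame turns with the lid: z is the lid's outward normal, -x runs from the hinge to the front edge
- lid_tab (a point): grip point of the lid's black pull tab, a fin 12 mm thick (y), 22 high, sticking out 50 mm from the lid's front edge, 60 mm left of its middle. The point is in the fin's centre, 30 mm out, 162 mm from the hinge axis, 6 mm above it when shut. Axes as lid_hinge. Pinched across y from above, the fin pivots between upright fingers as the lid swings
- latch (a joint): red wing knob on top of the lid, a quarter-turn cam latch. 0 = locked (wing front to back), grows turning anticlockwise seen from above, to 1.57 = released (wing along the lid's width). Light friction (0.05 N m); it stays where left
- latch_grip (a point): point on the knob's axis at grip height, 30 mm above the lid's face (151 mm above the bench when shut). The wing, 40 mm long along x, 13 thick (y), stands 8 to 44 mm above the lid's face on a 40 mm disc; frame turns with the knob. The axis is 30 mm behind the lid's front edge, 60 mm right of its middle
- fresh_1: drum, 72 mm tall, 0.25 kg: rust-brown sleeve 58 mm across, 50 mm square steel foot, flat orange wing on top. Origin: centre of the underside, z up. The wing, 38 mm long along x, 13 mm thick (y), stands 38 to 72 mm above it. A slot in the underside, 40 mm along x, 12 wide, 11 deep, fits over a spindle's key, either way round. Fresh; starts upright on the bench
- fresh_2: drum, 72 mm tall, 0.25 kg: rust-brown sleeve 58 mm across, 50 mm square steel foot, flat orange wing on top. Origin: centre of the underside, z up. The wing, 38 mm long along x, 13 mm thick (y), stands 38 to 72 mm above it. A slot in the underside, 40 mm along x, 12 wide, 11 deep, fits over a spindle's key, either way round. Fresh; starts upright on the bench
- worn_1: drum, 72 mm tall, 0.25 kg: grey sleeve 58 mm across, 50 mm square steel foot, flat black wing on top. Origin: centre of the underside, z up. The wing, 38 mm long along x, 13 mm thick (y), stands 38 to 72 mm above it. A slot in the underside, 40 mm along x, 12 wide, 11 deep, fits over a spindle's key, either way round. Worn; if present it starts seated on the left spindle
- worn_2: drum, 72 mm tall, 0.25 kg: grey sleeve 58 mm across, 50 mm square steel foot, flat black wing on top. Origin: centre of the underside, z up. The wing, 38 mm long along x, 13 mm thick (y), stands 38 to 72 mm above it. A slot in the underside, 40 mm along x, 12 wide, 11 deep, fits over a spindle's key, either way round. Worn; if present it starts seated on the right spindle
- tray: fixed blue open tray, 115 mm (x) by 165 mm (y), 30 mm high, walls and floor 5 mm; origin at the centre of its underside. Two drums stand in it side by side along y
Not all that is in view belongs to the job. Leave any white look-alike of the fresh_1 alone.

How it is judged (in metres and radians):
On the way, in this order (a step that is already met when the one before it is completed fails the run):
1. the latch is turned to released while the lid is still shut (value of joint latch above 1.25 rad and value of joint lid below 0.1 rad), for 0.1 s.
2. the lid is swung up (value of joint lid above 1.4 rad), for 0.2 s.
3. worn drums are in the tray and both fresh drums are seated on the spindles (((horizontal distance between fresh_1 and spindle_left below 0.006 m and z of fresh_1 in the frame of spindle_left below 0.004 m and angle between fresh_1's own z axis and vertical below 0.08 rad) or (horizontal distance between fresh_1 and spindle_right below 0.006 m and z of fresh_1 in the frame of spindle_right below 0.004 m and angle between fresh_1's own z axis and vertical below 0.08 rad)) and ((horizontal distance between fresh_2 and spindle_left below 0.006 m and z of fresh_2 in the frame of spindle_left below 0.004 m and angle between fresh_2's own z axis and vertical below 0.08 rad) or (horizontal distance between fresh_2 and spindle_right below 0.006 m and z of fresh_2 in the frame of spindle_right below 0.004 m and angle between fresh_2's own z axis and vertical below 0.08 rad)) and x of worn_1 in the frame of tray between -0.052 and 0.052 m and y of worn_1 in the frame of tray between -0.077 and 0.077 m and z of each of worn_1, worn_2 in the frame of tray below 0.05 m and x of worn_2 in the frame of tray between -0.052 and 0.052 m and y of worn_2 in the frame of tray between -0.077 and 0.077 m), for 0.2 s.
4. the lid is shut (value of joint lid below 0.04 rad), for 0.2 s.
At the end, for the whole second after the job is handed in: Each fresh drum stands on its own spindle, within 6 mm of its axis, dropped fully over the key (less than 4 mm above the hub) and upright; every worn drum lies on the tray's floor; the drums are at rest; the lid is shut (below 0.04 rad) and the latch turned back to locked (below 0.25 rad) (all of step 3 and linear speed of each of fresh_1, fresh_2, worn_1, worn_2 below 0.02 m/s and value of joint lid below 0.04 rad and value of joint latch below 0.25 rad); the robot touches nothing.
Of worn_1, worn_2 only 1 to 2 are there at a start; the rules pass over those that are not, and their reading is None.
At some moment in a run one of fresh_1, fresh_2 may be knocked a few centimetres aside while the robot is not near it.
It also fails if it takes over 210 s, if anything falls off the work surface, if the arm or the gripper's body presses on something with over 40 N, if the wrist force passes 120 N, or if a joint passes its speed limit or range.

## Working session

There is one attempt and no reset: what is moved stays moved. The work goes in short steps, Python scripts to look and compute and a tool call to move; the robot and the scene stay as the last step left them, time stands still between calls to the robot, and variables do not carry over. Pictures are saved under pics/ and viewed, and the job is handed in when it is done.

Besides the shell and the picture viewer there is one more tool, called after ">>>" in YAML: its name, and indented under it one key for each argument. arm_command: Moves the arm, as the interface text tells. Its arguments: {"type":"object","properties":{"steps":{"type":"array","items":{"type":"array","items":{"type":"array","items":{"type":"number"}}}},"hand":{"type":"number"},"force":{"type":"number"}},"required":["steps"]}

```bash
ls; mkdir -p pics; python3 - <<'E'
from cell import ctrl, vision
import cv2, numpy as np
print(ctrl.get_state())
for n in ("side","top"):
    s=vision.snapshot(n)
    cv2.imwrite(f"pics/{n}0.png",s["pixels"][:,:,::-1])
    print(n,[k for k in s],s["fx"],s["fy"],s["cx"],s["cy"],np.round(s["camera_from_world"],4).tolist())
E
```

```text
pics
{'clock': 0.0, 'qpos': array([-1.35549473,  0.42671256,  0.07386375,  1.60659778, -0.0340873 ,
        1.11081417, -0.06707731]), 'joint_vel': array([-2.15405736e-03, -3.33783053e-04,  2.12600659e-04, -2.28310064e-04,
        9.97008475e-05, -1.18822096e-04,  4.73246515e-04]), 'effort': array([-1.28537042e-03, -9.35830808e+01,  3.66579741e+00, -4.54170728e+01,
       -4.88606037e-02,  2.03655765e-02,  1.23266773e-04]), 'eef_pos': array([240.6998096 , 630.15601464, 204.793057  ]), 'tool_rot': array([ 0.58205665, -0.40129153,  0.58275114,  0.40071969]), 'contact_force': array([ 0.06650139, -0.38730577,  0.55679251]), 'moment': array([0.01766426, 0.00382062, 0.01948502]), 'grip_width': 93.66967942497322}
side ['pixels', 'fx', 'fy', 'cx', 'cy', 'camera_from_world'] 366.3498224371358 366.3498224371358 318.14459020674485 193.8821043669927 [[-0.9979, 0.0638, -0.0087, 539.4477], [-0.0513, -0.7058, 0.7066, -231.7938], [0.0389, 0.7056, 0.7076, -773.5131], [0.0, 0.0, 0.0, 1.0]]
top ['pixels', 'fx', 'fy', 'cx', 'cy', 'camera_from_world'] 446.6144380966118 446.6144380966118 321.53690408007657 199.61841026504584 [[0.1253, -0.9921, -0.0046, -325.5614], [0.9677, 0.1212, 0.2209, -510.7858], [-0.2186, -0.0322, 0.9753, -856.2854], [0.0, 0.0, 0.0, 1.0]]
```

View pics/side0.png

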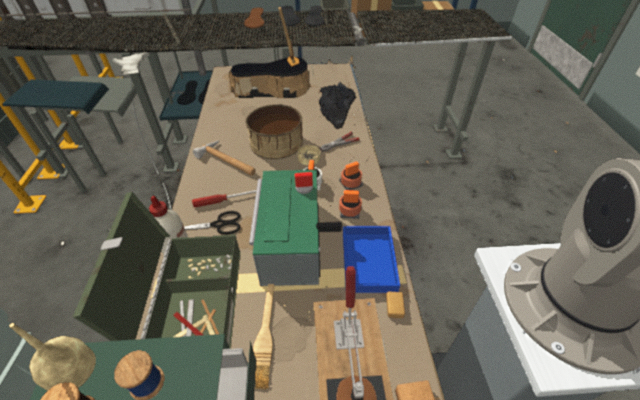

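View pics/top0.png

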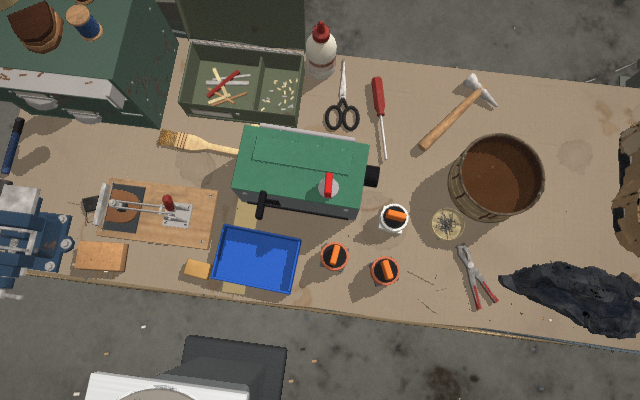

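```bash
cat > h.py <<'E'
import cv2, numpy as np
from cell import ctrl, vision
from scipy.optimize import least_squares
def snap(n): return vision.snapshot(n)
def cropf(img,x0,y0,w,h,s,fn):
    c=img[y0:y0+h,x0:x0+w,::-1]
    cv2.imwrite("pics/"+fn,cv2.resize(c,None,fx=s,fy=s,interpolation=cv2.INTER_CUBIC))
CAL={'side':(366.3498,318.1446,193.8821),'top':(446.6144,321.5369,199.6184)}
import json,os
if os.path.exists('T.json'): T={k:np.array(v) for k,v in json.load(open('T.json')).items()}
def proj(n,P):
    P=np.atleast_2d(np.asarray(P,float)); f,cx,cy=CAL[n]
    c=P@T[n][:3,:3].T+T[n][:3,3]
    return np.c_[cx+f*c[:,0]/-c[:,2], cy-f*c[:,1]/-c[:,2]]
def ray(n,uv):
    f,cx,cy=CAL[n]; R=T[n][:3,:3]; o=-R.T@T[n][:3,3]
    d=R.T@np.array([(uv[0]-cx)/f,-(uv[1]-cy)/f,-1.]); return o,d/np.linalg.norm(d)
def atz(n,uv,z):
    o,d=ray(n,uv); return o+d*(z-o[2])/d[2]
def tri(uvs):  # dict name->uv
    A=np.zeros((3,3));b=np.zeros(3)
    for n,uv in uvs.items():
        o,d=ray(n,uv); M=np.eye(3)-np.outer(d,d); A+=M;b+=M@o
    p=np.linalg.solve(A,b)
    return p,{n:np.round(proj(n,p)[0]-uv,2) for n,uv in uvs.items()}
E
python3 - <<'E'
from h import *
t={}
for n in ('side','top'):
    s=snap(n); t[n]=s['camera_from_world'].tolist()
    if n=='top':
        cropf(s['pixels'],220,110,190,195,4 and 3,'t1.png')
    else:
        cropf(s['pixels'],240,150,170,150,4,'s1.png')
json.dump(t,open('T.json','w'))
E
```

```text
(no output)
```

View pics/t1.png

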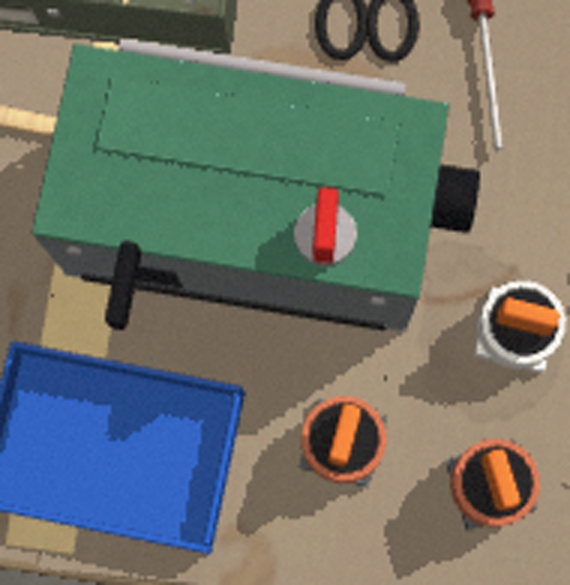

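View pics/s1.png

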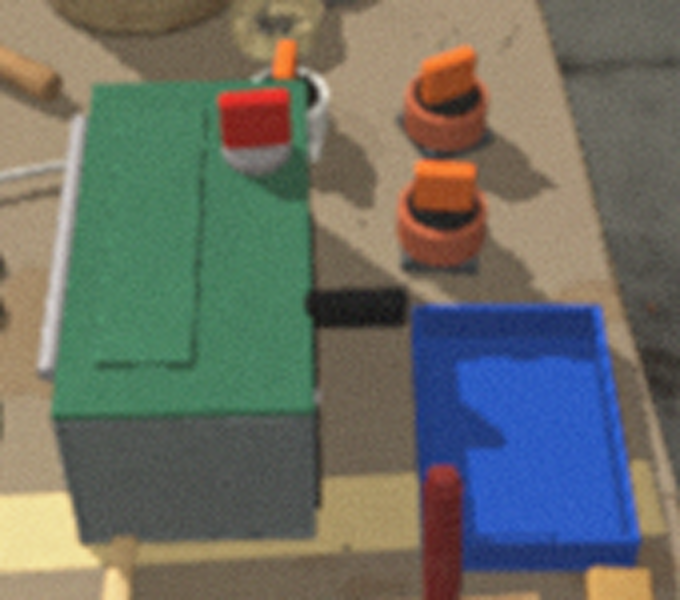

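```bash
python3 - <<'E'
from h import *
T3=lambda a,b:(220+a/3,110+b/3)
S4=lambda a,b:(240+a/4,150+b/4)
pts={'BL':((75,45),(55,414)),'BR':((448,103),(92,85)),'FR':((418,297),(307,85)),'FL':((36,234),(318,413)),
'f1wing_front_top':((337,464),None),
'wingA':((352,408),None)}
T=[];S=[]
for k in ('BL','BR','FR','FL'):
    p,r=tri({'top':T3(*pts[k][0]),'side':S4(*pts[k][1])}); print(k,p.round(1),r)
# fit yaw pose lid
m=np.array([[66,125,121],[66,-125,121],[-66,-125,121],[-66,125,121]])
def P(q,m):
    c,s=np.cos(q[2]),np.sin(q[2]); 
    return np.c_[q[0]+c*m[:,0]-s*m[:,1],q[1]+s*m[:,0]+c*m[:,1],m[:,2]]
def f(q,which):
    r=[]
    for n,i,F in (('top',0,T3),('side',1,S4)):
        if n in which:
            uv=np.array([F(*pts[k][i]) for k in ('BL','BR','FR','FL')])
            r.append((proj(n,P(q,m))-uv).ravel())
    return np.concatenate(r)
for w in (('top',),('side',),('top','side')):
    s=least_squares(f,[600,-200,0],args=(w,),x_scale=[100,100,.1]); print(w,s.x.round(3),np.round(s.fun,2))
E
```

```text
BL [663.6 -91.7 117.3] {'top': array([-0.23,  0.74]), 'side': array([-0.74, -0.22])}
BR [ 655.3 -340.1  115.5] {'top': array([-0.13,  0.4 ]), 'side': array([-0.32, -0.11])}
FR [ 523.6 -334.3  112.4] {'top': array([-0.38,  0.99]), 'side': array([-0.78, -0.22])}
FL [533.7 -86.5 113. ] {'top': array([-0.49,  1.16]), 'side': array([-1.17, -0.3 ])}
('top',) [ 5.94123e+02 -2.14005e+02 -4.00000e-02] [-0.41 -0.65  0.86 -0.36  0.96  0.45 -1.41  0.38]
('side',) [ 5.92001e+02 -2.07502e+02 -4.00000e-02] [-0.82  1.35  0.27 -0.45  0.3  -1.67  0.36 -0.09]
('top', 'side') [ 5.93251e+02 -2.12008e+02 -3.90000e-02] [-1.52 -0.32 -0.23 -0.11 -0.11  0.73 -2.51  0.74 -1.3  -0.48 -0.18 -1.63
 -0.33 -2.85 -0.41 -1.92]
```

```bash
python3 - <<'E'
from h import *
s=snap('top')['pixels']; cropf(s,310,190,110,100,7,'t2.png')
s=snap('side')['pixels']; cropf(s,325,150,60,80,7,'s2.png')
E
```

```text
(no output)
```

View pics/t2.png

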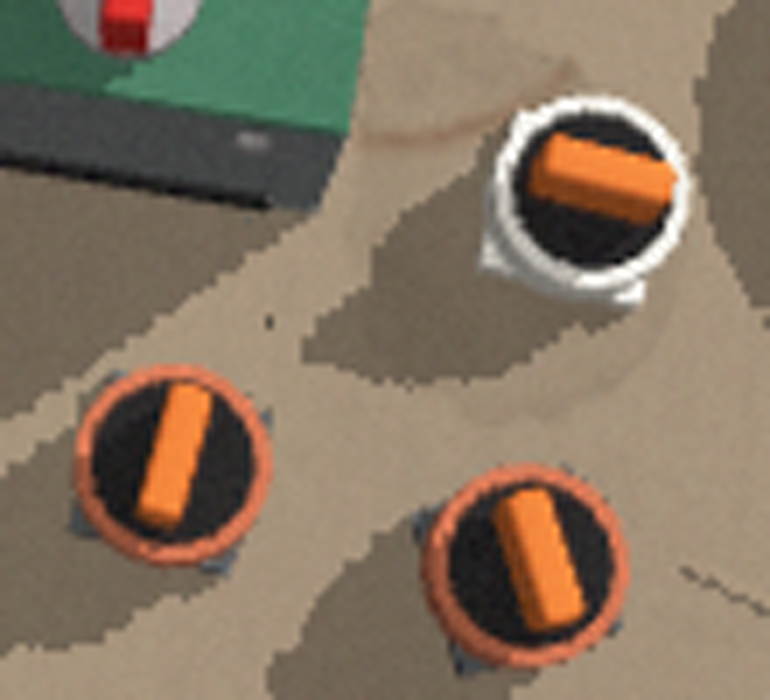

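View pics/s2.png

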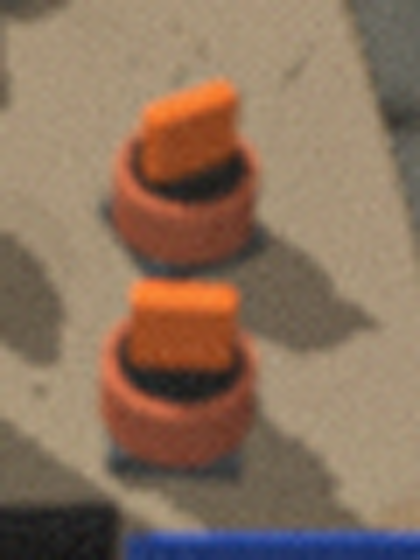

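```bash
python3 - <<'E'
from h import *
A=tri({'top':(335.4,254.3),'side':(351.4,191)});B=tri({'top':(387.6,269.4),'side':(352.1,164.7)})
print(A,B)
print(atz('top',(335.4,254.3),72),atz('top',(387.6,269.4),72))
# wing direction from top view lines at z=72
f=lambda a,b:atz('top',(310+a/7,190+b/7),72)
for n,a,b in (('A',(195,386),(160,516)),('B',(522,492),(562,620)),('W',(550,155),(668,190))):
    d=f(*a)-f(*b); print(n,np.hypot(*d[:2]),np.degrees(np.arctan2(d[1],d[0])), (f(*a)+f(*b))/2)
# tray corners: top crop
T3=lambda a,b:(220+a/3,110+b/3)
S4=lambda a,b:(240+a/4,150+b/4)
for a,b in (((12,343),None),((243,389),(410,307)),((211,552),(601,307)),(None,(638,545))):
    d={}
    if a:d['top']=T3(*a);print('z30',atz('top',d['top'],30).round(1))
    if b:d['side']=S4(*b);print('z30s',atz('side',d['side'],30).round(1))
    if len(d)==2:print(tri(d))
# latch, tab
print('latch wing', tri({'top':T3(328,190),'side':S4(222,95)}),tri({'top':T3(323,250),'side':S4(290,92)}))
print('tab', tri({'top':T3(118,325),'side':S4(405,292)}))
E
```

```text
(array([ 438.01352581, -300.16119383,   70.5298349 ]), {'top': array([-0.16,  0.38]), 'side': array([-0.32, -0.07])}) (array([ 422.19413698, -404.68939974,   66.87109481]), {'top': array([-0.11,  0.26]), 'side': array([-0.2 , -0.04])})
[ 438.64397501 -300.36832194   72.        ] [ 422.28656678 -404.16942506   72.        ]
A 37.53925949115051 -8.267676228237722 [ 438.46939668 -300.32727703   72.        ]
B 36.466177574830404 22.988564344276462 [ 422.26607374 -403.81309671   72.        ]
W 34.67715898645475 80.16520616730907 [ 532.17215933 -412.66935706   72.        ]
z30 [475.8 -63.7  30. ]
z30 [ 464. -227.   30.]
z30s [ 467.1 -219.4   30. ]
(array([ 465.54075519, -226.48999357,   21.2150544 ]), {'top': array([ 0.08, -0.17]), 'side': array([0.16, 0.04])})
z30 [ 352.7 -220.6   30. ]
z30s [ 351.7 -211.1   30. ]
(array([ 350.88559761, -219.23958137,   20.81719649]), {'top': array([-0.44,  0.89]), 'side': array([-0.81, -0.15])})
z30s [365.2 -49.   30. ]
latch wing (array([ 573.39121017, -270.65710818,  163.78657125]), {'top': array([-0.07,  0.21]), 'side': array([-0.17, -0.05])}) (array([ 535.53217443, -272.05439687,  162.53087976]), {'top': array([-0.2 ,  0.53]), 'side': array([-0.43, -0.12])})
tab (array([ 481.45271442, -150.6664595 ,  125.82364708]), {'top': array([-0.09,  0.21]), 'side': array([-0.2 , -0.05])})
```

```bash
cat >> h.py <<'E'
from scipy.spatial.transform import Rotation as Ro
def toolR():
    s=ctrl.get_state(); q=s['tool_rot']; return s['eef_pos'],Ro.from_quat([q[1],q[2],q[3],q[0]]).as_matrix()
def rel(target,yaw=None):
    """tool-frame shift to world TCP target; yaw deg = desired world direction of jaw axis z (mod 180)"""
    p,R=toolR(); d=R.T@(np.array(target)-p)
    zj=np.degrees(np.arctan2(R[1,2],R[0,2]))
    out='pos %s shift %s jaw %.1f tilt %.2f'%(p.round(1),d.round(1),zj,np.degrees(np.arccos(-R[2,0])))
    if yaw is not None:
        e=(yaw-zj+90)%180-90; out+=' twist %.1f'%(-e)
    print(out); s=ctrl.get_state(); print('F',s['contact_force'].round(1),'grip',round(s['grip_width'],1),'t',round(s['clock'],2),'q',s['qpos'].round(2)); return d
E
python3 - <<'E'
from h import *
p,R=toolR(); print(R.round(3)); rel((500,300,260),0); rel((555,-271,260),0)
E
```

```text
[[-0.    -0.934  0.357]
 [-0.     0.357  0.934]
 [-1.    -0.    -0.   ]]
pos [240.8 630.4 205.2] shift [ -54.7 -360.1 -216.2] jaw 69.1 tilt 0.02 twist 69.1
F [-0.2 -0.7  0.7] grip 93.7 t 0.3 q [-1.36  0.43  0.07  1.61 -0.03  1.11 -0.07]
pos [240.8 630.4 205.2] shift [ -54.4 -615.2 -730. ] jaw 69.1 tilt 0.02 twist 69.1
F [-0.2 -0.7  0.7] grip 93.7 t 0.3 q [-1.36  0.43  0.07  1.61 -0.03  1.11 -0.07]
```

>>> arm_command:
  steps:
    - [[-7,-45,-27,0],[-7,-45,-27,0],[-7,-45,-27,0],[-7,-45,-27,0],[-7,-45,-27,0],[-7,-45,-27,0],[-7,-45,-27,0],[-7,-45,-27,0]]
  hand: 1

```text
clock: 1.1
eef_pos: [484.6, 318.8, 257.0]
tool_rot: [0.579, -0.404, 0.581, 0.405]
contact_force: [0.7, 0.4, -0.4]
grip_width: 94.1
```

```bash
python3 - <<'E'
from h import *
rel((555,-271,280),-92)
E
```

```text
pos [484.6 318.8 257. ] shift [ -23.2 -269.6 -529.3] jaw 69.8 tilt 0.15 twist -18.2
F [ 0.7  0.4 -0.4] grip 94.1 t 1.1 q [-0.89  0.23  0.24  1.77 -0.06  1.15  0.58]
```

>>> arm_command:
  steps:
    - [[-4,-22,-44,0],[-4,-22,-44,0],[-4,-22,-44,0],[-4,-22,-44,0],[-4,-22,-44,0],[-4,-22,-44,0],[0,-22,-44,0],[0,-22,-44,0]]

```text
clock: 1.9
eef_pos: [529.0, -77.7, 282.9]
tool_rot: [0.581, -0.404, 0.579, 0.405]
contact_force: [1.1, 0.4, 0.3]
grip_width: 94.0
```

>>> arm_command:
  steps:
    - [[0,-22,-44,0],[0,-22,-44,0],[0,-22,-44,0],[0,-22,-44,0],[0,0,0,8.5],[0,0,0,8.5],[0,0,0,8.5],[0,0,0,8.5]]

```text
clock: 2.7
eef_pos: [546.9, -287.3, 283.4]
tool_rot: [0.676, -0.214, 0.673, 0.213]
contact_force: [0.2, 0.1, 0.3]
grip_width: 93.8
```

>>> arm_command:
  steps:
    - [[0,0,0,8.5],[0,0,0,8.5],[0,0,0,8.5],[0,0,0,8.5],[0,0,0,8.5],[0,0,0,8.5],[0,0,0,8.5],[0,0,0,8.5]]

```text
clock: 3.5
eef_pos: [546.6, -287.0, 283.7]
tool_rot: [0.679, 0.205, 0.675, -0.203]
contact_force: [-0.3, -0.2, -0.2]
grip_width: 94.1
```

```bash
python3 - <<'E'
from h import *
rel((554.5,-271.4,260),-92.3)
E
```

```text
pos [ 546.6 -287.   283.7] shift [23.7 17.3 -2.1] jaw -33.6 tilt 0.32 twist 58.7
F [-0.3 -0.2 -0.2] grip 94.1 t 3.5 q [-0.38  0.41  1.03  1.69 -0.38  1.25  0.16]
```

>>> arm_command:
  steps:
    - [[0,0,0,8.4],[0,0,0,8.4],[0,0,0,8.4],[0,0,0,8.4],[0,0,0,8.4],[0,0,0,8.4],[0,0,0,8.3],[0,0,0,0]]

```text
clock: 4.3
eef_pos: [547.1, -285.6, 283.6]
tool_rot: [0.484, 0.519, 0.482, -0.515]
contact_force: [0.2, -0.9, -0.1]
grip_width: 93.8
```

```bash
python3 - <<'E'
from h import *
rel((554.5,-271.4,260),-92.3)
s=snap('top')['pixels']; cropf(s,210,90,220,200,3,'t3.png')
s=snap('side')['pixels']; cropf(s,220,80,220,180,3,'s3.png')
E
```

```text
pos [ 547.1 -285.6  283.6] shift [ 23.7   6.3 -14.6] jaw -93.9 tilt 0.37 twist -1.6
F [ 0.2 -0.9 -0.1] grip 93.8 t 4.3 q [-0.49  0.56  1.3   1.7  -0.56  1.32 -0.72]
```

View pics/t3.png

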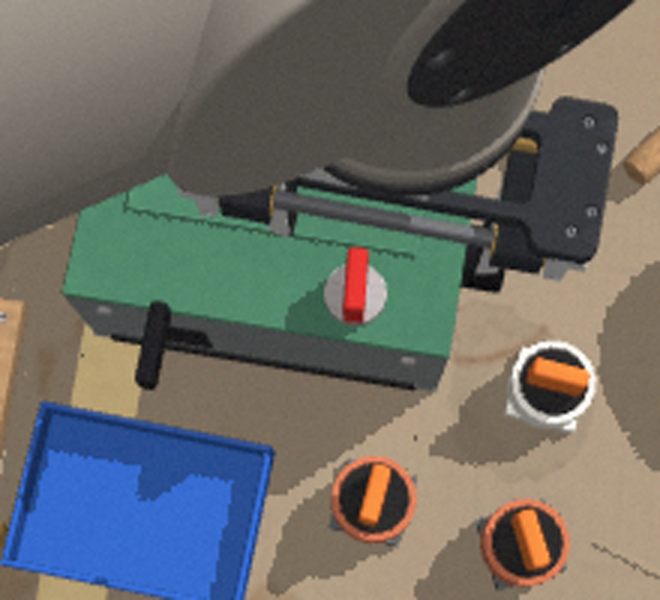

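View pics/s3.png

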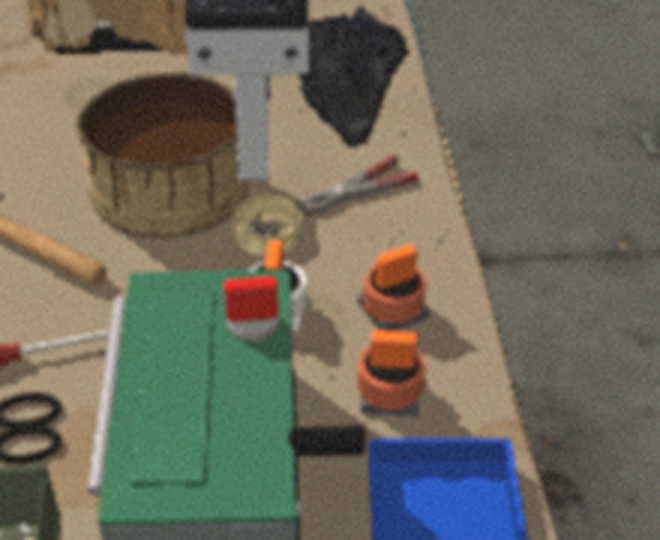

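>>> arm_command:
  steps:
    - [[30,6,-14,-1.6],[35,0,0,0],[30,0,0,0],[25,0,0,0],[15,0,0,0],[0,0,0,0]]

```text
clock: 5.0
eef_pos: [556.4, -271.1, 145.8]
tool_rot: [0.501, 0.505, 0.497, -0.498]
contact_force: [0.5, 0.2, -0.3]
grip_width: 94.1
```

```bash
python3 - <<'E'
from h import *
rel((554.5,-271.4,133),-92.3)
s=snap('side')['pixels']; cropf(s,220,80,220,180,3,'s4.png')
E
```

```text
pos [ 556.4 -271.1  145.8] shift [12.8 -2.   0.3] jaw -90.3 tilt 0.65 twist 2.0
F [ 0.5  0.2 -0.3] grip 94.1 t 5.0 q [-0.42  0.67  1.13  1.84 -0.7   1.09 -0.59]
```

View pics/s4.png

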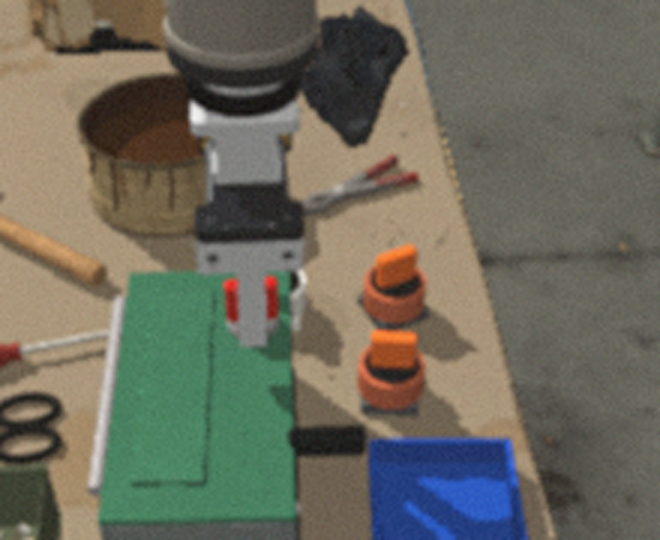

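>>> arm_command:
  steps:
    - [[12,-1.5,0,2],[0,0,0,0]]

```text
clock: 5.25
eef_pos: [556.2, -272.1, 136.1]
tool_rot: [0.492, 0.515, 0.486, -0.506]
contact_force: [0.1, 1.0, -0.9]
grip_width: 94.3
```

>>> arm_command:
  steps:
    - [[0,0,0,0],[0,0,0,0],[0,0,0,0],[0,0,0,0],[0,0,0,0],[0,0,0,0],[0,0,0,0],[0,0,0,0]]
  hand: -1
  force: 20

```text
clock: 6.05
eef_pos: [557.2, -272.7, 138.2]
tool_rot: [0.493, 0.515, 0.486, -0.505]
contact_force: [0.1, -0.1, -0.1]
grip_width: 33.4
```

```bash
python3 - <<'E'
from h import *
rel((554.5,-271.4,133),-92.3)
E
```

```text
pos [ 557.2 -272.7  138.2] shift [ 5.2 -2.8 -1.2] jaw -92.4 tilt 0.99 twist -0.1
F [ 0.1 -0.1 -0.1] grip 33.4 t 6.05 q [-0.42  0.68  1.13  1.85 -0.72  1.07 -0.61]
```

>>> arm_command:
  steps:
    - [[2,0,0,0],[2,0,0,0],[1,0,0,0],[0,0,0,0]]

```text
clock: 6.45
eef_pos: [557.8, -270.5, 133.4]
tool_rot: [0.493, 0.516, 0.487, -0.504]
contact_force: [-3.4, -2.4, 5.6]
grip_width: 13.1
```

```bash
python3 - <<'E'
from h import *
rel((554.5,-271.4,133),-92.3)
E
```

```text
pos [ 557.8 -270.5  133.4] shift [ 0.3 -3.3  1. ] jaw -92.3 tilt 1.05 twist 0.0
F [-3.4 -2.4  5.6] grip 13.1 t 6.45 q [-0.41  0.68  1.12  1.85 -0.72  1.07 -0.61]
```

>>> arm_command:
  steps:
    - [[0,0,0,-8],[0,0,0,-8],[0,0,0,-8],[0,0,0,-8]]

```text
clock: 6.85
eef_pos: [557.5, -269.6, 133.4]
tool_rot: [0.618, 0.354, 0.611, -0.345]
contact_force: [-3.0, 1.8, 1.2]
grip_width: 12.9
```

```bash
python3 - <<'E'
from h import *
rel((554.5,-271.4,133),-2.3)
E
```

```text
pos [ 557.5 -269.6  133.4] shift [ 0.3 -3.5 -0. ] jaw -59.3 tilt 0.99 twist -57.0
F [-3.   1.8  1.2] grip 12.9 t 6.85 q [-0.35  0.6   0.98  1.85 -0.6   1.01 -0.14]
```

>>> arm_command:
  steps:
    - [[0,0,0,-8],[0,0,0,-8],[0,0,0,-8],[0,0,0,-8],[0,0,0,-8],[0,0,0,-8],[0,0,0,-8]]

```text
clock: 7.55
eef_pos: [556.2, -268.9, 133.4]
tool_rot: [0.712, 0.009, 0.702, -0.002]
contact_force: [1.9, -0.2, 0.7]
grip_width: 13.2
```

```bash
python3 - <<'E'
from h import *
rel((554.5,-271.4,133),-2.3)
E
```

```text
pos [ 556.2 -268.9  133.4] shift [ 0.4 -2.5 -1.7] jaw -0.9 tilt 0.98 twist 1.4
F [ 1.9 -0.2  0.7] grip 13.2 t 7.55 q [-0.18  0.49  0.72  1.85 -0.41  0.95  0.7 ]
```

>>> arm_command:
  steps:
    - [[0,0,0,0],[0,0,0,0],[0,0,0,0],[-15,0,0,0],[-40,0,0,0],[-40,0,0,0],[0,0,0,0]]
  hand: 0.2

```text
clock: 8.25
eef_pos: [553.7, -270.4, 233.1]
tool_rot: [0.711, 0.014, 0.703, -0.007]
contact_force: [0.2, -0.2, 0.4]
grip_width: 56.7
```

```bash
python3 - <<'E'
from h import *
rel((502,-148,210),-92.3)
s=snap('top')['pixels']; cropf(s,210,90,220,200,3,'t5.png')
s=snap('side')['pixels']; cropf(s,220,80,220,180,3,'s5.png')
E
```

```text
pos [ 553.7 -270.4  233.1] shift [ 23.6 120.6 -55.6] jaw -1.7 tilt 0.83 twist -89.4
F [ 0.2 -0.2  0.4] grip 56.7 t 8.25 q [-0.25  0.38  0.8   1.75 -0.31  1.13  0.62]
```

View pics/t5.png

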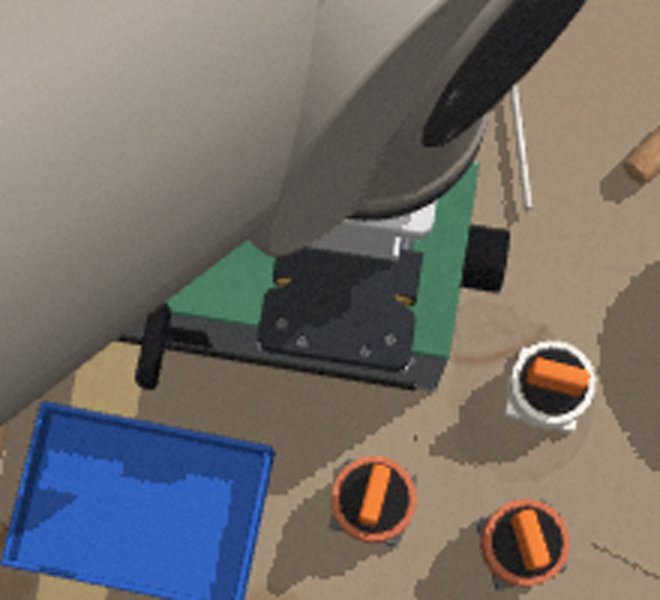

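View pics/s5.png

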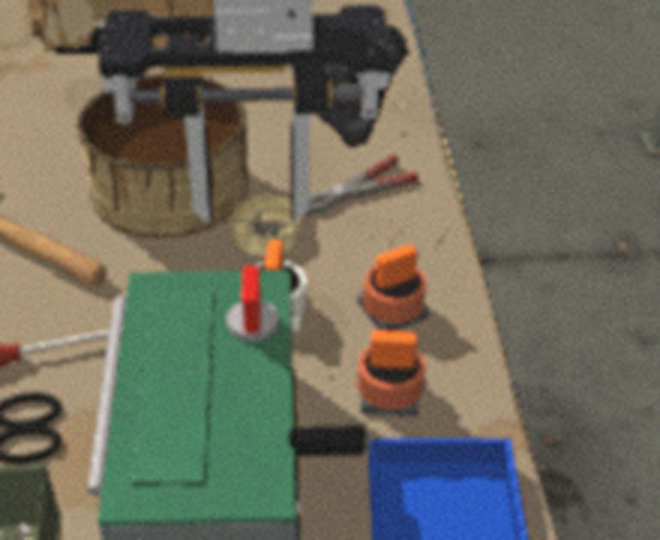

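>>> arm_command:
  steps:
    - [[0,40,-18,0],[0,40,-18,0],[0,40,-19,0],[0,0,0,-8.5],[0,0,0,-8.5],[0,0,0,-8.5],[0,0,0,-8.5],[0,0,0,-8.5]]

```text
clock: 9.15
eef_pos: [494.9, -138.6, 223.0]
tool_rot: [0.662, -0.243, 0.663, 0.251]
contact_force: [-0.2, -0.4, 0.2]
grip_width: 56.4
```

>>> arm_command:
  steps:
    - [[0,0,0,-8.5],[0,0,0,-8.5],[0,0,0,-8.5],[0,0,0,-8.5],[0,0,0,-8.5],[0,0,0,-5],[0,0,0,0]]

```text
clock: 9.85
eef_pos: [490.5, -137.0, 217.0]
tool_rot: [0.502, -0.49, 0.505, 0.503]
contact_force: [0.6, -0.3, -0.4]
grip_width: 56.3
```

```bash
python3 - <<'E'
from h import *
rel((502,-148,102),-92.3)
s=snap('top')['pixels']; cropf(s,210,90,220,200,3,'t6.png')
E
```

```text
pos [ 490.5 -137.   217. ] shift [114.7 -13.6 -12. ] jaw 89.2 tilt 1.12 twist 1.5
F [ 0.6 -0.3 -0.4] grip 56.3 t 9.85 q [-0.37  0.16  0.58  1.97 -0.11  1.05  1.83]
```

View pics/t6.png

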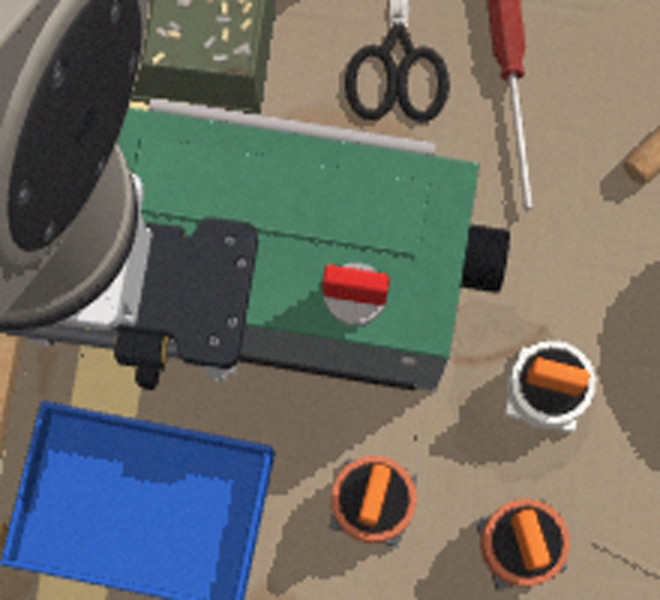

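>>> arm_command:
  steps:
    - [[30,-14,-12,1.5],[30,0,0,0],[25,0,0,0],[15,0,0,0],[0,0,0,0]]

```text
clock: 10.4
eef_pos: [502.6, -148.2, 112.3]
tool_rot: [0.513, -0.477, 0.518, 0.491]
contact_force: [-0.7, -1.0, -0.4]
grip_width: 56.1
```

```bash
python3 - <<'E'
from h import *
rel((502,-148,102),-92.3)
s=snap('side')['pixels']; cropf(s,220,120,220,180,3,'s7.png')
E
```

```text
pos [ 502.6 -148.2  112.3] shift [10.3  0.5  0.1] jaw 86.4 tilt 1.15 twist -1.3
F [-0.7 -1.  -0.4] grip 56.1 t 10.4 q [-0.29  0.34  0.56  2.04 -0.25  0.84  1.92]
```

View pics/s7.png

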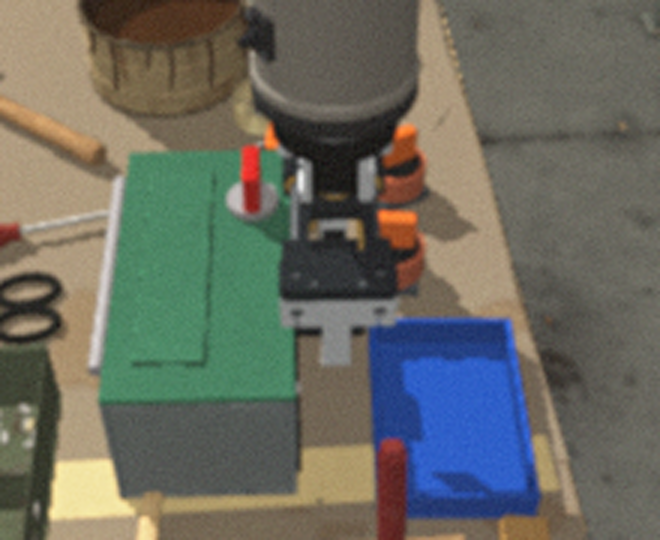

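>>> arm_command:
  steps:
    - [[10,0.5,0,-1.3],[0,0,0,0],[0,0,0,0],[0,0,0,0],[0,0,0,0],[0,0,0,0],[0,0,0,0],[0,0,0,0]]
  hand: -1
  force: 15

```text
clock: 11.25
eef_pos: [504.2, -147.9, 105.6]
tool_rot: [0.51, -0.484, 0.511, 0.495]
contact_force: [0.9, -0.0, -3.6]
grip_width: 12.0
```

```bash
python3 - <<'E'
from h import *
rel((502,-148,102),-92.3)
E
```

```text
pos [ 504.2 -147.9  105.6] shift [ 3.6  2.1 -0.2] jaw 87.7 tilt 0.91 twist -0.0
F [ 0.9 -0.  -3.6] grip 12.0 t 11.25 q [-0.28  0.35  0.55  2.05 -0.25  0.82  1.95]
```

>>> arm_command:
  steps:
    - [[-31,-5,0,0],[-30,-11,0,0],[-27,-17,0,0],[-23,-22,0,0]]

```text
clock: 11.65
eef_pos: [555.6, -150.1, 215.3]
tool_rot: [0.507, -0.48, 0.513, 0.498]
contact_force: [1.3, -0.8, -8.9]
grip_width: 11.9
```

```bash
cat >> h.py <<'E'
def lid(hx=664.,hz=115.):
    p,R=toolR(); b=hx-p[0]; u=p[2]+19-hz
    print('lid ang',np.arctan2(u,b).round(3),'r',np.hypot(b,u).round(1),'fwd axis (tool y world)',R[:,1].round(3)); rel(p)
E
python3 - <<'E'
from h import *
lid()
E
```

```text
lid ang 0.833 r 161.2 fwd axis (tool y world) [-0.999  0.042  0.025]
pos [ 555.6 -150.1  215.3] shift [0. 0. 0.] jaw 87.6 tilt 1.56
F [ 1.3 -0.8 -8.9] grip 11.9 t 11.65 q [-0.32  0.3   0.59  1.83 -0.2   1.09  1.87]
```

>>> arm_command:
  steps:
    - [[-19,-26,0,0],[-14,-29,0,0],[-8,-31,0,0],[-2,-28,0,0]]

```text
clock: 12.05
eef_pos: [671.9, -155.0, 258.9]
tool_rot: [0.507, -0.479, 0.514, 0.5]
contact_force: [-3.1, -0.5, -7.8]
grip_width: 12.5
```

```bash
python3 - <<'E'
from h import *
lid()
E
```

```text
lid ang 1.619 r 163.0 fwd axis (tool y world) [-0.999  0.042  0.027]
pos [ 671.9 -155.   258.9] shift [0. 0. 0.] jaw 87.6 tilt 1.73
F [-3.1 -0.5 -7.8] grip 12.5 t 12.05 q [-0.25  0.48  0.57  1.5  -0.27  1.27  1.89]
```

>>> arm_command:
  steps:
    - [[1,-13,0,0],[2,-12,0,0],[2,-9,0,0],[0,0,0,0]]

```text
clock: 12.45
eef_pos: [710.0, -156.7, 252.6]
tool_rot: [0.506, -0.48, 0.514, 0.499]
contact_force: [2.8, 1.3, 0.9]
grip_width: 12.0
```

```bash
python3 - <<'E'
from h import *
lid()
E
```

```text
lid ang 1.857 r 163.2 fwd axis (tool y world) [-0.999  0.041  0.027]
pos [ 710.  -156.7  252.6] shift [0. 0. 0.] jaw 87.7 tilt 1.70
F [2.8 1.3 0.9] grip 12.0 t 12.45 q [-0.23  0.55  0.56  1.41 -0.3   1.29  1.89]
```

Lid ≈1.8. Release and rise, then look.

>>> arm_command:
  steps:
    - [[0,0,0,0],[0,0,0,0],[-20,0,0,0],[-40,0,0,0],[-40,0,0,0],[0,45,0,0],[0,45,0,0],[0,45,0,0]]
  hand: 0

```text
clock: 13.25
eef_pos: [576.8, -152.0, 358.1]
tool_rot: [0.505, -0.48, 0.514, 0.5]
contact_force: [-0.6, -0.0, 1.2]
grip_width: 47.0
```

>>> arm_command:
  steps:
    - [[0,45,20,0],[0,45,45,0],[0,10,45,0],[0,0,45,0],[0,0,0,0]]

```text
clock: 13.75
eef_pos: [482.4, -1.5, 363.5]
tool_rot: [0.508, -0.479, 0.513, 0.499]
contact_force: [0.5, -0.9, -0.8]
grip_width: 47.2
```

```bash
python3 - <<'E'
from h import *
lid()
s=snap('top')['pixels']; cropf(s,210,90,220,200,3,'t8.png')
s=snap('side')['pixels']; cropf(s,210,90,220,180,3,'s8.png')
E
```

```text
lid ang 0.974 r 323.3 fwd axis (tool y world) [-0.999  0.043  0.026]
pos [482.4  -1.5 363.5] shift [0. 0. 0.] jaw 87.5 tilt 1.73
F [ 0.5 -0.9 -0.8] grip 47.2 t 13.75 q [-0.59 -0.01  0.48  1.81 -0.01  1.37  1.42]
```

View pics/t8.png

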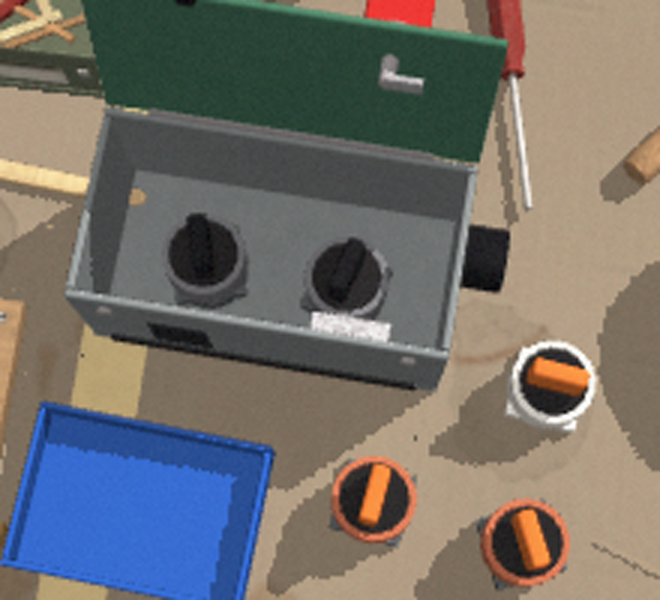

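View pics/s8.png

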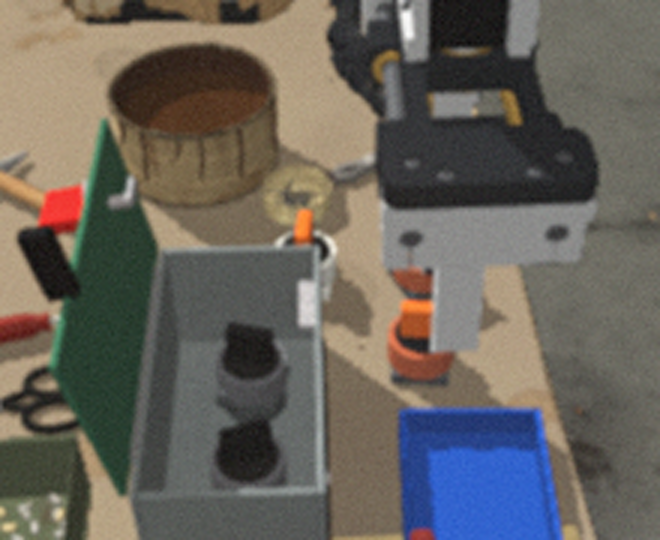

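```bash
python3 - <<'E'
from h import *
s=snap('top')['pixels']; cropf(s,255,150,100,60,8,'t9.png')
s=snap('side')['pixels']; cropf(s,265,180,70,80,7,'s9.png')
E
```

```text
(no output)
```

View pics/t9.png

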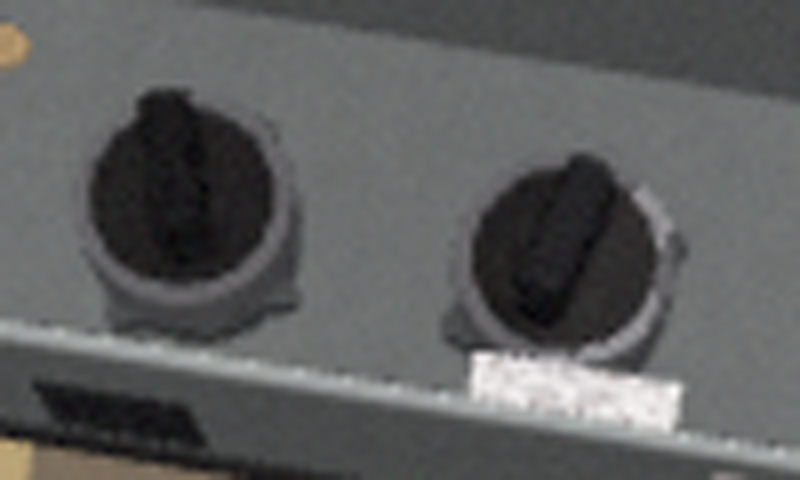

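View pics/s9.png

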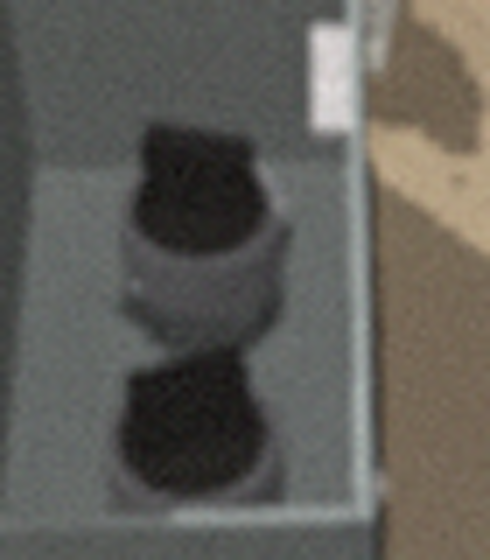

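```bash
python3 - <<'E'
from h import *
for n in ('top','side'): print(n,(-T[n][:3,:3].T@T[n][:3,3]).round(0))
s=snap('top')['pixels']
g=np.clip((s.astype(float)-10)*4,0,255).astype(np.uint8); cropf(g,255,150,100,60,8,'t10.png')
s2=snap('side')['pixels']
g=np.clip((s2.astype(float)-10)*4,0,255).astype(np.uint8); cropf(g,265,180,70,80,7,'s10.png')
print(tri({'top':(255+470/8,150+352/8),'side':(265+310/7,180+130/7)}),tri({'top':(255+683/8,150+382/8),'side':(265+312/7,180+25/7)}))
for z in (92,): print(proj('top',[[589.5,-162,z],[585.5,-262,z]]),proj('side',[[589.5,-162,z],[585.5,-262,z]]))
E
```

```text
top [ 348. -289.  946.]
side [557. 348. 716.]
(array([ 544.77123122, -244.60030485,  108.02597091]), {'top': array([-0.04,  0.12]), 'side': array([-0.1 , -0.03])}) (array([ 542.7772775 , -296.19002001,  107.43263798]), {'top': array([-0.25,  0.67]), 'side': array([-0.55, -0.16])})
[[275.69055932 169.32812378]
 [325.22819712 177.24857957]] [[290.67288428 231.77042106]
 [291.89783244 198.90304566]]
```

View pics/t10.png

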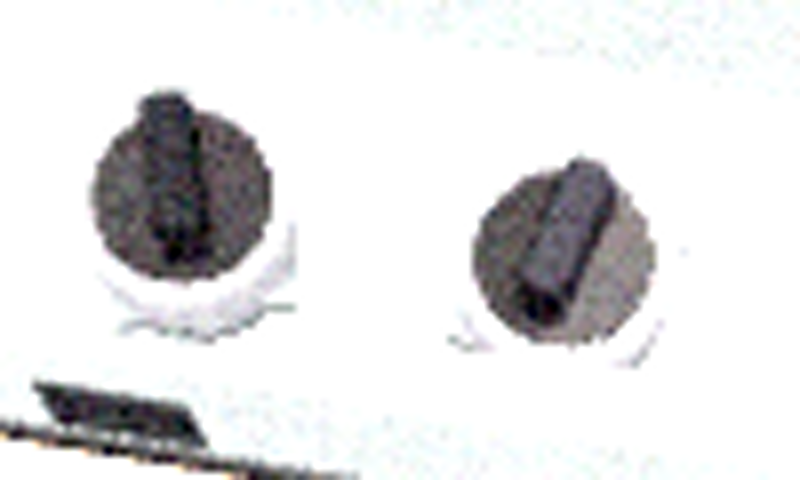

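View pics/s10.png

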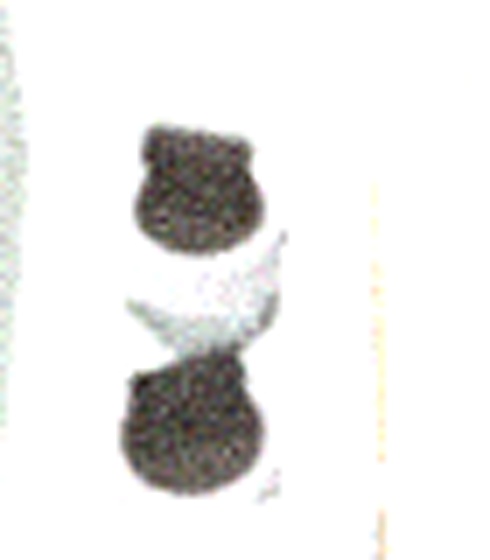

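```bash
python3 - <<'E'
from h import *
f=lambda a,b:atz('top',(255+a/8,150+b/8),92)
for n,a,b in (('L',(165,97),(182,232)),('R',(591,174),(545,283))):
    d=f(*a)-f(*b); print(n,np.hypot(*d[:2]),np.degrees(np.arctan2(d[1],d[0])), (f(*a)+f(*b))/2)
# apply to latch calib: where was latch seen vs gripped (top view, z165)
T3=lambda a,b:(220+a/3,110+b/3)
print(atz('top',T3(328,190),165),atz('top',T3(323,250),165))
rel((587.5,-163,160),0)
E
```

```text
L 35.34702744963858 15.35105522832185 [ 587.28741944 -164.3297693    92.        ]
R 30.241122609085867 -15.074223132185523 [ 583.05917473 -263.86579583   92.        ]
[ 573.45215323 -270.7684622   165.        ] [ 535.95211516 -272.33713913  165.        ]
pos [483.4  -8.1 363.2] shift [ 198.2 -117.4 -151.9] jaw 87.0 tilt 1.69 twist 87.0
F [ 0.9 -0.7 -0.1] grip 46.9 t 14.05 q [-0.58 -0.01  0.48  1.8  -0.01  1.37  1.42]
```

>>> arm_command:
  steps:
    - [[20,-29,-38,0],[20,-29,-38,0],[20,-29,-38,0],[20,-29,-38,0],[0,0,0,-8.5],[0,0,0,-8.5],[0,0,0,-1],[0,0,0,0]]

```text
clock: 14.85
eef_pos: [587.0, -170.8, 276.0]
tool_rot: [0.427, -0.55, 0.434, 0.571]
contact_force: [0.1, -0.5, 0.6]
grip_width: 47.2
```

```bash
python3 - <<'E'
from h import *
rel((588.3,-163.2,120),105.3)
print(tri({'side':(350,268),'top':(167,198)}))
E
```

```text
pos [ 587.  -170.8  276. ] shift [155.9  -7.2   4.2] jaw 104.9 tilt 1.80 twist -0.4
F [ 0.1 -0.5  0.6] grip 47.2 t 14.85 q [-0.26  0.32  0.57  1.67 -0.18  1.24  2.18]
(array([486.08622725,   3.65285053, 190.52549294]), {'side': array([-0.43, -0.1 ]), 'top': array([-0.19,  0.38])})
```

>>> arm_command:
  steps:
    - [[40,-7,4,0],[40,0,0,0],[40,0,0,0],[35,0,0,0],[0,0,0,0]]

```text
clock: 15.35
eef_pos: [590.1, -163.5, 119.6]
tool_rot: [0.434, -0.548, 0.438, 0.565]
contact_force: [-0.5, 0.7, -0.3]
grip_width: 46.7
```

```bash
python3 - <<'E'
from h import *
rel((588.3,-163.2,66),105.3)
s=snap('top')['pixels']; cropf(s,230,120,160,110,5,'t11.png')
s=snap('side')['pixels']; cropf(s,230,150,140,110,5,'s11.png')
E
```

```text
pos [ 590.1 -163.5  119.6] shift [53.6  0.7 -0.1] jaw 103.8 tilt 1.40 twist -1.5
F [-0.5  0.7 -0.3] grip 46.7 t 15.35 q [-0.22  0.47  0.52  1.83 -0.29  0.94  2.24]
```

View pics/t11.png

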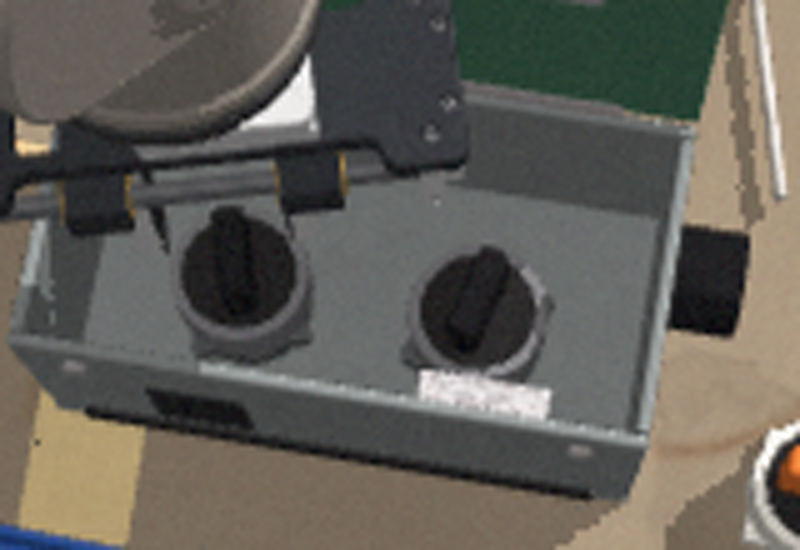

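View pics/s11.png

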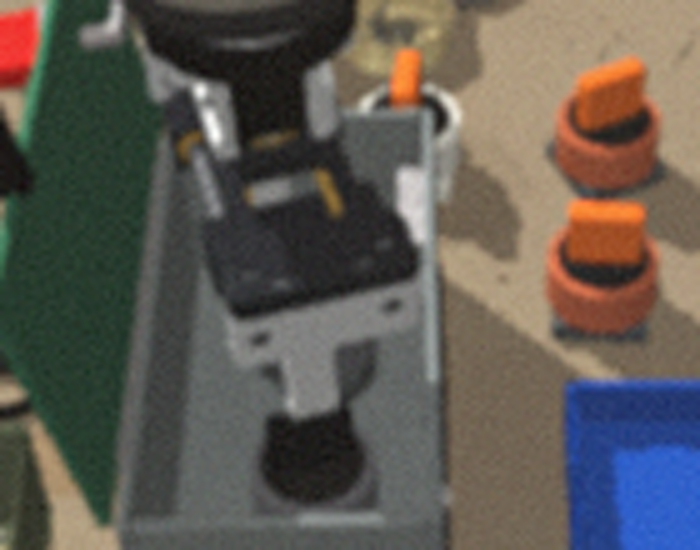

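>>> arm_command:
  steps:
    - [[20,0,0,-1.5],[20,0,0,0],[12,0,0,0],[0,0,0,0]]

```text
clock: 15.85
eef_pos: [598.0, -165.2, 80.4]
tool_rot: [0.431, -0.559, 0.428, 0.564]
contact_force: [0.8, 0.2, -0.1]
grip_width: 47.1
```

```bash
python3 - <<'E'
from h import *
rel((588.3,-163.2,66),105.3)
E
```

```text
pos [ 598.  -165.2   80.4] shift [14.4  8.8  4.3] jaw 105.2 tilt 0.53 twist -0.1
F [ 0.8  0.2 -0.1] grip 47.1 t 15.85 q [-0.19  0.52  0.48  1.86 -0.32  0.85  2.29]
```

>>> arm_command:
  steps:
    - [[0,8.5,4,0],[0,0,0,0]]

```text
clock: 16.05
eef_pos: [589.3, -164.0, 83.1]
tool_rot: [0.432, -0.559, 0.428, 0.563]
contact_force: [-0.1, -0.8, -0.2]
grip_width: 46.8
```

```bash
python3 - <<'E'
from h import *
rel((588.3,-163.2,66),105.3)
E
```

```text
pos [ 589.3 -164.    83.1] shift [17.1  0.8  0.9] jaw 105.1 tilt 0.47 twist -0.2
F [-0.1 -0.8 -0.2] grip 46.8 t 16.05 q [-0.2   0.5   0.49  1.88 -0.32  0.84  2.29]
```

>>> arm_command:
  steps:
    - [[10,0.5,0.5,0],[9,0,0,0],[0,0,0,0]]

```text
clock: 16.35
eef_pos: [589.5, -163.2, 64.5]
tool_rot: [0.433, -0.56, 0.427, 0.562]
contact_force: [-0.1, 0.6, 0.5]
grip_width: 47.0
```

```bash
python3 - <<'E'
from h import *
rel((588.3,-163.2,66),105.3)
E
```

```text
pos [ 589.5 -163.2   64.5] shift [-1.5  1.1  0.4] jaw 105.1 tilt 0.50 twist -0.2
F [-0.1  0.6  0.5] grip 47.0 t 16.35 q [-0.19  0.52  0.47  1.89 -0.33  0.81  2.3 ]
```

>>> arm_command:
  steps:
    - [[0,0,0,0],[0,0,0,0],[0,0,0,0],[0,0,0,0],[0,0,0,0],[0,0,0,0]]
  hand: -1
  force: 25

```text
clock: 16.95
eef_pos: [589.5, -163.4, 64.2]
tool_rot: [0.433, -0.56, 0.427, 0.563]
contact_force: [1.0, 0.1, -2.8]
grip_width: 12.7
```

```bash
python3 - <<'E'
from h import *
rel((588.3,-163.2,66),105.3)
s=snap('side')['pixels']; cropf(s,230,150,140,110,5,'s12.png')
E
```

```text
pos [ 589.5 -163.4   64.2] shift [-1.8  1.1  0.5] jaw 105.1 tilt 0.48 twist -0.2
F [ 1.   0.1 -2.8] grip 12.7 t 16.95 q [-0.19  0.52  0.47  1.89 -0.33  0.81  2.3 ]
```

View pics/s12.png

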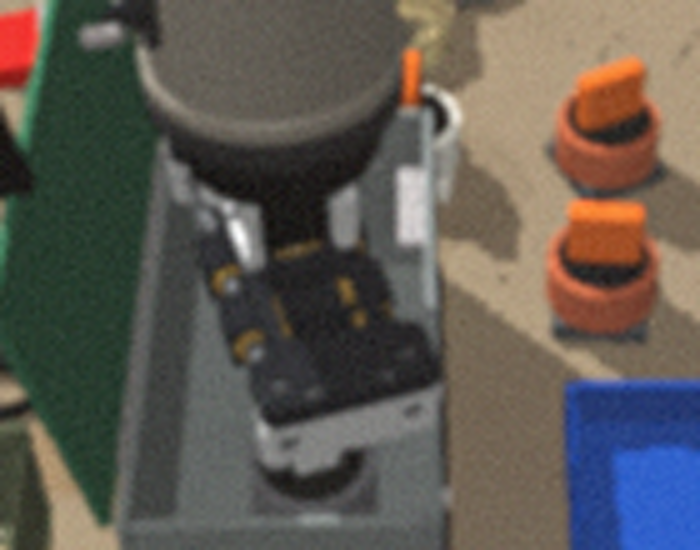

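>>> arm_command:
  steps:
    - [[-12,0,0,0],[-20,0,0,0],[-25,0,0,0],[-25,0,0,0],[-25,0,0,0],[-25,0,0,0],[-20,0,0,0],[0,0,0,0]]

```text
clock: 17.8
eef_pos: [587.7, -165.8, 226.7]
tool_rot: [0.433, -0.559, 0.428, 0.562]
contact_force: [-0.4, -0.0, -3.0]
grip_width: 13.2
```

```bash
python3 - <<'E'
from h import *
rel((425,-105,215),105.3)
s=snap('side')['pixels']; cropf(s,230,100,160,130,5,'s13.png')
E
```

```text
pos [ 587.7 -165.8  226.7] shift [ 12.1 141.5 100.6] jaw 105.0 tilt 0.45 twist -0.3
F [-0.4 -0.  -3. ] grip 13.2 t 17.8 q [-0.27  0.34  0.56  1.76 -0.21  1.11  2.2 ]
```

View pics/s13.png

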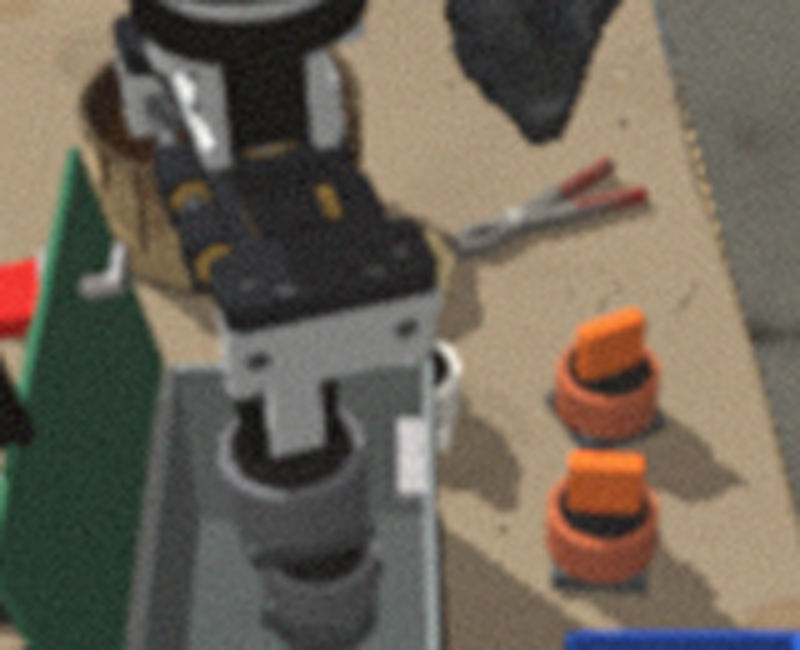

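>>> arm_command:
  steps:
    - [[0,28,20,0],[0,28,20,0],[0,28,20,0],[0,28,20,0],[0,28,20,0],[0,0,0,0]]

```text
clock: 18.45
eef_pos: [416.2, -102.7, 219.0]
tool_rot: [0.43, -0.557, 0.431, 0.565]
contact_force: [0.1, -0.0, -3.1]
grip_width: 13.0
```

```bash
python3 - <<'E'
from h import *
rel((425,-105,100),105.3)
E
```

```text
pos [ 416.2 -102.7  219. ] shift [118.9  -8.9  -5.6] jaw 105.0 tilt 0.71 twist -0.3
F [ 0.1 -0.  -3.1] grip 13.0 t 18.45 q [-0.44 -0.02  0.54  2.13  0.01  1.04  1.93]
```

>>> arm_command:
  steps:
    - [[25,-9,-5.5,0],[25,0,0,0],[25,0,0,0],[25,0,0,0],[20,0,0,0],[0,0,0,0]]

```text
clock: 19.05
eef_pos: [423.0, -104.3, 92.1]
tool_rot: [0.429, -0.556, 0.431, 0.566]
contact_force: [-0.4, -1.2, -1.4]
grip_width: 12.7
```

```bash
python3 - <<'E'
from h import *
rel((425,-105,50),105.3)
s=snap('side')['pixels']; cropf(s,280,170,160,130,5,'s14.png')
s=snap('top')['pixels']; cropf(s,190,180,160,130,5,'t14.png')
E
```

```text
pos [ 423.  -104.3   92.1] shift [42.1 -2.2 -1.6] jaw 105.1 tilt 0.79 twist -0.2
F [-0.4 -1.2 -1.4] grip 12.7 t 19.05 q [-0.38  0.22  0.54  2.25 -0.18  0.73  2.12]
```

View pics/s14.png

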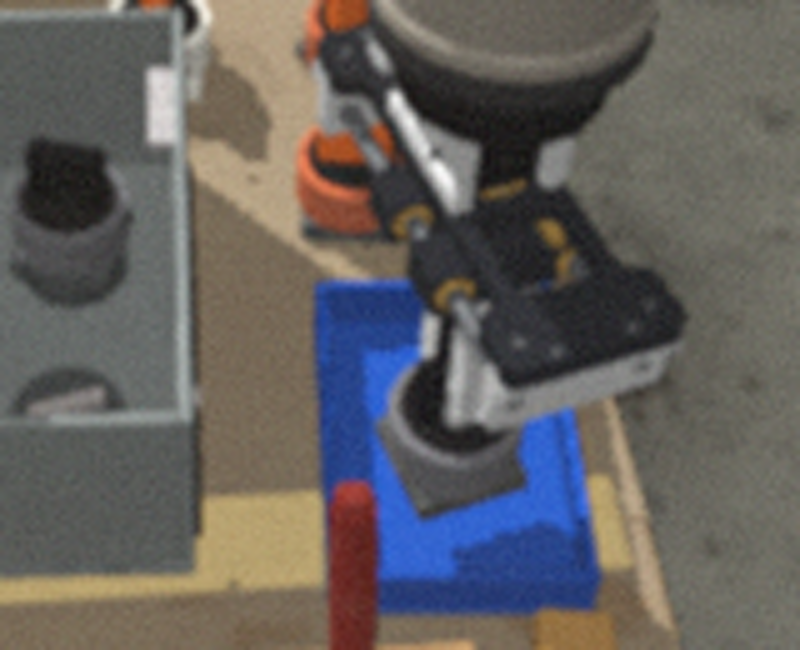

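View pics/t14.png

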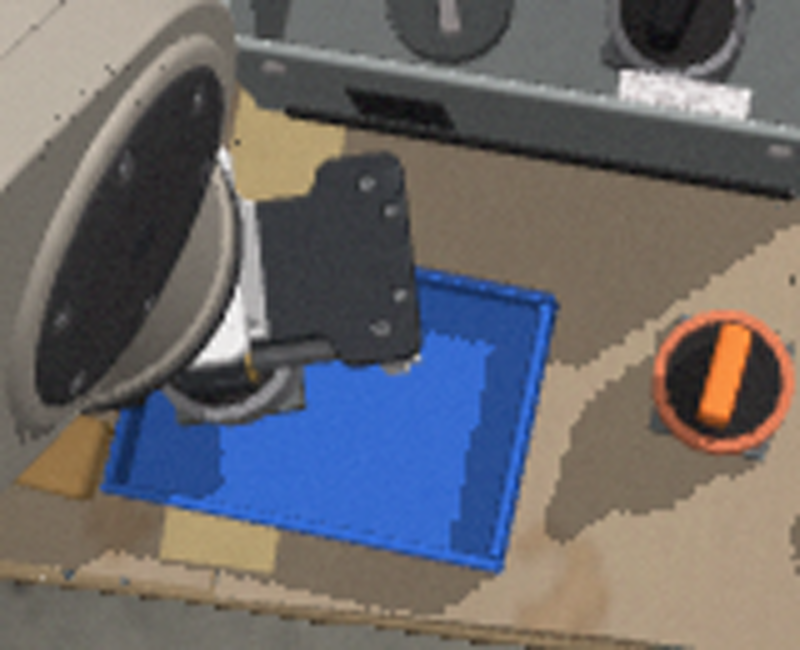

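>>> arm_command:
  steps:
    - [[15,-2,-1.5,0],[14,0,0,0],[11,0,0,0],[0,0,0,0]]

```text
clock: 19.55
eef_pos: [429.8, -105.2, 57.0]
tool_rot: [0.432, -0.559, 0.428, 0.564]
contact_force: [0.7, 1.1, -3.0]
grip_width: 13.0
```

```bash
python3 - <<'E'
from h import *
rel((425,-105,50),105.3)
E
```

```text
pos [ 429.8 -105.2   57. ] shift [7.  4.6 1.4] jaw 105.1 tilt 0.49 twist -0.2
F [ 0.7  1.1 -3. ] grip 13.0 t 19.55 q [-0.34  0.29  0.51  2.26 -0.25  0.64  2.19]
```

>>> arm_command:
  steps:
    - [[5,2,1,0],[3,0,0,0],[0,0,0,0]]

```text
clock: 19.85
eef_pos: [428.4, -104.7, 50.0]
tool_rot: [0.433, -0.559, 0.428, 0.563]
contact_force: [-0.9, 0.3, -2.5]
grip_width: 12.8
```

```bash
python3 - <<'E'
from h import *
rel((425,-105,50),105.3)
E
```

```text
pos [ 428.4 -104.7   50. ] shift [0.  3.4 0.6] jaw 105.1 tilt 0.50 twist -0.2
F [-0.9  0.3 -2.5] grip 12.8 t 19.85 q [-0.33  0.3   0.5   2.27 -0.27  0.62  2.2 ]
```

Not yet touching; 1 mm more, then release and lift.

>>> arm_command:
  steps:
    - [[1.5,1,0,0],[0,0,0,0]]

```text
clock: 20.05
eef_pos: [428.2, -104.7, 49.2]
tool_rot: [0.433, -0.56, 0.427, 0.563]
contact_force: [0.4, 0.5, -2.4]
grip_width: 12.7
```

>>> arm_command:
  steps:
    - [[0,0,0,0],[0,0,0,0],[0,0,0,0],[-15,0,0,0],[-30,0,0,0],[-35,0,0,0],[-35,0,0,0],[-35,0,0,0]]
  hand: 0

```text
clock: 20.85
eef_pos: [425.1, -106.9, 201.0]
tool_rot: [0.431, -0.558, 0.43, 0.564]
contact_force: [0.3, 1.1, -0.4]
grip_width: 46.8
```

```bash
python3 - <<'E'
from h import *
rel((584.7,-263.3,200),75)
s=snap('side')['pixels']; cropf(s,280,170,160,130,5,'s15.png')
E
```

```text
pos [ 425.1 -106.9  201. ] shift [  -1.1 -113.6 -192.4] jaw 105.0 tilt 0.52 twist 30.0
F [ 0.3  1.1 -0.4] grip 46.8 t 20.85 q [-0.46  0.02  0.59  2.14 -0.02  0.99  1.97]
```

View pics/s15.png

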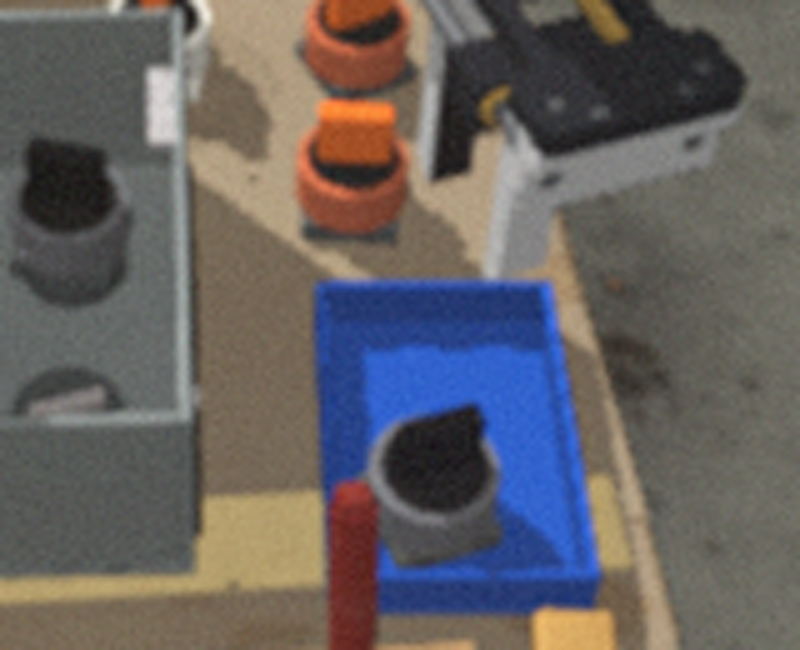

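>>> arm_command:
  steps:
    - [[0,-23,-39,0],[0,-23,-39,0],[0,-23,-38,0],[0,-22,-38,0],[0,-22,-38,0],[0,0,0,7.5],[0,0,0,7.5],[0,0,0,7.5]]

```text
clock: 21.7
eef_pos: [594.3, -269.9, 206.0]
tool_rot: [0.537, -0.464, 0.529, 0.466]
contact_force: [0.3, -0.4, -0.0]
grip_width: 47.1
```

>>> arm_command:
  steps:
    - [[0,0,0,7.5],[0,0,0,0]]

```text
clock: 21.9
eef_pos: [594.1, -270.2, 205.1]
tool_rot: [0.567, -0.425, 0.561, 0.428]
contact_force: [0.3, 0.2, -0.3]
grip_width: 47.0
```

```bash
python3 - <<'E'
from h import *
rel((585,-263.5,110),75)
E
```

```text
pos [ 594.1 -270.2  205.1] shift [95.2 10.8  3. ] jaw 74.2 tilt 0.56 twist -0.8
F [ 0.3  0.2 -0.3] grip 47.0 t 21.9 q [-0.22  0.49  0.78  1.69 -0.38  1.12  1.96]
```

>>> arm_command:
  steps:
    - [[20,10,3,0],[20,0,0,0],[20,0,0,0],[20,0,0,0],[15,0,0,0],[0,0,0,-0.8]]

```text
clock: 22.5
eef_pos: [586.0, -262.9, 107.0]
tool_rot: [0.559, -0.437, 0.552, 0.439]
contact_force: [-0.2, 0.3, 0.1]
grip_width: 46.9
```

```bash
python3 - <<'E'
from h import *
rel((585,-263.5,65),75)
s=snap('top')['pixels']; cropf(s,230,120,160,110,5,'t16.png')
s=snap('side')['pixels']; cropf(s,230,150,140,110,5,'s16.png')
E
```

```text
pos [ 586.  -262.9  107. ] shift [42.   1.  -1.2] jaw 76.5 tilt 0.59 twist 1.5
F [-0.2  0.3  0.1] grip 46.9 t 22.5 q [-0.18  0.57  0.7   1.8  -0.46  0.94  2.06]
```

View pics/t16.png

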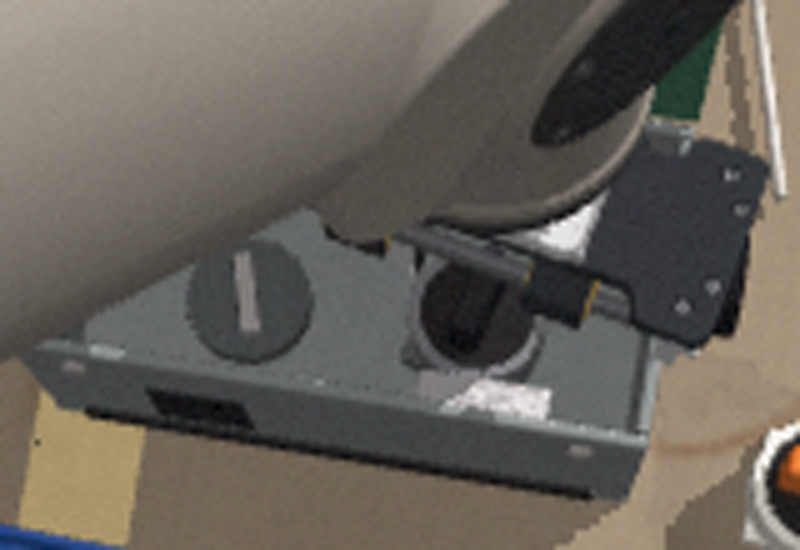

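View pics/s16.png

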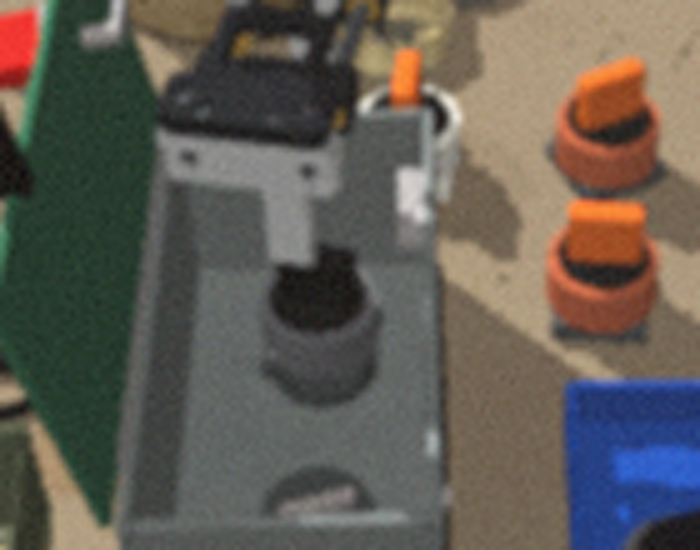

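>>> arm_command:
  steps:
    - [[12,1,-1,1.4],[12,0,0,0],[10,0,0,0],[0,0,0,0]]

```text
clock: 23.0
eef_pos: [587.2, -264.6, 74.4]
tool_rot: [0.566, -0.431, 0.556, 0.43]
contact_force: [0.2, -0.4, -0.4]
grip_width: 47.0
```

```bash
python3 - <<'E'
from h import *
rel((585,-263.5,65),75)
E
```

```text
pos [ 587.2 -264.6   74.4] shift [9.4 2.5 0.4] jaw 75.0 tilt 0.76 twist 0.0
F [ 0.2 -0.4 -0.4] grip 47.0 t 23.0 q [-0.16  0.61  0.68  1.82 -0.5   0.88  2.06]
```

>>> arm_command:
  steps:
    - [[9,2,0,0],[0,0,0,0],[0,0,0,0],[0,0,0,0],[0,0,0,0],[0,0,0,0],[0,0,0,0]]
  hand: -1

```text
clock: 23.7
eef_pos: [585.4, -263.8, 64.9]
tool_rot: [0.566, -0.431, 0.556, 0.43]
contact_force: [0.1, 0.4, -2.0]
grip_width: 13.0
```

```bash
python3 - <<'E'
from h import *
rel((585,-263.5,65),75); print(ctrl.get_state()['moment'])
E
```

```text
pos [ 585.4 -263.8   64.9] shift [-0.1  0.5  0.2] jaw 75.0 tilt 0.78 twist 0.0
F [ 0.1  0.4 -2. ] grip 13.0 t 23.7 q [-0.15  0.61  0.67  1.83 -0.51  0.86  2.07]
[-0.02355388 -0.01534052 -0.04416165]
```

>>> arm_command:
  steps:
    - [[-12,0,0,0],[-20,0,0,0],[-25,0,0,0],[-25,0,0,0],[-25,0,0,0],[-25,0,0,0],[-20,0,0,0],[0,0,0,0]]

```text
clock: 24.5
eef_pos: [582.0, -266.6, 228.1]
tool_rot: [0.566, -0.431, 0.557, 0.429]
contact_force: [0.4, 0.1, -2.5]
grip_width: 12.7
```

```bash
python3 - <<'E'
from h import *
rel((422,-182,215),75)
E
```

```text
pos [ 582.  -266.6  228.1] shift [ 11.7 176.7  39.8] jaw 74.9 tilt 0.74 twist -0.1
F [ 0.4  0.1 -2.5] grip 12.7 t 24.5 q [-0.25  0.44  0.8   1.7  -0.35  1.14  1.96]
```

>>> arm_command:
  steps:
    - [[0,35,8,0],[0,35,8,0],[0,35,8,0],[0,35,8,0],[0,32,7,0],[15,0,0,0],[25,0,0,0],[25,0,0,0]]

```text
clock: 25.3
eef_pos: [420.0, -179.7, 158.9]
tool_rot: [0.569, -0.431, 0.553, 0.43]
contact_force: [0.9, -0.0, -2.9]
grip_width: 12.5
```

```bash
python3 - <<'E'
from h import *
rel((422,-182,95),75)
E
```

```text
pos [ 420.  -179.7  158.9] shift [63.9 -1.6 -2.8] jaw 75.0 tilt 1.25 twist -0.0
F [ 0.9 -0.  -2.9] grip 12.5 t 25.3 q [-0.52  0.14  0.88  2.17 -0.17  0.87  1.77]
```

>>> arm_command:
  steps:
    - [[20,-1.5,-2.5,0],[20,0,0,0],[20,0,0,0],[0,0,0,0]]

```text
clock: 25.7
eef_pos: [418.3, -181.1, 93.3]
tool_rot: [0.568, -0.429, 0.555, 0.431]
contact_force: [0.2, -1.1, -2.8]
grip_width: 12.7
```

```bash
python3 - <<'E'
from h import *
rel((422,-182,50),75)
s=snap('side')['pixels']; cropf(s,280,170,160,130,5,'s17.png')
s=snap('top')['pixels']; cropf(s,190,180,160,130,5,'t17.png')
E
```

```text
pos [ 418.3 -181.1   93.3] shift [43.3 -3.3 -0.6] jaw 74.9 tilt 1.04 twist -0.1
F [ 0.2 -1.1 -2.8] grip 12.7 t 25.7 q [-0.42  0.29  0.81  2.23 -0.34  0.74  1.94]
```

View pics/s17.png

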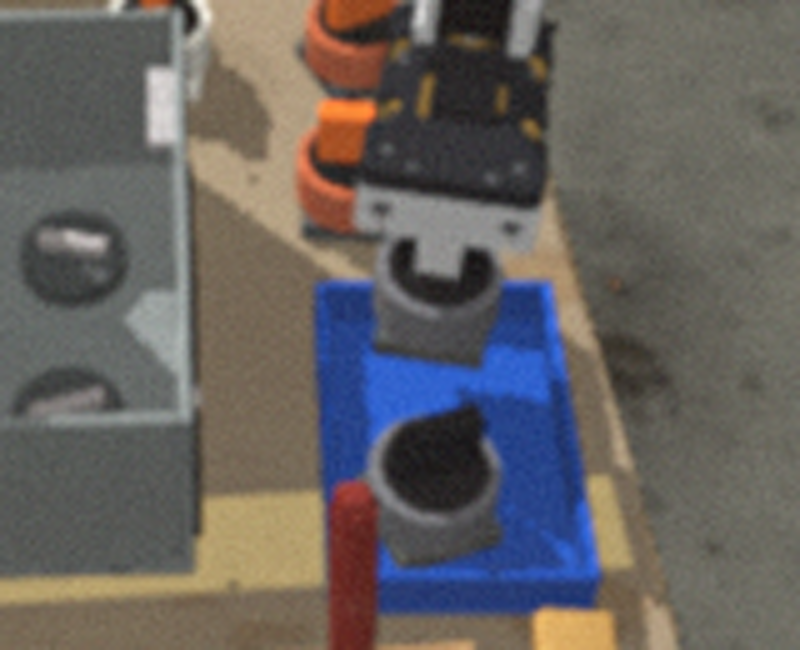

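View pics/t17.png

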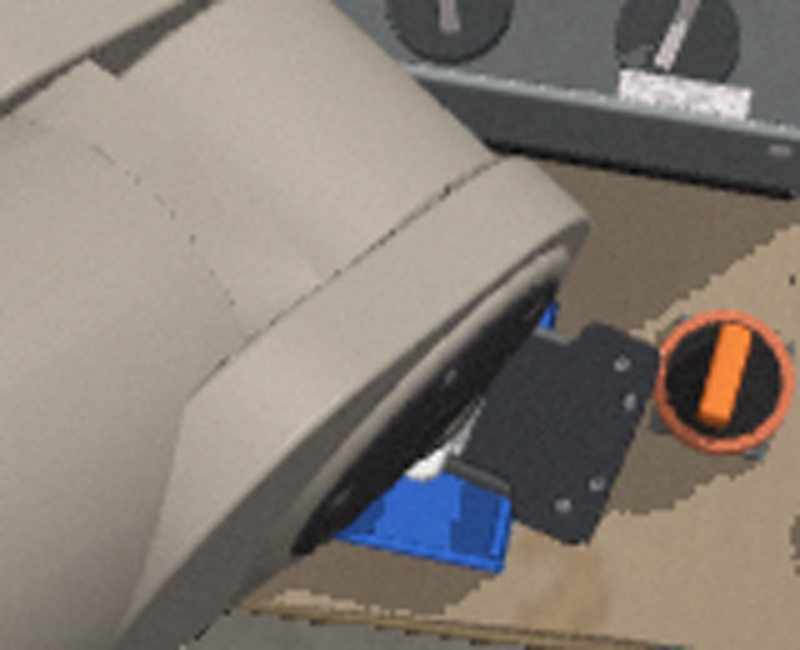

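>>> arm_command:
  steps:
    - [[12,-2,0,0],[12,0,0,0],[10,0,0,0],[0,0,0,0]]

```text
clock: 26.2
eef_pos: [424.3, -181.9, 63.1]
tool_rot: [0.57, -0.431, 0.552, 0.429]
contact_force: [0.0, -0.2, -3.0]
grip_width: 12.6
```

```bash
python3 - <<'E'
from h import *
rel((422,-181,50),75)
E
```

```text
pos [ 424.3 -181.9   63.1] shift [13.1  2.7  0. ] jaw 74.9 tilt 1.44 twist -0.1
F [ 0.  -0.2 -3. ] grip 12.6 t 26.2 q [-0.35  0.35  0.75  2.24 -0.42  0.67  2.01]
```

>>> arm_command:
  steps:
    - [[7,3,0,0],[6,1,0,0],[0,0,0,0]]

```text
clock: 26.5
eef_pos: [421.1, -180.8, 49.9]
tool_rot: [0.57, -0.432, 0.552, 0.429]
contact_force: [0.8, 1.1, -1.1]
grip_width: 12.8
```

```bash
python3 - <<'E'
from h import *
rel((422,-181,50),75)
E
```

```text
pos [ 421.1 -180.8   49.9] shift [-0.1 -0.9  0. ] jaw 74.9 tilt 1.52 twist -0.1
F [ 0.8  1.1 -1.1] grip 12.8 t 26.5 q [-0.33  0.37  0.73  2.26 -0.45  0.63  2.04]
```

>>> arm_command:
  steps:
    - [[0,0,0,0],[0,0,0,0],[0,0,0,0],[-15,0,0,0],[-30,0,0,0],[-35,0,0,0],[-35,0,0,0],[0,0,0,0]]
  hand: 0

```text
clock: 27.3
eef_pos: [417.4, -183.6, 168.4]
tool_rot: [0.57, -0.431, 0.554, 0.428]
contact_force: [0.3, 0.4, -0.3]
grip_width: 46.8
```

>>> arm_command:
  steps:
    - [[0,-5,40,0],[0,-5,40,0],[0,-5,40,0],[0,0,0,0]]

```text
clock: 27.7
eef_pos: [465.5, -67.8, 171.9]
tool_rot: [0.572, -0.43, 0.552, 0.427]
contact_force: [-0.6, -0.8, -0.6]
grip_width: 47.0
```

```bash
python3 - <<'E'
from h import *
rel((440,-299.5,110),81.7)
s=snap('side')['pixels']; cropf(s,270,130,160,170,4,'s18.png')
s=snap('top')['pixels']; cropf(s,200,120,220,180,3,'t18.png')
E
```

```text
pos [465.5 -67.8 171.9] shift [  57.9  -35.5 -231.5] jaw 74.7 tilt 1.66 twist -7.0
F [-0.6 -0.8 -0.6] grip 47.0 t 27.7 q [-0.74  0.13  0.84  2.14 -0.15  0.9   1.49]
```

View pics/s18.png

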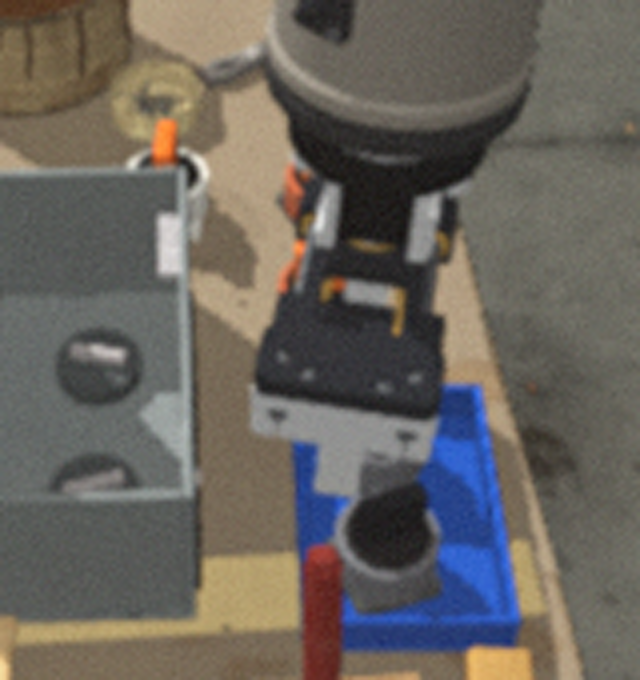

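View pics/t18.png

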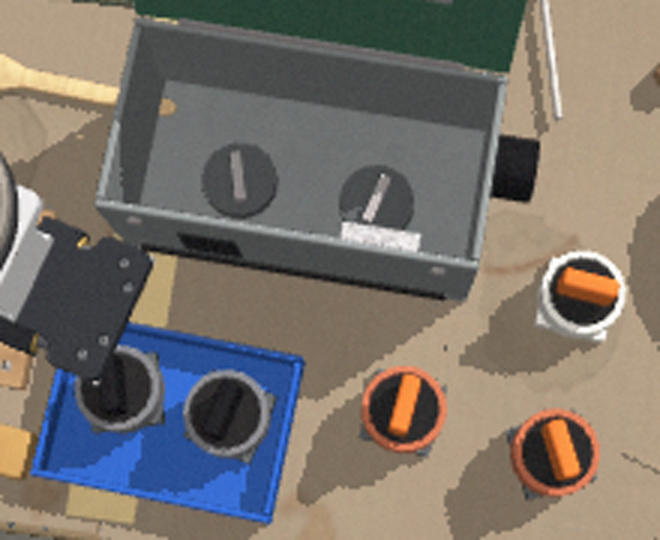

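```bash
python3 - <<'E'
from h import *
s=snap('top')['pixels']; cropf(s,260,160,90,50,8,'t19.png')
E
```

```text
(no output)
```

View pics/t19.png

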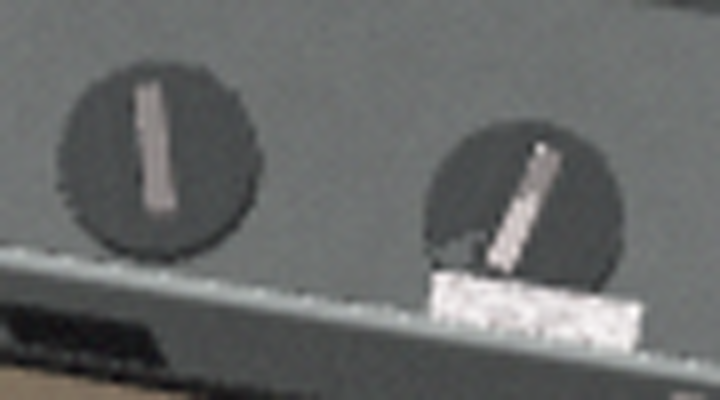

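```bash
python3 - <<'E'
from h import *
f=lambda a,b,z=29:atz('top',(260+a/8,160+b/8),z)
for n,a,b in (('L',(149,84),(160,210)),('R',(549,148),(500,269))):
    d=f(*a)-f(*b); print(n,np.hypot(*d[:2]).round(1),np.degrees(np.arctan2(d[1],d[0])).round(1), (f(*a)+f(*b))/2)
print('hubs',f(160,160,20),f(526,212,20))
E
```

```text
L 35.0 13.2 [ 588.48582738 -163.27507974   29.        ]
R 35.6 -14.3 [ 583.93516681 -263.15216974   29.        ]
hubs [ 587.3775744  -164.05752092   20.        ] [ 585.27411273 -263.40295547   20.        ]
```

>>> arm_command:
  steps:
    - [[0,-6,-39,0],[0,-6,-39,0],[0,-6,-39,0],[0,-6,-38,0],[0,-6,-38,0],[0,-5,-38,0],[0,0,0,-7],[0,0,0,0]]

```text
clock: 28.65
eef_pos: [425.6, -321.5, 166.7]
tool_rot: [0.548, -0.461, 0.529, 0.456]
contact_force: [0.1, 0.1, 0.2]
grip_width: 46.9
```

```bash
python3 - <<'E'
from h import *
rel((440,-299.5,110),81.7)
E
```

```text
pos [ 425.6 -321.5  166.7] shift [57.3 -9.4 23.1] jaw 80.9 tilt 1.55 twist -0.8
F [0.1 0.1 0.2] grip 46.9 t 28.65 q [-0.17  0.31  0.87  2.01 -0.33  0.94  2.28]
```

>>> arm_command:
  steps:
    - [[0,-9,23,-0.8],[0,0,0,0],[20,0,0,0],[20,0,0,0],[15,0,0,0],[0,0,0,0]]

```text
clock: 29.25
eef_pos: [437.0, -300.8, 110.8]
tool_rot: [0.55, -0.459, 0.53, 0.454]
contact_force: [0.3, 0.8, -0.1]
grip_width: 47.2
```

```bash
python3 - <<'E'
from h import *
rel((440,-299.5,45),81.7)
s=snap('side')['pixels']; cropf(s,300,130,120,110,5,'s20.png')
s=snap('top')['pixels']; cropf(s,280,180,120,120,5,'t20.png')
E
```

```text
pos [ 437.  -300.8  110.8] shift [65.9 -1.3  0.7] jaw 80.4 tilt 1.64 twist -1.3
F [ 0.3  0.8 -0.1] grip 47.2 t 29.25 q [-0.15  0.39  0.81  2.06 -0.42  0.83  2.3 ]
```

View pics/s20.png

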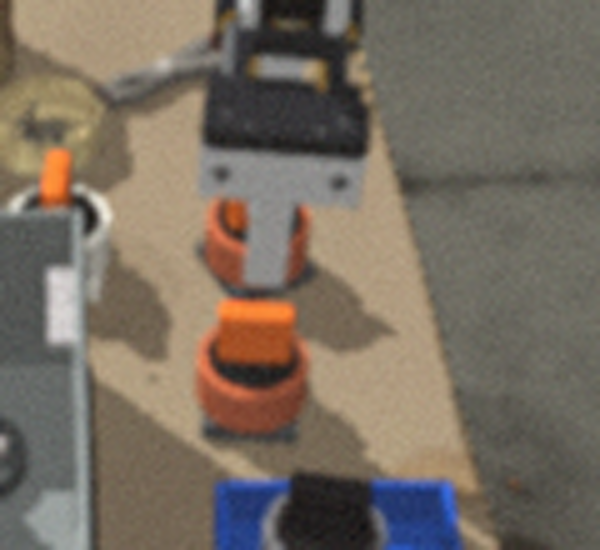

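View pics/t20.png

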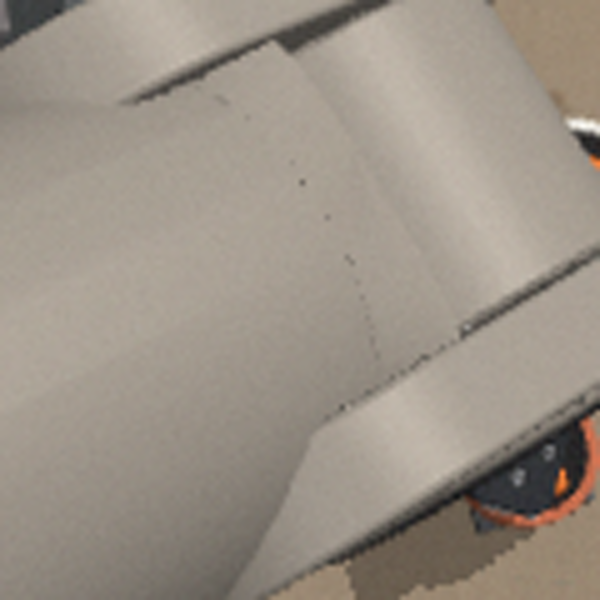

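>>> arm_command:
  steps:
    - [[13,-1.5,0.7,-1.3],[13,0,0,0],[13,0,0,0],[13,0,0,0],[0,0,0,0]]

```text
clock: 29.85
eef_pos: [442.3, -301.6, 60.3]
tool_rot: [0.546, -0.466, 0.524, 0.458]
contact_force: [0.7, 0.8, -0.1]
grip_width: 47.2
```

```bash
python3 - <<'E'
from h import *
rel((440,-299.5,45),81.7)
E
```

```text
pos [ 442.3 -301.6   60.3] shift [15.2  3.   1.5] jaw 81.6 tilt 1.91 twist -0.1
F [ 0.7  0.8 -0.1] grip 47.2 t 29.85 q [-0.08  0.47  0.72  2.09 -0.51  0.73  2.4 ]
```

>>> arm_command:
  steps:
    - [[8,3,1,0],[7,0,0.5,0],[0,0,0,0]]

```text
clock: 30.15
eef_pos: [439.7, -299.6, 44.1]
tool_rot: [0.546, -0.466, 0.525, 0.457]
contact_force: [-1.1, 0.2, 0.3]
grip_width: 47.3
```

```bash
python3 - <<'E'
from h import *
rel((440,-299.5,45),81.7)
E
```

```text
pos [ 439.7 -299.6   44.1] shift [-0.9 -0.3  0.2] jaw 81.6 tilt 1.89 twist -0.1
F [-1.1  0.2  0.3] grip 47.3 t 30.15 q [-0.06  0.49  0.7   2.1  -0.53  0.7   2.42]
```

>>> arm_command:
  steps:
    - [[0,0,0,0],[0,0,0,0],[0,0,0,0],[0,0,0,0],[0,0,0,0],[0,0,0,0]]
  hand: -1
  force: 25

```text
clock: 30.75
eef_pos: [440.1, -299.7, 44.8]
tool_rot: [0.546, -0.466, 0.524, 0.457]
contact_force: [-0.7, 0.2, -2.8]
grip_width: 12.6
```

>>> arm_command:
  steps:
    - [[-12,0,0,0],[-20,0,0,0],[-25,0,0,0],[-25,0,0,0],[-25,0,0,0],[-25,0,0,0],[-20,0,0,0],[0,0,0,0]]

```text
clock: 31.55
eef_pos: [432.0, -302.4, 206.2]
tool_rot: [0.547, -0.464, 0.526, 0.457]
contact_force: [0.0, -0.6, -4.0]
grip_width: 12.6
```

```bash
python3 - <<'E'
from h import *
rel((585,-263.4,210),75.3)
s=snap('side')['pixels']; cropf(s,300,80,120,130,5,'s21.png')
E
```

```text
pos [ 432.  -302.4  206.2] shift [   1.1 -145.4   61.6] jaw 81.3 tilt 1.80 twist 6.0
F [ 0.  -0.6 -4. ] grip 12.6 t 31.55 q [-0.27  0.24  0.91  1.99 -0.25  1.01  2.18]
```

View pics/s21.png

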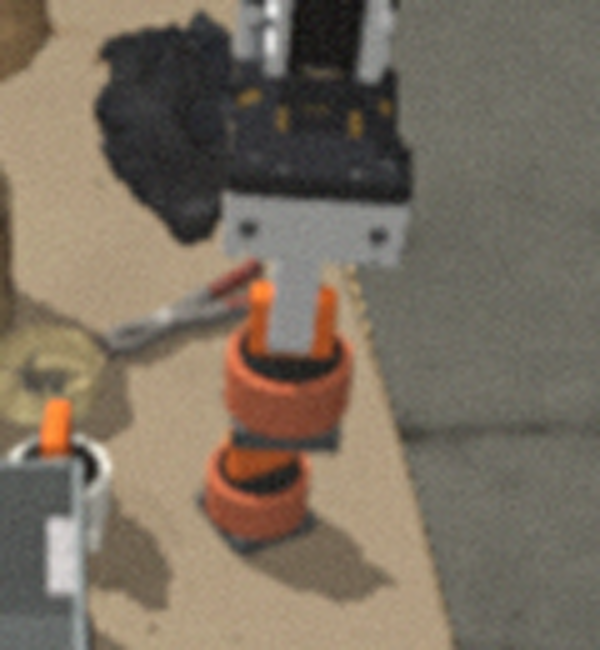

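>>> arm_command:
  steps:
    - [[0,-32,13,0],[0,-32,13,0],[0,-32,13,0],[0,-25,12,0],[0,-15,8,0],[0,0,0,6],[0,0,0,0]]

```text
clock: 32.3
eef_pos: [576.1, -261.3, 201.9]
tool_rot: [0.57, -0.431, 0.552, 0.431]
contact_force: [-0.4, -0.1, -2.9]
grip_width: 13.0
```

```bash
python3 - <<'E'
from h import *
rel((585.3,-263.5,120),75.1)
E
```

```text
pos [ 576.1 -261.3  201.9] shift [82.  -8.2 -1.5] jaw 75.1 tilt 1.46 twist -0.0
F [-0.4 -0.1 -2.9] grip 13.0 t 32.3 q [-0.28  0.47  0.85  1.75 -0.41  1.09  2.01]
```

>>> arm_command:
  steps:
    - [[0,-8,-1.5,0],[0,0,0,0],[18,0,0,0],[18,0,0,0],[18,0,0,0],[18,0,0,0],[0,0,0,0]]

```text
clock: 33.0
eef_pos: [583.0, -266.4, 127.8]
tool_rot: [0.568, -0.433, 0.549, 0.433]
contact_force: [-0.7, 0.9, -3.0]
grip_width: 12.9
```

```bash
python3 - <<'E'
from h import *
rel((585.3,-263.5,80),75.1)
s=snap('top')['pixels']; cropf(s,230,120,160,110,5,'t22.png')
s=snap('side')['pixels']; cropf(s,230,150,140,110,5,'s22.png')
E
```

```text
pos [ 583.  -266.4  127.8] shift [47.9 -0.7  2.4] jaw 75.6 tilt 1.51 twist 0.5
F [-0.7  0.9 -3. ] grip 12.9 t 33.0 q [-0.22  0.56  0.78  1.8  -0.49  0.97  2.09]
```

View pics/s22.png

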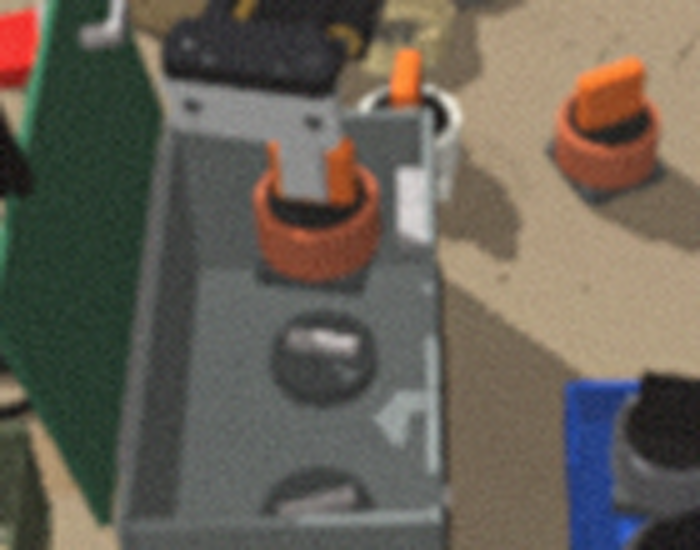

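>>> arm_command:
  steps:
    - [[10,-0.5,2,0.5],[10,0,0,0],[10,0,0,0],[8,0,0,0],[0,0,0,0]]

```text
clock: 33.6
eef_pos: [587.2, -265.1, 91.4]
tool_rot: [0.571, -0.432, 0.55, 0.429]
contact_force: [-0.5, -0.4, -2.8]
grip_width: 13.2
```

```bash
python3 - <<'E'
from h import *
rel((585.3,-263.5,78),75.1)
E
```

```text
pos [ 587.2 -265.1   91.4] shift [13.4  2.6  0.8] jaw 75.1 tilt 1.74 twist -0.0
F [-0.5 -0.4 -2.8] grip 13.2 t 33.6 q [-0.2   0.6   0.75  1.82 -0.54  0.91  2.11]
```

>>> arm_command:
  steps:
    - [[7,2.5,0.8,0],[6,0,0,0],[0,0,0,0]]

```text
clock: 33.9
eef_pos: [585.2, -263.4, 77.2]
tool_rot: [0.571, -0.432, 0.55, 0.429]
contact_force: [-0.1, -0.3, -3.5]
grip_width: 12.9
```

```bash
python3 - <<'E'
from h import *
rel((585.3,-263.5,72),75.1)
E
```

```text
pos [ 585.2 -263.4   77.2] shift [ 5.2 -0.  -0.1] jaw 75.1 tilt 1.73 twist -0.0
F [-0.1 -0.3 -3.5] grip 12.9 t 33.9 q [-0.19  0.61  0.73  1.84 -0.55  0.89  2.12]
```

>>> arm_command:
  steps:
    - [[3,0,0,0],[2,0,0,0],[0,0,0,0]]

```text
clock: 34.2
eef_pos: [585.5, -263.5, 72.1]
tool_rot: [0.571, -0.433, 0.55, 0.429]
contact_force: [0.0, -0.4, -2.4]
grip_width: 12.8
```

```bash
python3 - <<'E'
from h import *
rel((585.3,-263.5,68),75.1)
E
```

```text
pos [ 585.5 -263.5   72.1] shift [ 4.1  0.3 -0.1] jaw 75.1 tilt 1.75 twist -0.0
F [ 0.  -0.4 -2.4] grip 12.8 t 34.2 q [-0.19  0.62  0.73  1.84 -0.56  0.88  2.12]
```

>>> arm_command:
  steps:
    - [[2,0,0,0],[2,0,0,0],[0,0,0,0]]

```text
clock: 34.5
eef_pos: [585.9, -263.6, 68.1]
tool_rot: [0.571, -0.433, 0.55, 0.429]
contact_force: [-0.0, -0.7, -3.0]
grip_width: 12.7
```

```bash
python3 - <<'E'
from h import *
rel((585.3,-263.5,65),75.1)
E
```

```text
pos [ 585.9 -263.6   68.1] shift [ 3.1  0.7 -0.1] jaw 75.1 tilt 1.78 twist -0.0
F [-0.  -0.7 -3. ] grip 12.7 t 34.5 q [-0.18  0.62  0.72  1.84 -0.56  0.87  2.13]
```

Sliding in with no contact. Continue to seat.

>>> arm_command:
  steps:
    - [[2,0.3,0,0],[1.5,0,0,0],[0,0,0,0]]

```text
clock: 34.8
eef_pos: [585.9, -263.5, 64.9]
tool_rot: [0.572, -0.433, 0.55, 0.429]
contact_force: [-1.1, 0.4, 0.6]
grip_width: 12.5
```

```bash
python3 - <<'E'
from h import *
rel((585.3,-263.5,65),75.1)
E
```

```text
pos [ 585.9 -263.5   64.9] shift [-0.1  0.6 -0.2] jaw 75.1 tilt 1.82 twist -0.0
F [-1.1  0.4  0.6] grip 12.5 t 34.8 q [-0.18  0.63  0.72  1.84 -0.57  0.86  2.13]
```

>>> arm_command:
  steps:
    - [[0,0,0,0],[0,0,0,0],[0,0,0,0],[0,0,0,0],[-15,0,0,0],[-30,0,0,0],[-30,0,0,0],[-30,0,0,0]]
  hand: 0

```text
clock: 35.6
eef_pos: [581.2, -265.0, 172.7]
tool_rot: [0.571, -0.431, 0.551, 0.43]
contact_force: [0.6, -0.2, -0.8]
grip_width: 47.2
```

>>> arm_command:
  steps:
    - [[-35,0,0,0],[0,35,0,0],[0,35,0,0],[0,35,0,0],[0,0,0,0]]

```text
clock: 36.1
eef_pos: [476.8, -240.9, 215.3]
tool_rot: [0.573, -0.433, 0.55, 0.426]
contact_force: [0.9, 0.5, 0.9]
grip_width: 47.3
```

```bash
python3 - <<'E'
from h import *
rel((423.7,-403,150),-67)
s=snap('side')['pixels']; cropf(s,250,130,160,130,5,'s23.png')
s=snap('top')['pixels']; cropf(s,230,120,190,180,3,'t23.png')
E
```

```text
pos [ 476.8 -240.9  215.3] shift [  61.3   10.6 -171.7] jaw 74.9 tilt 2.00 twist -38.1
F [0.9 0.5 0.9] grip 47.3 t 36.1 q [-0.44  0.24  0.95  1.97 -0.26  1.02  1.94]
```

View pics/s23.png

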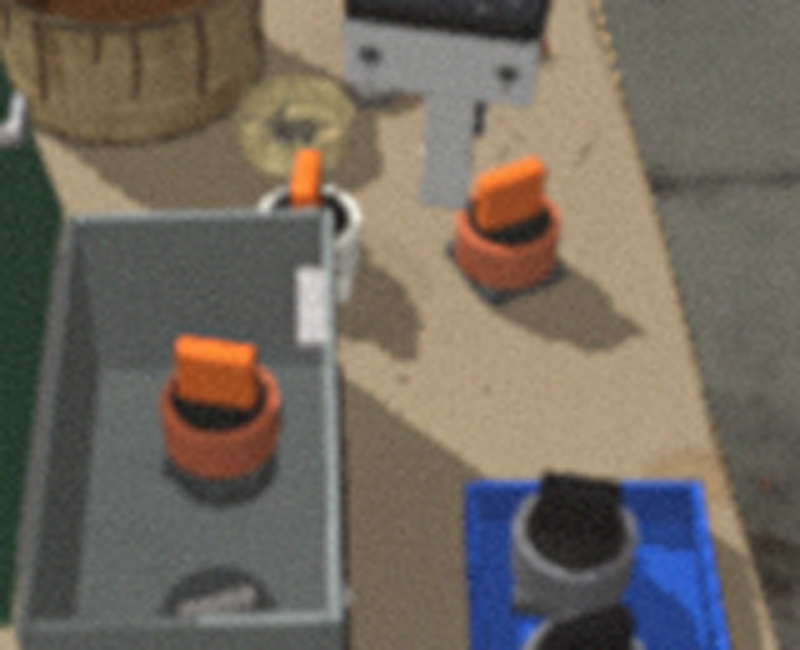

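View pics/t23.png

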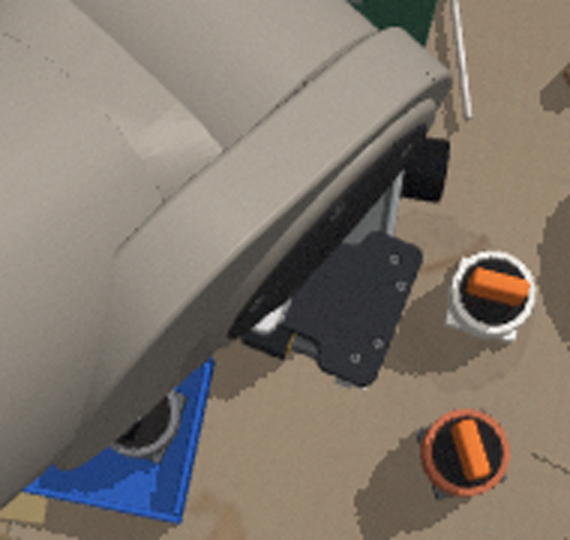

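>>> arm_command:
  steps:
    - [[0,2,-35,0],[0,2,-35,0],[0,2,-35,0],[0,2,-30,0],[0,2,-20,0],[0,0,0,8.4],[0,0,0,8.4],[0,0,0,8.4]]

```text
clock: 37.0
eef_pos: [436.9, -398.0, 215.5]
tool_rot: [0.654, -0.3, 0.629, 0.293]
contact_force: [-0.2, 0.2, 0.2]
grip_width: 46.9
```

>>> arm_command:
  steps:
    - [[0,0,0,8.4],[0,0,0,8.4],[0,0,0,8.4],[0,0,0,8.4],[0,0,0,8.4],[0,0,0,8.4],[0,0,0,8.4],[0,0,0,8.4]]

```text
clock: 37.8
eef_pos: [444.9, -402.7, 217.5]
tool_rot: [0.709, 0.118, 0.686, -0.116]
contact_force: [-0.8, -0.4, 0.4]
grip_width: 47.0
```

```bash
python3 - <<'E'
from h import *
rel((423.7,-403,150),-67)
E
```

```text
pos [ 444.9 -402.7  217.5] shift [ 66.8  -7.8 -22. ] jaw -19.0 tilt 1.87 twist 48.0
F [-0.8 -0.4  0.4] grip 47.0 t 37.8 q [-0.26  0.62  1.31  1.83 -0.67  1.2   0.94]
```

>>> arm_command:
  steps:
    - [[0,0,0,8],[0,0,0,8],[0,0,0,8]]

```text
clock: 38.1
eef_pos: [448.1, -404.1, 217.6]
tool_rot: [0.666, 0.266, 0.646, -0.262]
contact_force: [0.2, -0.5, -0.0]
grip_width: 47.0
```

```bash
python3 - <<'E'
from h import *
rel((423.7,-403,150),-67)
E
```

```text
pos [ 448.1 -404.1  217.6] shift [ 66.9 -17.2 -20.1] jaw -43.8 tilt 1.72 twist 23.2
F [ 0.2 -0.5 -0. ] grip 47.0 t 38.1 q [-0.26  0.65  1.34  1.82 -0.7   1.22  0.53]
```

>>> arm_command:
  steps:
    - [[15,-17,-20,0],[20,0,0,0],[15,0,0,0],[0,0,0,8],[0,0,0,8],[0,0,0,7],[0,0,0,0]]

```text
clock: 38.8
eef_pos: [428.9, -406.3, 164.2]
tool_rot: [0.597, 0.394, 0.578, -0.391]
contact_force: [-0.4, 0.4, 0.4]
grip_width: 47.2
```

```bash
python3 - <<'E'
from h import *
rel((423.7,-403,110),-67)
s=snap('side')['pixels']; cropf(s,300,100,120,110,5,'s24.png')
E
```

```text
pos [ 428.9 -406.3  164.2] shift [54.  -4.6 -6.1] jaw -67.5 tilt 1.56 twist -0.5
F [-0.4  0.4  0.4] grip 47.2 t 38.8 q [-0.24  0.72  1.33  1.91 -0.79  1.15  0.22]
```

View pics/s24.png

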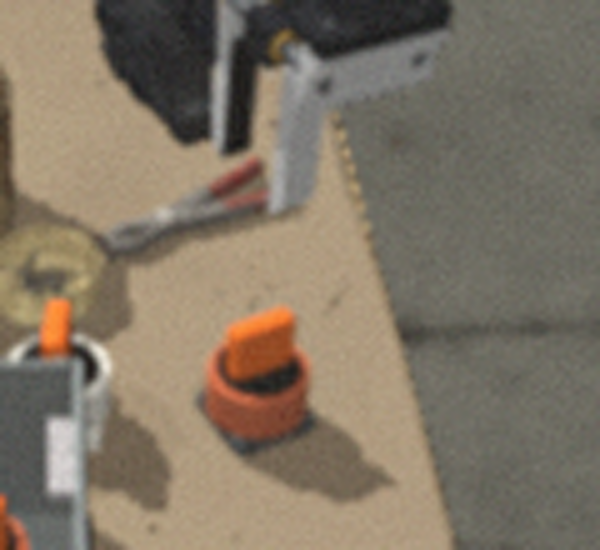

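>>> arm_command:
  steps:
    - [[15,-4.5,-6,-0.5],[15,0,0,0],[15,0,0,0],[10,0,0,0],[0,0,0,0]]

```text
clock: 39.35
eef_pos: [425.8, -403.9, 105.5]
tool_rot: [0.603, 0.386, 0.584, -0.383]
contact_force: [-0.2, 0.1, 0.2]
grip_width: 46.5
```

```bash
python3 - <<'E'
from h import *
rel((423.7,-403,45),-67)
s=snap('side')['pixels']; cropf(s,300,100,120,110,5,'s25.png')
s=snap('top')['pixels']; cropf(s,340,220,100,90,6,'t25.png')
E
```

```text
pos [ 425.8 -403.9  105.5] shift [60.4 -2.6 -3. ] jaw -65.9 tilt 1.58 twist 1.1
F [-0.2  0.1  0.2] grip 46.5 t 39.35 q [-0.19  0.76  1.24  1.96 -0.86  1.05  0.3 ]
```

View pics/s25.png

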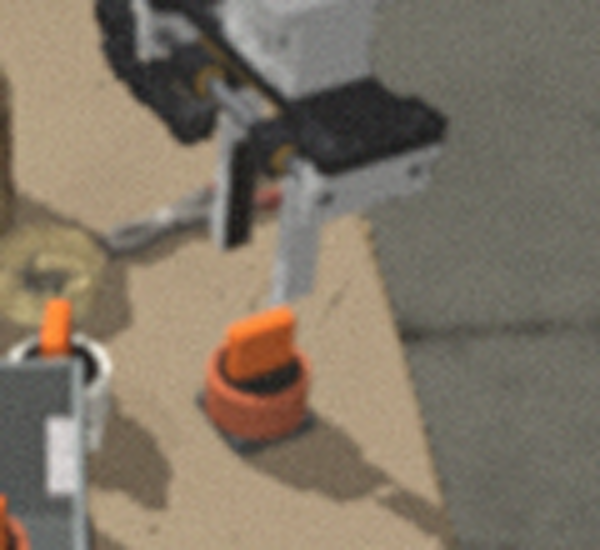

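View pics/t25.png

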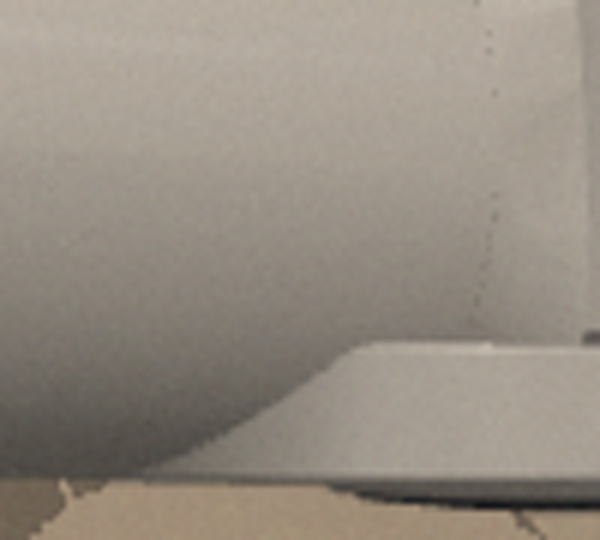

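>>> arm_command:
  steps:
    - [[13,-2.5,-3,1],[13,0,0,0],[13,0,0,0],[10,0,0,0],[0,0,0,0]]

```text
clock: 39.95
eef_pos: [424.0, -403.6, 54.2]
tool_rot: [0.6, 0.391, 0.579, -0.389]
contact_force: [0.4, -0.2, 0.2]
grip_width: 46.9
```

```bash
python3 - <<'E'
from h import *
rel((423.7,-403,45),-67)
E
```

```text
pos [ 424.  -403.6   54.2] shift [ 9.2 -0.2 -0.8] jaw -67.0 tilt 1.71 twist 0.0
F [ 0.4 -0.2  0.2] grip 46.9 t 39.95 q [-0.14  0.8   1.15  2.   -0.94  0.96  0.33]
```

>>> arm_command:
  steps:
    - [[9,0,-0.5,0],[0,0,0,0],[0,0,0,0],[0,0,0,0],[0,0,0,0],[0,0,0,0],[0,0,0,0]]
  hand: -1

```text
clock: 40.65
eef_pos: [424.2, -403.4, 45.3]
tool_rot: [0.6, 0.391, 0.579, -0.389]
contact_force: [0.1, 0.7, -2.3]
grip_width: 13.0
```

```bash
python3 - <<'E'
from h import *
rel((423.7,-403,45),-67)
E
```

```text
pos [ 424.2 -403.4   45.3] shift [ 0.3 -0.3 -0.6] jaw -67.0 tilt 1.74 twist 0.0
F [ 0.1  0.7 -2.3] grip 13.0 t 40.65 q [-0.13  0.8   1.13  2.   -0.95  0.95  0.33]
```

>>> arm_command:
  steps:
    - [[-12,0,0,0],[-20,0,0,0],[-25,0,0,0],[-25,0,0,0],[-25,0,0,0],[-25,0,0,0],[-20,0,0,0],[0,0,0,0]]

```text
clock: 41.45
eef_pos: [418.1, -402.2, 207.7]
tool_rot: [0.6, 0.392, 0.578, -0.39]
contact_force: [0.5, -0.2, -2.0]
grip_width: 12.9
```

```bash
python3 - <<'E'
from h import *
rel((589.2,-163.4,210),-75.4)
s=snap('side')['pixels']; cropf(s,280,60,140,150,4,'s26.png')
E
```

```text
pos [ 418.1 -402.2  207.7] shift [  -1.6  250.5 -153.5] jaw -67.2 tilt 1.73 twist 8.2
F [ 0.5 -0.2 -2. ] grip 12.9 t 41.45 q [-0.27  0.6   1.34  1.89 -0.66  1.16  0.13]
```

View pics/s26.png

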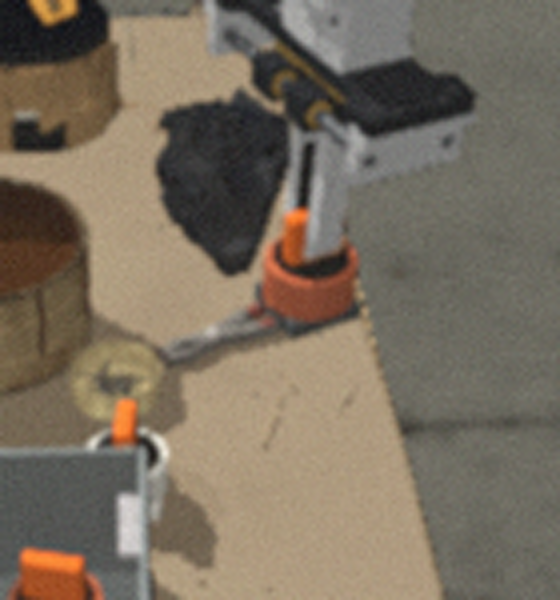

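>>> arm_command:
  steps:
    - [[0,36,-22,0],[0,36,-22,0],[0,36,-22,0],[0,36,-22,0],[0,36,-22,0],[0,32,-20,0],[0,20,-12,0],[0,0,0,8]]

```text
clock: 42.3
eef_pos: [579.5, -170.4, 200.6]
tool_rot: [0.568, 0.433, 0.552, -0.431]
contact_force: [-0.1, -0.2, -2.1]
grip_width: 13.0
```

```bash
python3 - <<'E'
from h import *
rel((589.2,-163.4,130),-75.4)
E
```

```text
pos [ 579.5 -170.4  200.6] shift [70.7 10.1 -5.5] jaw -75.4 tilt 1.29 twist 0.0
F [-0.1 -0.2 -2.1] grip 13.0 t 42.3 q [-0.71  0.68  1.33  1.84 -0.72  1.19 -0.46]
```

>>> arm_command:
  steps:
    - [[0,10,-5.5,0],[0,0,0,0],[15,0,0,0],[15,0,0,0],[15,0,0,0],[15,0,0,0],[0,0,0,0]]

```text
clock: 43.0
eef_pos: [586.8, -163.3, 131.7]
tool_rot: [0.567, 0.43, 0.554, -0.431]
contact_force: [0.1, 0.1, -1.8]
grip_width: 13.0
```

```bash
python3 - <<'E'
from h import *
rel((589.2,-163.4,85),-75.4)
s=snap('side')['pixels']; cropf(s,230,150,140,110,5,'s27.png')
E
```

```text
pos [ 586.8 -163.3  131.7] shift [46.8  1.8  0. ] jaw -75.0 tilt 1.06 twist 0.4
F [ 0.1  0.1 -1.8] grip 13.0 t 43.0 q [-0.66  0.74  1.23  1.89 -0.8   1.1  -0.42]
```

View pics/s27.png

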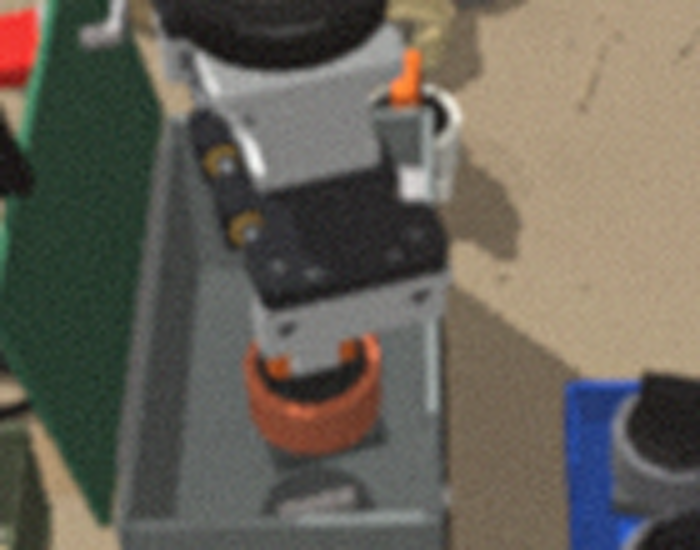

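>>> arm_command:
  steps:
    - [[11,1.8,0,0.4],[11,0,0,0],[11,0,0,0],[8,0,0,0],[0,0,0,0]]

```text
clock: 43.55
eef_pos: [590.2, -164.0, 88.9]
tool_rot: [0.566, 0.433, 0.552, -0.433]
contact_force: [0.2, 0.5, -1.4]
grip_width: 12.8
```

```bash
python3 - <<'E'
from h import *
rel((589.2,-163.4,77),-75.4)
E
```

```text
pos [ 590.2 -164.    88.9] shift [11.9 -0.9 -1. ] jaw -75.5 tilt 1.17 twist -0.1
F [ 0.2  0.5 -1.4] grip 12.8 t 43.55 q [-0.62  0.79  1.17  1.91 -0.86  1.03 -0.39]
```

>>> arm_command:
  steps:
    - [[6,-0.9,-1,0],[6,0,0,0],[0,0,0,0]]

```text
clock: 43.85
eef_pos: [589.4, -163.5, 76.1]
tool_rot: [0.567, 0.433, 0.552, -0.433]
contact_force: [0.1, 0.1, -1.4]
grip_width: 12.4
```

```bash
python3 - <<'E'
from h import *
rel((589.2,-163.4,71),-75.2)
E
```

```text
pos [ 589.4 -163.5   76.1] shift [ 5.1 -0.2 -0.2] jaw -75.5 tilt 1.19 twist -0.3
F [ 0.1  0.1 -1.4] grip 12.4 t 43.85 q [-0.62  0.8   1.15  1.92 -0.87  1.01 -0.38]
```

>>> arm_command:
  steps:
    - [[2,0,0,0.3],[2,0,0,0],[1.5,0,0,0],[0,0,0,0]]

```text
clock: 44.25
eef_pos: [590.2, -162.9, 71.6]
tool_rot: [0.565, 0.435, 0.551, -0.433]
contact_force: [0.2, 0.4, -1.9]
grip_width: 13.0
```

```bash
python3 - <<'E'
from h import *
rel((589.2,-163.4,66),-75.2)
E
```

```text
pos [ 590.2 -162.9   71.6] shift [ 5.6 -1.2  0.2] jaw -75.8 tilt 1.21 twist -0.6
F [ 0.2  0.4 -1.9] grip 13.0 t 44.25 q [-0.61  0.8   1.15  1.92 -0.88  1.01 -0.38]
```

>>> arm_command:
  steps:
    - [[2,-0.8,0,-0.4],[2,0,0,0],[1,0,0,0],[0,0,0,0]]

```text
clock: 44.65
eef_pos: [589.6, -163.1, 66.2]
tool_rot: [0.567, 0.433, 0.552, -0.431]
contact_force: [0.3, 1.1, -1.5]
grip_width: 12.7
```

```bash
python3 - <<'E'
from h import *
rel((589.2,-163.4,65),-75.2)
E
```

```text
pos [ 589.6 -163.1   66.2] shift [ 1.2 -0.5  0.2] jaw -75.4 tilt 1.23 twist -0.2
F [ 0.3  1.1 -1.5] grip 12.7 t 44.65 q [-0.61  0.81  1.14  1.93 -0.89  1.   -0.37]
```

>>> arm_command:
  steps:
    - [[1.2,0,0,0],[0.8,0,0,0],[0,0,0,0]]

```text
clock: 44.95
eef_pos: [589.7, -163.4, 65.0]
tool_rot: [0.567, 0.433, 0.552, -0.431]
contact_force: [-1.8, 4.7, -0.0]
grip_width: 12.8
```

```bash
python3 - <<'E'
from h import *
rel((589.2,-163.4,65),-75.2)
E
```

```text
pos [ 589.7 -163.4   65. ] shift [ 0.  -0.5 -0.1] jaw -75.4 tilt 1.23 twist -0.2
F [-1.8  4.7 -0. ] grip 12.8 t 44.95 q [-0.6   0.81  1.13  1.93 -0.89  1.   -0.37]
```

>>> arm_command:
  steps:
    - [[0,0,0,0],[0,0,0,0],[0,0,0,0],[0,0,0,0],[-15,0,0,0],[-30,0,0,0],[-30,0,0,0],[-30,0,0,0]]
  hand: 0

```text
clock: 45.75
eef_pos: [585.9, -163.4, 173.3]
tool_rot: [0.566, 0.433, 0.552, -0.433]
contact_force: [1.6, 1.2, 0.7]
grip_width: 46.8
```

>>> arm_command:
  steps:
    - [[-40,0,0,0],[-40,0,0,0],[-20,-35,0,0],[0,-35,-35,0],[0,-35,-35,0],[0,-30,-35,0],[0,0,-35,0],[0,0,0,0]]

```text
clock: 46.55
eef_pos: [467.8, -99.6, 287.8]
tool_rot: [0.555, 0.436, 0.556, -0.44]
contact_force: [-0.4, 1.0, -0.3]
grip_width: 46.9
```

```bash
python3 - <<'E'
from h import *
rel((589.2,-163.4,210),-75.4)
s=snap('side')['pixels']; cropf(s,250,130,160,130,5,'s28.png')
s=snap('top')['pixels']; cropf(s,210,120,200,180,4,'t28.png')
E
```

```text
pos [467.8 -99.6 287.8] shift [ 77.4 103.6  90.3] jaw -76.5 tilt 0.34 twist -1.1
F [-0.4  1.  -0.3] grip 46.9 t 46.55 q [-1.22 -0.07  1.29  1.97  0.07  1.2  -1.3 ]
```

View pics/s28.png

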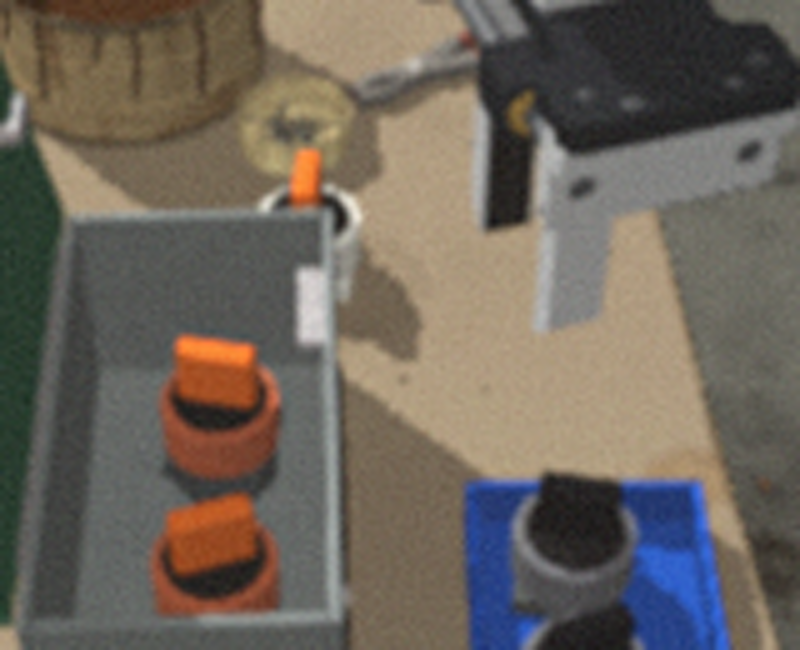

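View pics/t28.png

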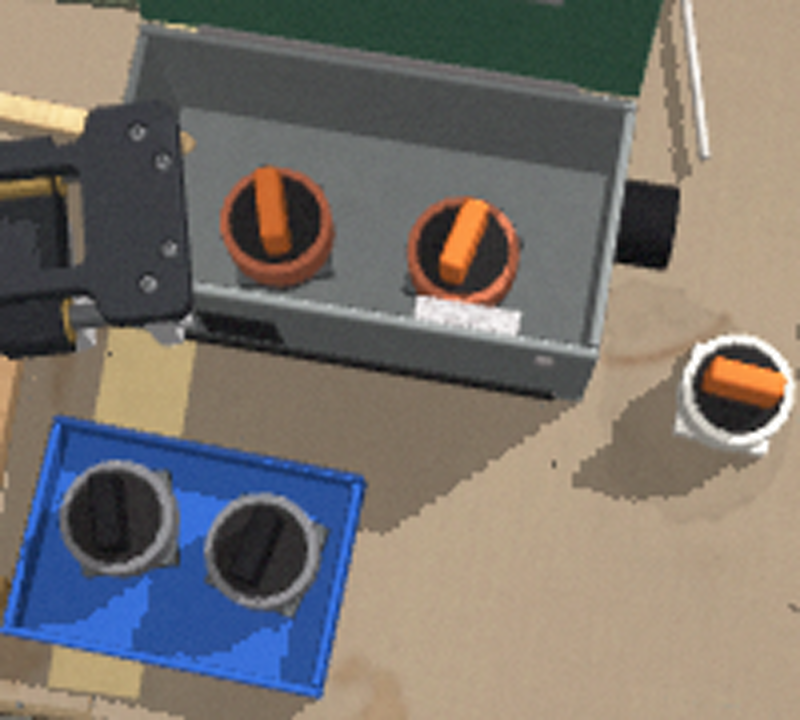

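```bash
python3 - <<'E'
from h import *
s=snap('top')['pixels']; cropf(s,255,150,100,60,8,'t29.png')
E
```

```text
(no output)
```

View pics/t29.png

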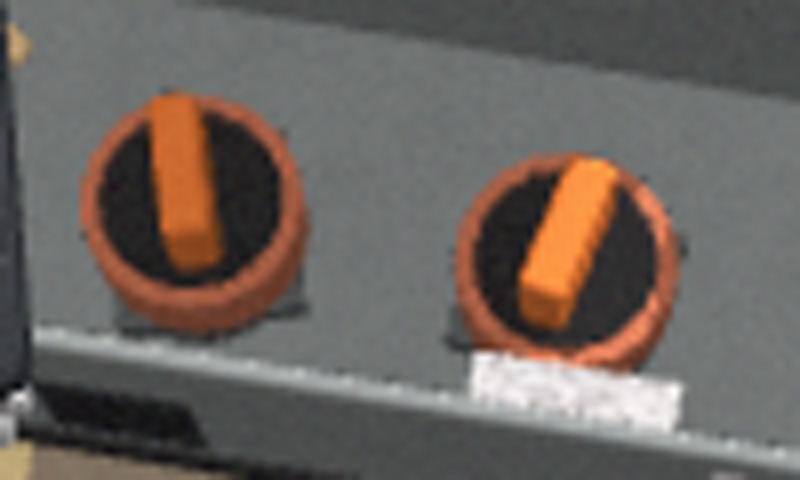

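>>> arm_command:
  steps:
    - [[-35,0,0,-8.4],[-35,0,0,-8.4],[0,0,0,-8.4],[0,0,0,-8.4],[0,0,0,-8.4],[0,0,0,-8.4],[0,0,0,-8.4],[0,0,0,-8.4]]

```text
clock: 47.5
eef_pos: [467.3, -117.7, 362.3]
tool_rot: [0.7, 0.038, 0.71, -0.067]
contact_force: [-0.2, -0.1, 0.3]
grip_width: 46.8
```

>>> arm_command:
  steps:
    - [[0,0,0,-8.4],[0,0,0,-8.4],[0,0,0,-8.4],[0,0,0,-8.4],[0,0,0,-8.4],[0,0,0,-8.4],[0,0,0,-8.4],[0,0,0,-8.4]]

```text
clock: 48.3
eef_pos: [463.8, -132.7, 365.8]
tool_rot: [0.591, -0.368, 0.633, 0.338]
contact_force: [0.3, -0.5, -0.4]
grip_width: 46.9
```

```bash
python3 - <<'E'
from h import *
rel((708,-156.5,370),87.7)
E
```

```text
pos [ 463.8 -132.7  365.8] shift [  -9.9 -223.5  101. ] jaw 60.0 tilt 4.15 twist -27.7
F [ 0.3 -0.5 -0.4] grip 46.9 t 48.3 q [-1.48 -0.48  1.18  1.83  0.49  1.56  0.68]
```

>>> arm_command:
  steps:
    - [[0,-28,13,0],[0,-28,13,0],[0,-28,13,0],[0,-28,13,0]]

```text
clock: 48.7
eef_pos: [542.0, -139.8, 384.2]
tool_rot: [0.601, -0.384, 0.621, 0.324]
contact_force: [0.1, -0.1, 0.4]
grip_width: 47.2
```

```bash
python3 - <<'E'
from h import *
rel((708,-156.5,370),87.7);print(toolR()[1][:,0])
E
```

```text
pos [ 542.  -139.8  384.2] shift [  18.5 -151.3   69.3] jaw 60.0 tilt 5.13 twist -27.7
F [ 0.1 -0.1  0.4] grip 47.2 t 48.7 q [-1.71 -0.49  1.37  1.69  0.57  1.57  0.68]
[ 0.0178518  -0.08754399 -0.99600068]
```

>>> arm_command:
  steps:
    - [[30,0,0,0],[30,0,0,0],[30,0,0,0],[30,0,0,0]]

```text
clock: 49.1
eef_pos: [512.9, -149.5, 281.8]
tool_rot: [0.612, -0.392, 0.614, 0.309]
contact_force: [0.1, -0.5, -0.6]
grip_width: 46.9
```

```bash
python3 - <<'E'
from h import *
rel((600,-260,230),87.7);print(toolR()[1][:,0])
E
```

```text
pos [ 512.9 -149.5  281.8] shift [  67.5 -125.1  -47.5] jaw 59.4 tilt 6.68 twist -28.3
F [ 0.1 -0.5 -0.6] grip 46.9 t 49.1 q [-1.61 -0.49  1.37  1.93  0.61  1.33  0.63]
[ 0.05535186 -0.10226366 -0.99321615]
```

```bash
cat > fk.py <<'E'
import numpy as np, itertools, json
from scipy.optimize import least_squares
from scipy.spatial.transform import Rotation as Ro
def RZ(a):
    c,s=np.cos(a),np.sin(a); return np.array([[c,-s,0],[s,c,0],[0,0,1.]])
def RY(a):
    c,s=np.cos(a),np.sin(a); return np.array([[c,0,s],[0,1,0],[-s,0,c]])
# samples q, pos, quat(wxyz, optional)
D=[([-1.35549,.42671,.07386,1.6066,-.03409,1.11081,-.06708],[240.7,630.2,204.8],[.58206,-.40129,.58275,.40072]),
([-.89,.23,.24,1.77,-.06,1.15,.58],[484.6,318.8,257.0],[.579,-.404,.581,.405]),
([-.38,.41,1.03,1.69,-.38,1.25,.16],[546.6,-287,283.7],[.679,.205,.675,-.203]),
([-.49,.56,1.3,1.7,-.56,1.32,-.72],[547.1,-285.6,283.6],[.484,.519,.482,-.515]),
([-.42,.67,1.13,1.84,-.7,1.09,-.59],[556.4,-271.1,145.8],[.501,.505,.497,-.498]),
([-.18,.49,.72,1.85,-.41,.95,.7],[556.2,-268.9,133.4],[.712,.009,.702,-.002]),
([-.25,.38,.8,1.75,-.31,1.13,.62],[553.7,-270.4,233.1],[.711,.014,.703,-.007]),
([-.37,.16,.58,1.97,-.11,1.05,1.83],[490.5,-137,217],[.502,-.49,.505,.503]),
([-.28,.35,.55,2.05,-.25,.82,1.95],[504.2,-147.9,105.6],[.51,-.484,.511,.495]),
([-.32,.3,.59,1.83,-.2,1.09,1.87],[555.6,-150.1,215.3],[.507,-.48,.513,.498]),
([-.23,.55,.56,1.41,-.3,1.29,1.89],[710,-156.7,252.6],[.506,-.48,.514,.499]),
([-.59,-.01,.48,1.81,-.01,1.37,1.42],[482.4,-1.5,363.5],[.508,-.479,.513,.499]),
([-.19,.52,.47,1.89,-.33,.81,2.3],[589.5,-163.4,64.2],[.433,-.56,.427,.563]),
([-.44,-.02,.54,2.13,.01,1.04,1.93],[416.2,-102.7,219],[.43,-.557,.431,.565]),
([-.33,.3,.5,2.27,-.27,.62,2.2],[428.4,-104.7,50],[.433,-.559,.428,.563]),
([-.74,.13,.84,2.14,-.15,.9,1.49],[465.5,-67.8,171.9],[.572,-.43,.552,.427]),
([-.06,.49,.7,2.1,-.53,.7,2.42],[439.7,-299.6,44.1],[.546,-.466,.525,.457]),
([-.26,.65,1.34,1.82,-.7,1.22,.53],[448.1,-404.1,217.6],[.666,.266,.646,-.262]),
([-.71,.68,1.33,1.84,-.72,1.19,-.46],[579.5,-170.4,200.6],[.568,.433,.552,-.431]),
([-.6,.81,1.13,1.93,-.89,1.0,-.37],[589.7,-163.4,65],[.567,.433,.552,-.431]),
([-1.22,-.07,1.29,1.97,.07,1.2,-1.3],[467.8,-99.6,287.8],[.555,.436,.556,-.44]),
([-1.48,-.48,1.18,1.83,.49,1.56,.68],[463.8,-132.7,365.8],[.591,-.368,.633,.338]),
([-1.71,-.49,1.37,1.69,.57,1.57,.68],[542,-139.8,384.2],[.601,-.384,.621,.324]),
([-1.61,-.49,1.37,1.93,.61,1.33,.63],[512.9,-149.5,281.8],[.612,-.392,.614,.309])]
def fk(q,p,sg):
    # p: yaw0, offsets o1..o5 (3 each), R_tool rotvec(3)
    o=p[1:19].reshape(6,3)*1000
    R=RZ(p[0]+sg[0]*q[0]); x=R@o[0]
    R=R@RY(q[1]); x=x+R@o[1]
    R=R@RZ(sg[1]*q[2]+p[22]); x=x+R@o[2]
    R=R@RY(q[3]); x=x+R@o[3]
    R=R@RZ(sg[2]*q[4]+p[23]); x=x+R@o[4]
    R=R@RY(q[5]); 
    R=R@RZ(sg[3]*q[6]); x=x+R@o[5]
    return x,R@Ro.from_rotvec(p[19:22]).as_matrix()
def res(p,sg):
    r=[]
    for q,x,w in D:
        X,R=fk(q,p,sg); Rm=Ro.from_quat([w[1],w[2],w[3],w[0]]).as_matrix()
        r+=list((X-np.array(x))/5); r+=list(Ro.from_matrix(R.T@Rm).as_rotvec()/.01)
    return np.array(r+list(p[1:19]*.2)+list((p[22:24])*5))
if __name__=='__main__':
    best=None
    for sg in itertools.product((1,-1),repeat=4):
        for k in range(4):
            p=np.zeros(24); p[1:19]=np.array([[0,0,.3],[0,0,.2],[0,0,.2],[0,0,.2],[0,0,.2],[0,0,.3]]).ravel()
            p[19:22]=Ro.from_matrix(RZ(k*np.pi/2)@np.array([[0,0,1],[0,1,0],[-1,0,0]]).astype(float)).as_rotvec()
            s=least_squares(res,p,args=(sg,),loss='soft_l1')
            if best is None or s.cost<best[0]: best=(s.cost,sg,s.x); print(s.cost,sg,k)
    c,sg,p=best; r=res(p,sg)[:6*len(D)].reshape(-1,6)
    print('pos rms mm',np.sqrt((r[:,:3]**2).mean())*5,'rot rms',np.sqrt((r[:,3:]**2).mean())*.01)
    print((p[1:19].reshape(6,3)*1000).round(0),p[0],p[19:])
    json.dump({'sg':list(sg),'p':p.tolist()},open('fk.json','w'))
E
python3 fk.py
```

```text
Still running in the background as job /tmp/bash_jobs.1000/d6eae033b6c0 (pid 3510). You'll get a notice when it ends.
```

Edit , replacing
```

```
with
```

```

```bash
cat /tmp/bash_jobs.1000/*/stdout | tail -30; nproc
```

```text
4
```

```bash
pkill -f fk.py; cat > fit2.py <<'E'
from fk import *
Q=np.array([d[0] for d in D]); X=np.array([d[1] for d in D]); W=np.array([d[2] for d in D])
Rm=Ro.from_quat(W[:,[1,2,3,0]])
def chain(p,sg):
    z=lambda a:Ro.from_euler('z',a); y=lambda a:Ro.from_euler('y',a)
    Rs=[z(p[0]+sg[0]*Q[:,0])]
    Rs.append(Rs[-1]*y(Q[:,1])); Rs.append(Rs[-1]*z(sg[1]*Q[:,2]));Rs.append(Rs[-1]*y(Q[:,3]))
    Rs.append(Rs[-1]*z(sg[2]*Q[:,4]));Rs.append(Rs[-1]*y(Q[:,5])*z(sg[3]*Q[:,6]))
    return Rs
def r1(p,sg):
    R=chain(p,sg)[-1]*Ro.from_rotvec(p[1:4]); return ((R.inv()*Rm).as_rotvec()/.01).ravel()
best=None
for sg in itertools.product((1,-1),repeat=4):
    for k in range(4):
        p0=np.r_[0,Ro.from_matrix(RZ(k*np.pi/2)@np.array([[0,0,1],[0,1,0],[-1,0,0]]).astype(float)).as_rotvec()]
        s=least_squares(r1,p0,args=(sg,),max_nfev=60)
        if best is None or s.cost<best[0]: best=(s.cost,sg,s.x); print(s.cost,sg,k,flush=True)
c,sg,p=best; print(sg,p,'rot rms',np.sqrt((r1(p,sg)**2).mean())*.01)
Rs=chain(p,sg)
A=np.concatenate([np.concatenate([R.as_matrix() for R in [Rs[i]]],0) for i in range(6)],axis=2) # n,3,18
A=A.reshape(-1,18); b=X.ravel()
lam=.3; o=np.linalg.solve(A.T@A+lam*np.eye(18)*.01,A.T@b)
print(o.reshape(6,3).round(0),'pos rms',np.sqrt(((A@o-b)**2).mean()), np.abs(A@o-b).reshape(-1,3).max(1).round(0))
P=np.zeros(24); P[0]=p[0];P[1:19]=o/1000;P[19:22]=p[1:4]
json.dump({'sg':list(sg),'p':P.tolist()},open('fk.json','w'))
E
timeout 200 python3 fit2.py
```

```text
159571.02812893534 (1, 1, 1, 1) 0
149891.4043081481 (1, 1, 1, 1) 1
149891.36158952728 (1, 1, 1, 1) 2
110265.86149042899 (1, -1, -1, -1) 0
110265.86145555422 (1, -1, -1, -1) 1
110265.86142183561 (1, -1, -1, -1) 3
80926.86617336955 (-1, 1, 1, -1) 0
80926.86610855194 (-1, 1, 1, -1) 1
74898.36707711854 (-1, -1, 1, -1) 0
7.339327604292712 (-1, -1, -1, -1) 0
7.339327604284813 (-1, -1, -1, -1) 1
7.339327604284525 (-1, -1, -1, -1) 3
(-1, -1, -1, -1) [-0.03708953  0.08671771  4.70996852  0.08015527] rot rms 0.004515198901821776
[[ 17.  -8. 163.]
 [-21.  -8. 266.]
 [ 16. -10. 266.]
 [-31. -10. 244.]
 [ 26.  -4. 244.]
 [  1.   2. 229.]] pos rms 3.2028695624211765 [4. 2. 2. 8. 5. 7. 5. 5. 2. 2. 2. 4. 4. 4. 6. 5. 1. 6. 5. 5. 6. 1. 8. 9.]
```

```bash
cat > sim.py <<'E'
from fk import *
M=json.load(open('fk.json')); P=np.array(M['p']); SG=M['sg']
LO=np.array([-2.85,-.5,-1.23,.21,-1.02,.16,-2.73]);HI=np.array([2.85,2.14,1.37,2.46,4.16,2.05,2.73])
def F(q): return fk(q,P,SG)
def jac(q):
    x0,R0=F(q); J=np.zeros((6,7))
    for i in range(7):
        d=np.array(q,float); d[i]+=1e-4; x,R=F(d)
        J[:3,i]=(x-x0)/1e-4/1000; J[3:,i]=Ro.from_matrix(R@R0.T).as_rotvec()/1e-4
    return J
def row(q,r,lam=.02,wr=.3,n=5,qn=None,kn=0.):
    x,R=F(q); xt=x+R@np.array(r[:3]); Rt=R@Ro.from_rotvec([np.radians(r[3]),0,0]).as_matrix()
    q=np.array(q,float)
    for _ in range(n):
        x,R=F(q); e=np.r_[(xt-x)/1000,Ro.from_matrix(Rt@R.T).as_rotvec()]
        J=jac(q); S=np.diag([1,1,1,wr,wr,wr]); Jw=S@J; 
        Ji=Jw.T@np.linalg.inv(Jw@Jw.T+lam**2*np.eye(6)); dq=Ji@(S@e)
        if qn is not None: dq=dq+(np.eye(7)-Ji@Jw)@(kn*(np.array(qn)-q))
        q=np.clip(q+dq,LO+.01,HI-.0)
    return q
def run(q,rows,**k):
    for r in rows: q=row(q,r,**k)
    return q
E
cat > val.py <<'E'
from sim import *
T=[("twistCCW",[-1.22,-.07,1.29,1.97,.07,1.2,-1.3],[[-35,0,0,-8.4]]*2+[[0,0,0,-8.4]]*14,[-1.48,-.48,1.18,1.83,.49,1.56,.68]),
("fwd",[-1.48,-.48,1.18,1.83,.49,1.56,.68],[[0,-28,13,0]]*4,[-1.71,-.49,1.37,1.69,.57,1.57,.68]),
("down",[-1.71,-.49,1.37,1.69,.57,1.57,.68],[[30,0,0,0]]*4,[-1.61,-.49,1.37,1.93,.61,1.33,.63]),
("back",[-.6,.81,1.13,1.93,-.89,1.0,-.37],[[-15,0,0,0],[-30,0,0,0],[-30,0,0,0],[-30,0,0,0],[-40, 0, 0, 0], [-40, 0, 0, 0], [-20, -35, 0, 0], [0, -35, -35, 0], [0, -35, -35, 0], [0, -30, -35, 0], [0, 0, -35, 0]],[-1.22,-.07,1.29,1.97,.07,1.2,-1.3]),
("latch",[-.41,.68,1.12,1.85,-.72,1.07,-.61],[[0,0,0,-8]]*11,[-.18,.49,.72,1.85,-.41,.95,.7]),
("lift",[-.06,.49,.7,2.1,-.53,.7,2.42],[[-12,0,0,0],[-20,0,0,0]]+[[-25,0,0,0]]*4+[[-20,0,0,0]],[-.27,.24,.91,1.99,-.25,1.01,2.18])]
for n,q,r,t in T:
    print(n,'real',np.round(t,2))
    for k in (dict(),dict(lam=.0),dict(wr=1)):
        print('   ',run(q,r,**k).round(2))
E
python3 val.py
```

```text
twistCCW real [-1.48 -0.48  1.18  1.83  0.49  1.56  0.68]
    [-1.54 -0.49  1.15  1.85  0.5   1.55  0.53]
    [-1.54 -0.49  1.15  1.85  0.5   1.55  0.53]
    [-1.54 -0.49  1.15  1.85  0.5   1.55  0.53]
fwd real [-1.71 -0.49  1.37  1.69  0.57  1.57  0.68]
    [-1.95 -0.49  1.37  1.59  0.65  1.64  0.63]
    [-1.95 -0.49  1.37  1.59  0.65  1.64  0.63]
    [-1.95 -0.49  1.37  1.59  0.65  1.64  0.63]
down real [-1.61 -0.49  1.37  1.93  0.61  1.33  0.63]
    [-1.78 -0.49  1.37  1.87  0.67  1.39  0.6 ]
    [-1.78 -0.49  1.37  1.87  0.67  1.39  0.6 ]
    [-1.78 -0.49  1.37  1.87  0.67  1.39  0.6 ]
back real [-1.22 -0.07  1.29  1.97  0.07  1.2  -1.3 ]
    [-1.37 -0.28  1.11  2.11  0.25  1.18 -1.59]
    [-1.56 -0.47  1.14  2.11  0.43  1.28 -1.82]
    [-1.42 -0.32  1.13  2.11  0.29  1.2  -1.64]
latch real [-0.18  0.49  0.72  1.85 -0.41  0.95  0.7 ]
    [-0.18  0.51  0.73  1.83 -0.43  0.95  0.66]
    [-0.18  0.51  0.73  1.83 -0.43  0.95  0.66]
    [-0.18  0.51  0.73  1.83 -0.43  0.95  0.66]
lift real [-0.27  0.24  0.91  1.99 -0.25  1.01  2.18]
    [-0.26  0.25  0.89  1.99 -0.27  0.98  2.18]
    [-0.26  0.25  0.89  1.99 -0.27  0.98  2.18]
    [-0.26  0.25  0.89  1.99 -0.27  0.98  2.18]
```

```bash
cat > beam.py <<'E'
from sim import *
import sys
from cell import ctrl
q0=ctrl.get_state()['qpos']; print(q0.round(2),F(q0)[0].round(0))
goal=np.array([-.3,.3,.59,1.7,-.2,1.1,1.87]); w=np.array([1,1.3,1.3,.4,.6,.3,.2])
def cost(q):
    x,R=F(q); tilt=np.arccos(np.clip(-R[2,0],-1,1))
    return np.linalg.norm(w*(q-goal))+2*tilt
def ok(q):
    x,R=F(q); 
    if not(240<x[2]<430 and 400<x[0]<640 and -420<x[1]<250): return False
    if x[0]>580 and x[2]<300: return False
    if x[1]>-60 and x[2]<290: return False
    return True
acts={}
for n,d in dict(xp=(1,0,0),xm=(-1,0,0),yp=(0,1,0),ym=(0,-1,0),zp=(0,0,1),zm=(0,0,-1)).items(): acts[n]=(np.array(d)*30.,0)
acts['cw']=(np.zeros(3),8); acts['ccw']=(np.zeros(3),-8)
def apply(q,a):
    d,t=acts[a]; rows=[]
    for _ in range(4):
        x,R=F(q); r=np.r_[(R.T@d).round(0),t]; q=row(q,r,n=2); rows.append(r)
    return q,rows
def job(args):
    q,h=args; out=[]
    for a in acts:
        if h and {h[-1],a} in ({'xp','xm'},{'yp','ym'},{'zp','zm'},{'cw','ccw'}): continue
        q2,_=apply(q,a)
        if ok(q2): out.append((cost(q2),q2,h+[a]))
    return out
from multiprocessing import Pool
if __name__=='__main__':
    B=[(q0,[])]; best=(cost(q0),q0,[]); print(best[0])
    with Pool(4) as p:
        for it in range(14):
            C=[c for o in p.map(job,B) for c in o]; C.sort(key=lambda c:c[0])
            keep=[];seen=set()
            for c in C:
                k=tuple((c[1]/.06).round().astype(int))
                if k in seen: continue
                seen.add(k); keep.append(c)
                if len(keep)>=60: break
            B=[(c[1],c[2]) for c in keep]
            if keep[0][0]<best[0]: best=keep[0]; 
            print(it,round(keep[0][0],2),keep[0][1].round(2),'tilt',np.degrees(np.arccos(-F(keep[0][1])[1][2,0])).round(1),F(keep[0][1])[0].round(0),' '.join(keep[0][2]),flush=True)
E
timeout 560 python3 beam.py
```

```text
[-1.61 -0.49  1.37  1.93  0.61  1.33  0.63] [ 503. -150.  279.]
2.2628005042723163
0 2.08 [-1.53 -0.44  1.24  1.73  0.53  1.54  0.72] tilt 6.6 [ 503. -151.  400.] zp
1 1.96 [-1.44 -0.3   1.3   1.73  0.4   1.46  0.3 ] tilt 6.6 [ 503. -151.  400.] zp cw
2 1.82 [-1.33 -0.21  1.21  1.73  0.31  1.41 -0.16] tilt 7.7 [ 508. -114.  416.] cw zp cw
3 1.53 [-1.25  0.33  1.29  1.63 -0.27  1.36  0.41] tilt 5.0 [586.  77. 384.] zp cw cw xp
4 1.23 [-0.74  0.41  1.19  1.5  -0.32  1.39 -0.19] tilt 6.5 [ 622. -146.  398.] zp cw cw cw xp
5 1.0 [-0.67  0.36  1.04  1.5  -0.23  1.38  0.3 ] tilt 6.5 [ 622. -146.  398.] zp cw cw cw xp ccw
6 0.8 [-0.59  0.32  0.91  1.49 -0.18  1.37  0.8 ] tilt 6.5 [ 622. -146.  398.] zp cw cw cw xp ccw ccw
7 0.62 [-0.52  0.29  0.8   1.49 -0.13  1.36  1.32] tilt 6.5 [ 622. -146.  398.] zp cw cw cw xp ccw ccw ccw
8 0.47 [-0.45  0.27  0.7   1.49 -0.09  1.36  1.84] tilt 6.5 [ 622. -146.  398.] zp cw cw cw xp ccw ccw ccw ccw
9 0.39 [-0.29  0.33  0.61  1.62 -0.15  1.12  1.53] tilt 8.5 [ 631. -201.  302.] cw cw cw cw xp ccw ccw ym ccw ccw
10 0.37 [-0.28  0.31  0.59  1.62 -0.14  1.12  2.07] tilt 8.5 [ 628. -200.  304.] cw cw cw yp xp ym ccw ccw ym ccw ccw
11 0.39 [-0.27  0.32  0.6   1.62 -0.15  1.11  1.52] tilt 8.5 [ 630. -202.  301.] cw cw cw cw xp ym ccw ccw ccw zp ccw zm
12 0.37 [-0.38  0.2   0.62  1.58 -0.08  1.32  1.95] tilt 5.1 [ 589. -160.  382.] zp cw cw xp ym ym ym ccw ccw ccw ccw yp cw
13 0.37 [-0.33  0.19  0.56  1.59 -0.06  1.31  1.95] tilt 5.1 [ 585. -160.  381.] zp cw cw xp ym ym ccw ccw ccw ccw ym ccw yp cw
```

```bash
cat > plan.py <<'E'
from sim import *
from cell import ctrl
import sys
def show(dirs):
    q=ctrl.get_state()['qpos']
    for d in dirs:
        x,R=F(q); r=np.r_[(R.T@np.array(d[:3],float)).round(0),d[3]]; q=row(q,r,n=3)
        x,R=F(q); print(r.tolist(),'->',x.round(0),q.round(2),'tilt %.1f jaw %.0f'%(np.degrees(np.arccos(-R[2,0])),np.degrees(np.arctan2(R[1,2],R[0,2]))))
if __name__=='__main__': show(eval(sys.argv[1]))
E
python3 plan.py "[(0,0,30,0)]*4+[(0,0,0,8)]*12+[(30,0,0,0)]*4"
```

```text
[-30.0, -3.0, -2.0, 0.0] -> [ 503. -150.  309.] [-1.58 -0.48  1.33  1.89  0.59  1.38  0.65] tilt 6.6 jaw 59
[-30.0, -3.0, -2.0, 0.0] -> [ 503. -150.  339.] [-1.56 -0.47  1.3   1.84  0.57  1.43  0.68] tilt 6.6 jaw 59
[-30.0, -3.0, -2.0, 0.0] -> [ 503. -150.  369.] [-1.54 -0.46  1.27  1.79  0.55  1.49  0.7 ] tilt 6.6 jaw 59
[-30.0, -3.0, -2.0, 0.0] -> [ 503. -151.  400.] [-1.53 -0.44  1.24  1.73  0.53  1.54  0.72] tilt 6.6 jaw 59
[0.0, 0.0, 0.0, 8.0] -> [ 503. -151.  400.] [-1.51 -0.41  1.26  1.73  0.5   1.52  0.61] tilt 6.6 jaw 51
[0.0, 0.0, 0.0, 8.0] -> [ 503. -151.  400.] [-1.48 -0.37  1.27  1.73  0.47  1.5   0.5 ] tilt 6.6 jaw 43
[0.0, 0.0, 0.0, 8.0] -> [ 503. -151.  400.] [-1.46 -0.34  1.29  1.73  0.44  1.48  0.4 ] tilt 6.6 jaw 35
[0.0, 0.0, 0.0, 8.0] -> [ 503. -151.  400.] [-1.44 -0.3   1.3   1.73  0.4   1.46  0.3 ] tilt 6.6 jaw 27
[0.0, 0.0, 0.0, 8.0] -> [ 503. -151.  400.] [-1.41 -0.26  1.31  1.74  0.36  1.44  0.2 ] tilt 6.6 jaw 20
[0.0, 0.0, 0.0, 8.0] -> [ 503. -151.  400.] [-1.39 -0.23  1.32  1.74  0.33  1.42  0.09] tilt 6.6 jaw 12
[0.0, 0.0, 0.0, 8.0] -> [ 503. -151.  400.] 
[... 310 characters left out ...]
] [-1.24 -0.1   1.3   1.74  0.2   1.38 -0.33] tilt 6.6 jaw -20
[0.0, 0.0, 0.0, 8.0] -> [ 503. -151.  400.] [-1.2  -0.08  1.28  1.74  0.18  1.37 -0.45] tilt 6.6 jaw -28
[0.0, 0.0, 0.0, 8.0] -> [ 503. -151.  400.] [-1.17 -0.07  1.26  1.74  0.17  1.37 -0.58] tilt 6.6 jaw -36
[2.0, 18.0, 24.0, 0.0] -> [ 533. -150.  399.] [-1.06  0.17  1.36  1.69 -0.09  1.34 -0.33] tilt 6.6 jaw -36
[2.0, 18.0, 24.0, 0.0] -> [ 563. -150.  398.] [-0.91  0.27  1.28  1.63 -0.19  1.35 -0.25] tilt 6.6 jaw -36
[2.0, 18.0, 24.0, 0.0] -> [ 593. -150.  398.] [-0.81  0.35  1.23  1.56 -0.26  1.37 -0.21] tilt 6.6 jaw -36
[2.0, 18.0, 24.0, 0.0] -> [ 623. -150.  397.] [-0.73  0.42  1.19  1.5  -0.32  1.39 -0.19] tilt 6.6 jaw -36
```

>>> arm_command:
  steps:
    - [[-30,-3,-2,0],[-30,-3,-2,0],[-30,-3,-2,0],[-30,-3,-2,0],[0,0,0,8],[0,0,0,8],[0,0,0,8],[0,0,0,8]]

```text
clock: 49.9
eef_pos: [503.6, -167.7, 403.0]
tool_rot: [0.693, -0.195, 0.686, 0.107]
contact_force: [0.3, -0.5, 0.2]
grip_width: 47.0
```

>>> arm_command:
  steps:
    - [[0,0,0,8],[0,0,0,8],[0,0,0,8],[0,0,0,8],[0,0,0,8],[0,0,0,8],[0,0,0,8],[0,0,0,8]]

```text
clock: 50.7
eef_pos: [498.2, -185.0, 401.8]
tool_rot: [0.68, 0.221, 0.628, -0.307]
contact_force: [-0.1, -0.2, -0.4]
grip_width: 46.9
```

```bash
python3 plan.py "[(20,0,0,0)]*6+[(0,0,0,-8)]*12"; python3 -c "
from h import *
lid()"
```

```text
[0.0, 14.0, 14.0, 0.0] -> [ 511. -174.  400.] [-1.08  0.1   1.34  1.7   0.04  1.36 -0.52] tilt 8.1 jaw -44
[0.0, 14.0, 14.0, 0.0] -> [ 531. -173.  401.] [-0.97  0.2   1.32  1.67 -0.07  1.36 -0.42] tilt 8.1 jaw -44
[0.0, 14.0, 14.0, 0.0] -> [ 551. -173.  401.] [-0.89  0.26  1.27  1.63 -0.13  1.37 -0.38] tilt 8.1 jaw -44
[0.0, 14.0, 14.0, 0.0] -> [ 571. -173.  401.] [-0.82  0.32  1.24  1.58 -0.18  1.38 -0.35] tilt 8.1 jaw -44
[0.0, 14.0, 14.0, 0.0] -> [ 590. -172.  402.] [-0.76  0.36  1.21  1.54 -0.22  1.39 -0.33] tilt 8.1 jaw -44
[0.0, 14.0, 14.0, 0.0] -> [ 610. -172.  402.] [-0.71  0.41  1.18  1.5  -0.26  1.41 -0.31] tilt 8.1 jaw -44
[0.0, 0.0, 0.0, -8.0] -> [ 610. -172.  402.] [-0.69  0.39  1.14  1.5  -0.24  1.4  -0.19] tilt 8.1 jaw -36
[0.0, 0.0, 0.0, -8.0] -> [ 610. -172.  402.] [-0.67  0.38  1.11  1.49 -0.22  1.4  -0.07] tilt 8.1 jaw -28
[0.0, 0.0, 0.0, -8.0] -> [ 610. -172.  402.] [-0.65  0.36  1.07  1.49 -0.2   1.4   0.05] tilt 8.1 jaw -20
[0.0, 0.0, 0.0, -8.0] -> [ 610. -172.  402.] [-0.64  0.35  1.03  1.49 -0.18  1.4   0.18] tilt 8.1 jaw -12
[0.0, 0.0, 0.0, -8.0] -> [ 610. -1
[... 319 characters left out ...]
402.] [-0.56  0.32  0.91  1.49 -0.12  1.39  0.68] tilt 8.1 jaw 20
[0.0, 0.0, 0.0, -8.0] -> [ 610. -172.  402.] [-0.54  0.31  0.88  1.48 -0.11  1.39  0.81] tilt 8.1 jaw 28
[0.0, 0.0, 0.0, -8.0] -> [ 610. -172.  402.] [-0.52  0.3   0.85  1.48 -0.1   1.39  0.94] tilt 8.1 jaw 36
[0.0, 0.0, 0.0, -8.0] -> [ 610. -172.  402.] [-0.5   0.3   0.82  1.48 -0.09  1.39  1.07] tilt 8.1 jaw 44
[0.0, 0.0, 0.0, -8.0] -> [ 610. -172.  402.] [-0.49  0.29  0.79  1.48 -0.08  1.39  1.2 ] tilt 8.1 jaw 52
lid ang 1.074 r 347.9 fwd axis (tool y world) [ 0.695  0.713 -0.086]
pos [ 498.2 -185.   401.8] shift [0. 0. 0.] jaw -43.7 tilt 8.13
F [-0.1 -0.2 -0.4] grip 46.9 t 50.7 q [-1.11 -0.06  1.23  1.74  0.2   1.39 -0.68]
```

>>> arm_command:
  steps:
    - [[0,14,14,0],[0,14,14,0],[0,14,14,0],[0,14,14,0],[0,14,14,0],[0,14,14,0],[0,0,0,0]]

```text
clock: 51.4
eef_pos: [614.4, -201.2, 396.6]
tool_rot: [0.671, 0.228, 0.627, -0.324]
contact_force: [0.7, 0.7, 0.0]
grip_width: 46.5
```

>>> arm_command:
  steps:
    - [[0,0,0,-8],[0,0,0,-8],[0,0,0,-8],[0,0,0,-8],[0,0,0,-8],[0,0,0,-8],[0,0,0,-8],[0,0,0,-8]]

```text
clock: 52.2
eef_pos: [607.3, -220.2, 389.4]
tool_rot: [0.68, -0.17, 0.711, 0.059]
contact_force: [-0.3, 0.3, 0.2]
grip_width: 47.0
```

```bash
 python3 -c "
from h import *
lid(); print(toolR()[1][:,0])"
```

```text
lid ang 1.38 r 298.8 fwd axis (tool y world) [-0.322  0.935 -0.148]
pos [ 607.3 -220.2  389.4] shift [0. 0. 0.] jaw 18.4 tilt 9.40
F [-0.3  0.3  0.2] grip 47.0 t 52.2 q [-0.49  0.34  0.88  1.49 -0.1   1.39  0.7 ]
[-0.01751841 -0.16239552 -0.98657022]
```

>>> arm_command:
  steps:
    - [[0,0,0,0],[0,0,0,0],[0,0,0,0],[0,0,0,0],[0,0,0,0],[0,0,0,0],[0,0,0,0],[0,0,0,0]]

```text
clock: 53.0
eef_pos: [605.2, -225.0, 387.5]
tool_rot: [0.679, -0.165, 0.713, 0.052]
contact_force: [-0.3, 0.6, 0.4]
grip_width: 47.2
```

```bash
 python3 -c "
from h import *
lid(); print(toolR()[1][:,0])"
```

```text
lid ang 1.372 r 297.4 fwd axis (tool y world) [-0.306  0.94  -0.15 ]
pos [ 605.2 -225.   387.5] shift [0. 0. 0.] jaw 17.4 tilt 9.58
F [-0.3  0.6  0.4] grip 47.2 t 53.0 q [-0.48  0.34  0.88  1.49 -0.1   1.39  0.69]
[-0.02281425 -0.16481399 -0.98606078]
```

>>> arm_command:
  steps:
    - [[0,0,0,-8],[0,0,0,-8],[0,0,0,-8],[0,0,0,-8],[0,0,0,0],[0,0,0,0]]

```text
clock: 53.6
eef_pos: [605.5, -224.3, 387.7]
tool_rot: [0.605, -0.351, 0.669, 0.252]
contact_force: [0.2, 0.1, -0.9]
grip_width: 47.1
```

```bash
 python3 -c "
from h import *
lid(); print(toolR()[1][:,0])"
```

```text
lid ang 1.373 r 297.5 fwd axis (tool y world) [-0.774  0.627 -0.087]
pos [ 605.5 -224.3  387.7] shift [0. 0. 0.] jaw 50.3 tilt 9.57
F [ 0.2  0.1 -0.9] grip 47.1 t 53.6 q [-0.4   0.31  0.76  1.49 -0.05  1.39  1.22]
[-0.02228744 -0.16476688 -0.9860807 ]
```

>>> arm_command:
  steps:
    - [[0,0,0,-7.5],[0,0,0,-7.5],[0,0,0,-7.5],[0,0,0,-7.5],[0,0,0,-7.5],[0,0,0,0]]
  hand: -1
  force: 30

```text
clock: 54.2
eef_pos: [605.6, -224.0, 387.4]
tool_rot: [0.46, -0.526, 0.553, 0.453]
contact_force: [-1.0, -0.3, -0.1]
grip_width: 2.6
```

```bash
 python3 -c "
from h import *
rel((755,-205,388),87.7); print(toolR()[1][:,0])"; python3 plan.py "[(25,3,0,0)]*6+[(0,0,-25,0)]*6"
python3 - <<'E'
from h import *
s=snap('side')['pixels']; cropf(s,150,60,240,170,3,'s30.png')
E
```

```text
pos [ 605.6 -224.   387.4] shift [  -7.2 -148.6   23.3] jaw 88.2 tilt 9.60 twist 0.5
F [-1.  -0.3 -0.1] grip 2.6 t 54.2 q [-0.32  0.29  0.63  1.48 -0.01  1.39  1.83]
[-0.0229213  -0.16513666 -0.98600431]
[-1.0, -25.0, 4.0, 0.0] -> [ 628. -206.  386.] [-0.3   0.34  0.63  1.43 -0.03  1.41  1.84] tilt 9.6 jaw 88
[-1.0, -25.0, 4.0, 0.0] -> [ 653. -202.  385.] [-0.29  0.39  0.62  1.37 -0.06  1.42  1.84] tilt 9.6 jaw 88
[-1.0, -25.0, 4.0, 0.0] -> [ 678. -199.  385.] [-0.27  0.44  0.62  1.3  -0.08  1.44  1.84] tilt 9.6 jaw 88
[-1.0, -25.0, 4.0, 0.0] -> [ 703. -196.  385.] [-0.25  0.49  0.61  1.24 -0.11  1.47  1.84] tilt 9.6 jaw 88
[-1.0, -25.0, 4.0, 0.0] -> [ 728. -193.  385.] [-0.23  0.54  0.6   1.17 -0.13  1.49  1.84] tilt 9.6 jaw 88
[-1.0, -25.0, 4.0, 0.0] -> [ 753. -190.  384.] [-0.22  0.59  0.59  1.09 -0.15  1.52  1.84] tilt 9.6 jaw 88
[25.0, -1.0, 4.0, 0.0] -> [ 754. -190.  359.] [-0.22  0.59  0.59  1.13 -0.15  1.47  1.83] tilt 9.6 jaw 88
[25.0, -1.0, 4.0, 0.0] -> [ 754. -190.  334.] [-0.23  0.6   0.59  1.18 -0.15  1.42  1.83] tilt 9.6 jaw 88
[25.0, -1.0, 4.0, 0.0] -> [ 754. -190.  308.] [-0.23  0.61  0.58  1.22 -0.16  1.38  1.83] tilt 9.6 jaw 88
[25.0, -1.0, 4.0, 0.0] -> [ 755. -190.  283.] [-0.23  0.62  0.58  1.25 -0.16  1.33  1.83] tilt 9.6 jaw 88
[25.0, -1.0, 4.0, 0.0] -> [ 755. -191.  258.] [-0.23  0.64  0.57  1.28 -0.17  1.29  1.83] tilt 9.6 jaw 88
[25.0, -1.0, 4.0, 0.0] -> [ 755. -191.  232.] [-0.23  0.65  0.56  1.31 -0.17  1.24  1.83] tilt 9.6 jaw 88
```

View pics/s30.png

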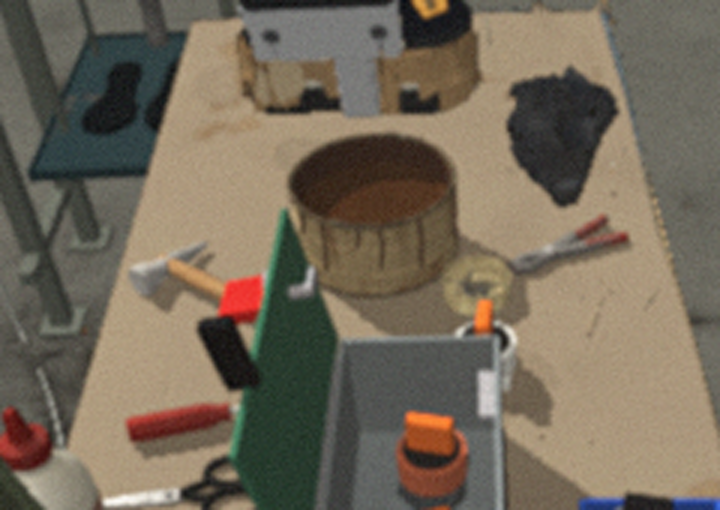

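>>> arm_command:
  steps:
    - [[-1,-25,2,0],[-1,-25,2,0],[-1,-25,2,0],[-1,-25,2,0],[-1,-25,2,0],[-1,-23,2,0],[0,0,0,0]]

```text
clock: 54.95
eef_pos: [759.9, -218.1, 388.7]
tool_rot: [0.473, -0.515, 0.564, 0.439]
contact_force: [-0.0, 0.7, -0.5]
grip_width: 0.6
```

```bash
 python3 -c "
from h import *
rel((752,-215,228),87.7); print(toolR()[1][:,0])"
```

```text
pos [ 759.9 -218.1  388.7] shift [158.1   6.7  29.2] jaw 85.3 tilt 9.60 twist -2.4
F [-0.   0.7 -0.5] grip 0.6 t 54.95 q [-0.2   0.6   0.61  1.07 -0.16  1.53  1.81]
[-0.02266303 -0.16519031 -0.98600129]
```

>>> arm_command:
  steps:
    - [[25,1,5,-2],[25,1,5,0],[25,1,5,0],[25,1,5,0],[25,1,5,0],[25,1,4,0],[0,0,0,0]]

```text
clock: 55.65
eef_pos: [750.4, -214.6, 231.2]
tool_rot: [0.472, -0.515, 0.566, 0.437]
contact_force: [-0.1, 0.1, -0.3]
grip_width: 0.4
```

```bash
 python3 - <<'E'
from h import *
rel((705,-215,228),87.7); print(toolR()[1][:,0])
s=snap('side')['pixels']; cropf(s,150,60,240,170,3,'s31.png')
E
```

```text
pos [ 750.4 -214.6  231.2] shift [ 4.2 45.2 -3.6] jaw 85.1 tilt 9.84 twist -2.6
F [-0.1  0.1 -0.3] grip 0.4 t 55.65 q [-0.23  0.64  0.58  1.34 -0.17  1.23  1.79]
[-0.02265771 -0.16940177 -0.98528659]
```

View pics/s31.png

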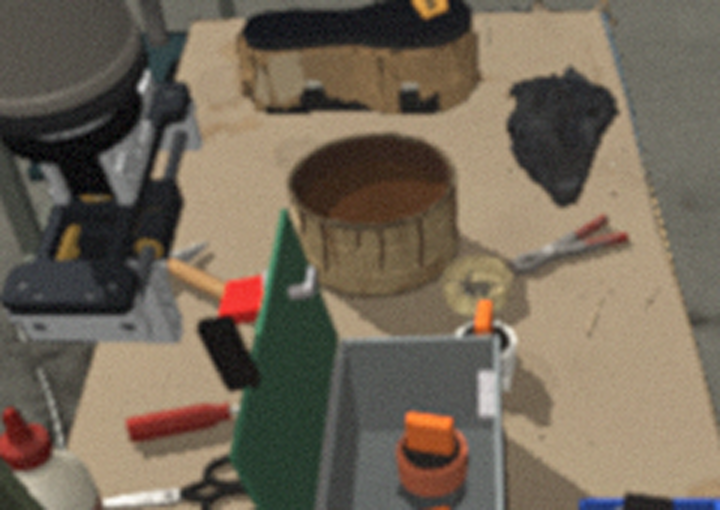

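>>> arm_command:
  steps:
    - [[0,18,0,-2],[0,18,0,0],[0,8,0,0],[0,8,0,0]]

```text
clock: 56.1
eef_pos: [700.3, -212.5, 240.2]
tool_rot: [0.467, -0.524, 0.558, 0.442]
contact_force: [0.3, 1.3, 0.3]
grip_width: 0.1
```

```bash
 python3 - <<'E'
from h import *
lid(662)
s=snap('side')['pixels']; cropf(s,150,60,240,170,3,'s32.png')
E
```

```text
lid ang 1.831 r 149.2 fwd axis (tool y world) [-0.998  0.059  0.004]
pos [ 700.3 -212.5  240.2] shift [0. 0. 0.] jaw 86.7 tilt 9.95
F [0.3 1.3 0.3] grip 0.1 t 56.1 q [-0.27  0.54  0.6   1.48 -0.13  1.18  1.81]
```

View pics/s32.png

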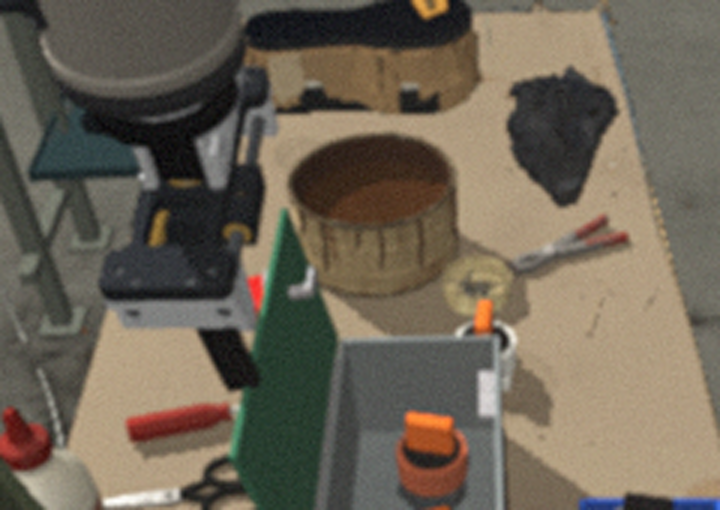

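>>> arm_command:
  steps:
    - [[10,-2,2,0],[9,-2,2,0],[0,0,0,0]]

```text
clock: 56.45
eef_pos: [705.0, -212.1, 220.5]
tool_rot: [0.468, -0.525, 0.558, 0.441]
contact_force: [0.4, -0.5, -0.6]
grip_width: 0.3
```

>>> arm_command:
  steps:
    - [[1,8,0,0],[1,8,0,0],[1,8,0,0],[1,8,0,0]]

```text
clock: 56.85
eef_pos: [672.8, -211.0, 216.0]
tool_rot: [0.468, -0.525, 0.557, 0.441]
contact_force: [3.8, 0.4, 2.8]
grip_width: 0.5
```

```bash
 python3 - <<'E'
from h import *
lid(662)
s=snap('side')['pixels']; cropf(s,150,60,240,170,3,'s33.png')
E
```

```text
lid ang 1.661 r 120.5 fwd axis (tool y world) [-0.998  0.059 -0.   ]
pos [ 672.8 -211.   216. ] shift [0. 0. 0.] jaw 86.6 tilt 10.00
F [3.8 0.4 2.8] grip 0.5 t 56.85 q [-0.29  0.51  0.6   1.58 -0.12  1.1   1.81]
```

View pics/s33.png

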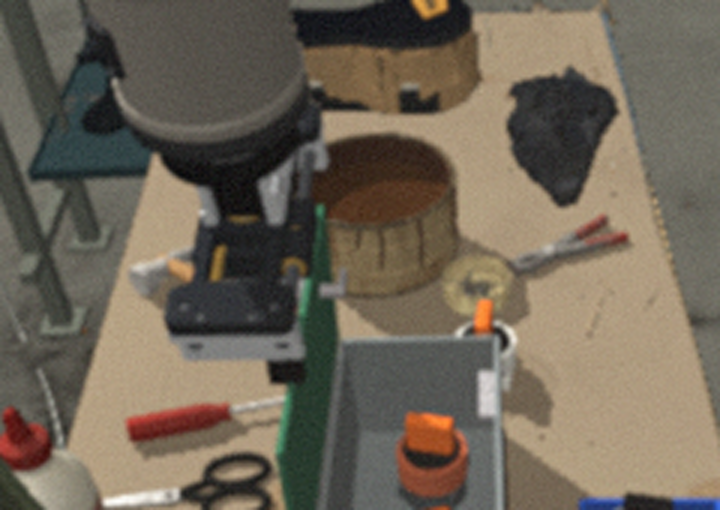

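>>> arm_command:
  steps:
    - [[-4,9,0,0],[-3,9,0,0],[0,9,0,0],[0,9,0,0],[0,9,0,0]]

```text
clock: 57.4
eef_pos: [623.2, -206.8, 223.3]
tool_rot: [0.468, -0.525, 0.558, 0.441]
contact_force: [2.4, -0.0, 0.2]
grip_width: 0.2
```

```bash
 python3 - <<'E'
from h import *
lid(662)
s=snap('side')['pixels']; cropf(s,150,60,240,170,3,'s34.png')
E
```

```text
lid ang 1.275 r 133.1 fwd axis (tool y world) [-0.998  0.06   0.   ]
pos [ 623.2 -206.8  223.3] shift [0. 0. 0.] jaw 86.6 tilt 9.96
F [ 2.4 -0.   0.2] grip 0.2 t 57.4 q [-0.33  0.42  0.62  1.69 -0.07  1.07  1.79]
```

View pics/s34.png

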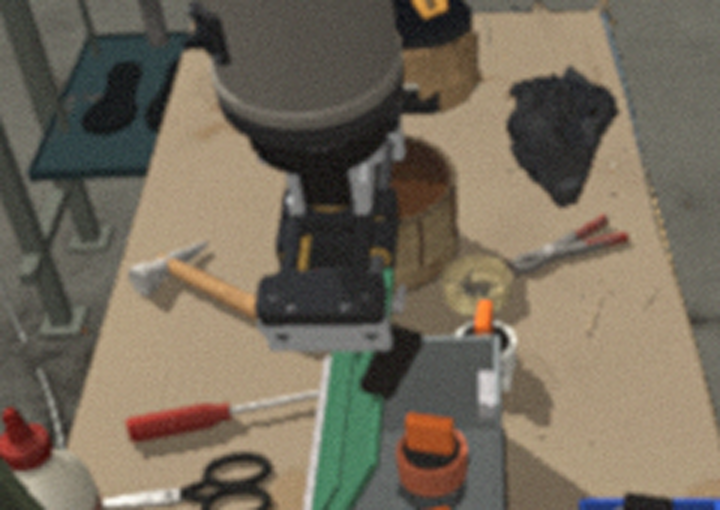

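>>> arm_command:
  steps:
    - [[7,15,0,0],[9,14,0,0],[11,13,0,0],[13,11,0,0]]

```text
clock: 57.85
eef_pos: [567.4, -210.1, 184.3]
tool_rot: [0.469, -0.525, 0.557, 0.441]
contact_force: [2.1, 0.0, 0.3]
grip_width: 0.7
```

```bash
 python3 - <<'E'
from h import *
lid(662,134)
E
```

```text
lid ang 0.632 r 117.3 fwd axis (tool y world) [-0.998  0.059 -0.002]
pos [ 567.4 -210.1  184.3] shift [0. 0. 0.] jaw 86.6 tilt 9.90
F [2.1 0.  0.3] grip 0.7 t 57.85 q [-0.35  0.36  0.63  1.86 -0.05  0.95  1.78]
```

>>> arm_command:
  steps:
    - [[15,8,0,0],[15,5,0,0],[14,3,0,0],[12,0,0,0],[0,0,0,0]]

```text
clock: 58.35
eef_pos: [546.1, -218.6, 125.9]
tool_rot: [0.468, -0.524, 0.557, 0.442]
contact_force: [0.1, 0.4, 0.1]
grip_width: 0.8
```

```bash
 python3 - <<'E'
from h import *
lid(662,134)
s=snap('side')['pixels']; cropf(s,200,100,180,150,4,'s35.png')
E
```

```text
lid ang 0.094 r 116.4 fwd axis (tool y world) [-0.998  0.06   0.002]
pos [ 546.1 -218.6  125.9] shift [0. 0. 0.] jaw 86.6 tilt 9.81
F [0.1 0.4 0.1] grip 0.8 t 58.35 q [-0.31  0.41  0.61  1.95 -0.08  0.83  1.81]
```

View pics/s35.png

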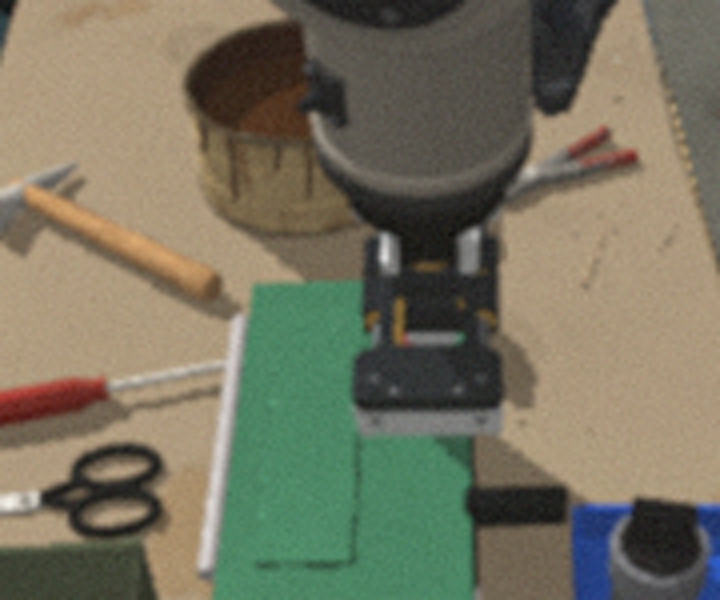

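>>> arm_command:
  steps:
    - [[3,0,0,0],[3,0,0,0],[0,0,0,0]]

```text
clock: 58.7
eef_pos: [547.4, -219.8, 121.8]
tool_rot: [0.469, -0.524, 0.557, 0.441]
contact_force: [-1.4, -0.0, 1.6]
grip_width: 0.8
```

```bash
 python3 - <<'E'
from h import *
lid(662,134)
E
```

```text
lid ang 0.059 r 114.8 fwd axis (tool y world) [-0.998  0.06   0.   ]
pos [ 547.4 -219.8  121.8] shift [0. 0. 0.] jaw 86.5 tilt 9.81
F [-1.4 -0.   1.6] grip 0.8 t 58.7 q [-0.31  0.41  0.6   1.95 -0.08  0.82  1.82]
```

>>> arm_command:
  steps:
    - [[3,0,0,0],[3,0,0,0],[2,0,0,0]]

```text
clock: 59.0
eef_pos: [547.9, -220.1, 120.9]
tool_rot: [0.471, -0.523, 0.556, 0.442]
contact_force: [-18.2, 12.4, 43.3]
grip_width: 0.4
```

```bash
 python3 - <<'E'
from h import *
lid(662,134)
E
```

```text
lid ang 0.051 r 114.2 fwd axis (tool y world) [-0.998  0.061 -0.001]
pos [ 547.9 -220.1  120.9] shift [0. 0. 0.] jaw 86.5 tilt 9.53
F [-18.2  12.4  43.3] grip 0.4 t 59.0 q [-0.3   0.41  0.6   1.95 -0.09  0.82  1.82]
```

>>> arm_command:
  steps:
    - [[-15,0,0,0],[-25,0,0,0],[-20,0,0,0],[0,10,-8,0],[0,12,-14,0],[0,0,-10,0],[0,0,0,0]]

```text
clock: 59.7
eef_pos: [522.8, -242.8, 188.3]
tool_rot: [0.471, -0.523, 0.555, 0.442]
contact_force: [-0.4, 0.4, -0.3]
grip_width: 0.3
```

```bash
 python3 - <<'E'
from h import *
rel((525,-253,139)); 
s=snap('side')['pixels']; cropf(s,220,100,140,120,5,'s36.png')
s=snap('top')['pixels']; cropf(s,250,110,140,120,5,'t36.png')
E
```

```text
pos [ 522.8 -242.8  188.3] shift [50.3 -2.7 -1.8] jaw 86.4 tilt 9.48
F [-0.4  0.4 -0.3] grip 0.3 t 59.7 q [-0.32  0.3   0.65  1.93 -0.02  0.93  1.83]
```

View pics/s36.png

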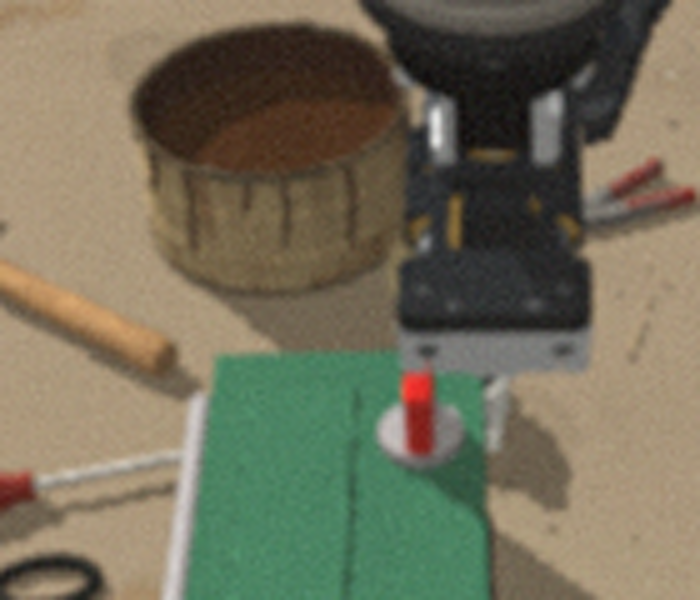

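View pics/t36.png

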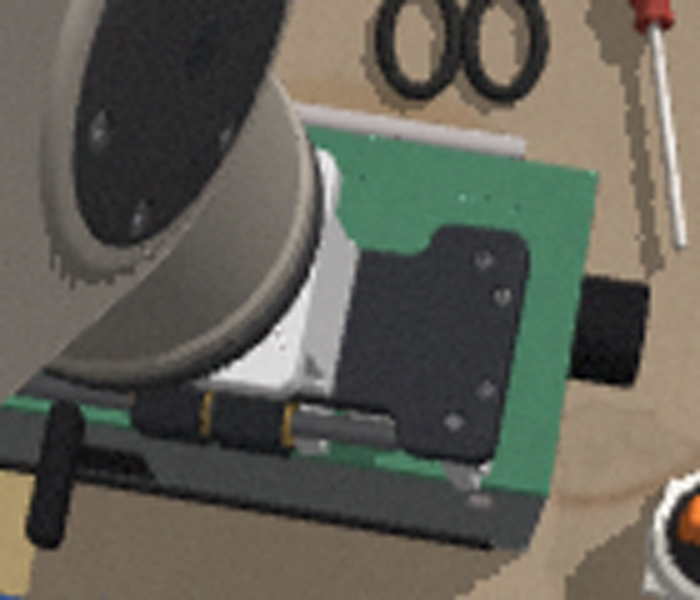

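>>> arm_command:
  steps:
    - [[17,-1,0,0],[17,-1,0,0],[15,0,-1,0],[0,0,0,0]]

```text
clock: 60.2
eef_pos: [525.6, -249.7, 136.6]
tool_rot: [0.471, -0.523, 0.555, 0.443]
contact_force: [0.1, 0.4, -0.8]
grip_width: 0.2
```

```bash
 python3 - <<'E'
from h import *
rel((540,-255,139)); 
E
```

```text
pos [ 525.6 -249.7  136.6] shift [ -1.6 -14.7  -4.8] jaw 86.6 tilt 9.46
F [ 0.1  0.4 -0.8] grip 0.2 t 60.2 q [-0.27  0.37  0.62  1.96 -0.08  0.83  1.88]
```

>>> arm_command:
  steps:
    - [[0,-14,1.5,0],[0,-8,5,0],[0,-4,0,0],[0,-4,-1.5,0]]

```text
clock: 60.6
eef_pos: [557.5, -245.0, 135.9]
tool_rot: [0.47, -0.523, 0.556, 0.444]
contact_force: [-3.6, 1.9, -0.2]
grip_width: 0.5
```

```bash
 python3 - <<'E'
from h import *
rel((564,-249.5,139)); 
s=snap('side')['pixels']; cropf(s,220,100,140,120,5,'s37.png')
E
```

```text
pos [ 557.5 -245.   135.9] shift [-2.4 -6.8 -4.6] jaw 86.6 tilt 9.42
F [-3.6  1.9 -0.2] grip 0.5 t 60.6 q [-0.26  0.42  0.61  1.9  -0.1   0.86  1.88]
```

View pics/s37.png

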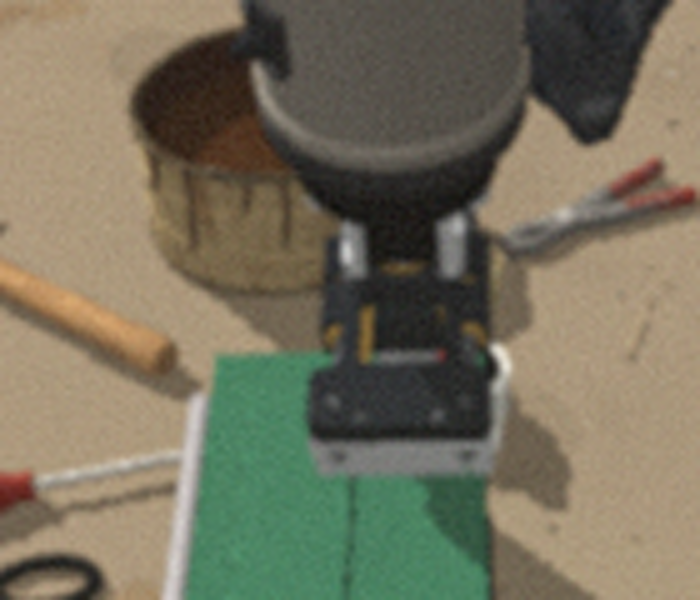

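Force is consistent with pushing the wing. Continue the arc.

>>> arm_command:
  steps:
    - [[0,-5,-2.5,0],[0,-4,-3,0],[0,-2,-3,0],[0,0,-2,0]]

```text
clock: 61.05
eef_pos: [570.5, -254.7, 138.0]
tool_rot: [0.47, -0.523, 0.554, 0.445]
contact_force: [-1.3, 14.3, -1.8]
grip_width: 0.5
```

```bash
 python3 - <<'E'
from h import *
rel((567,-253,139)); 
E
```

```text
pos [ 570.5 -254.7  138. ] shift [-1.2  3.6  1.3] jaw 86.7 tilt 9.28
F [-1.3 14.3 -1.8] grip 0.5 t 61.05 q [-0.24  0.44  0.6   1.86 -0.12  0.87  1.9 ]
```

>>> arm_command:
  steps:
    - [[0,0,-1,0],[0,0,12,0],[0,0,10,0],[-30,0,0,0],[-35,0,0,0],[-35,0,20,0],[-30,0,35,0],[0,0,35,0]]

```text
clock: 61.85
eef_pos: [579.1, -123.2, 253.5]
tool_rot: [0.473, -0.522, 0.556, 0.442]
contact_force: [1.2, -0.8, -0.4]
grip_width: 0.6
```

>>> arm_command:
  steps:
    - [[0,10,40,0],[0,10,40,0],[0,0,40,0],[0,0,0,0]]

```text
clock: 62.25
eef_pos: [567.5, 7.6, 234.7]
tool_rot: [0.473, -0.525, 0.552, 0.442]
contact_force: [0.3, 0.0, -0.3]
grip_width: 0.2
```

```bash
 python3 - <<'E'
from h import *
rel((567,-253,139)); 
s=snap('side')['pixels']; cropf(s,220,130,190,150,4,'s38.png')
s=snap('top')['pixels']; cropf(s,210,110,200,190,4,'t38.png')
E
```

```text
pos [567.5   7.6 234.7] shift [ 136.5  -13.5 -241.3] jaw 86.6 tilt 9.29
F [ 0.3  0.  -0.3] grip 0.2 t 62.25 q [-0.7   0.26  0.57  1.84  0.02  1.11  1.36]
```

View pics/s38.png

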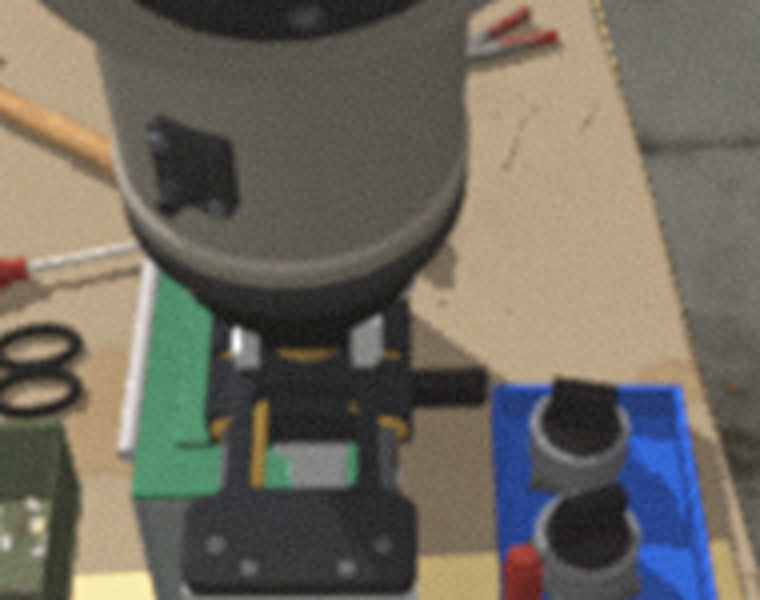

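View pics/t38.png

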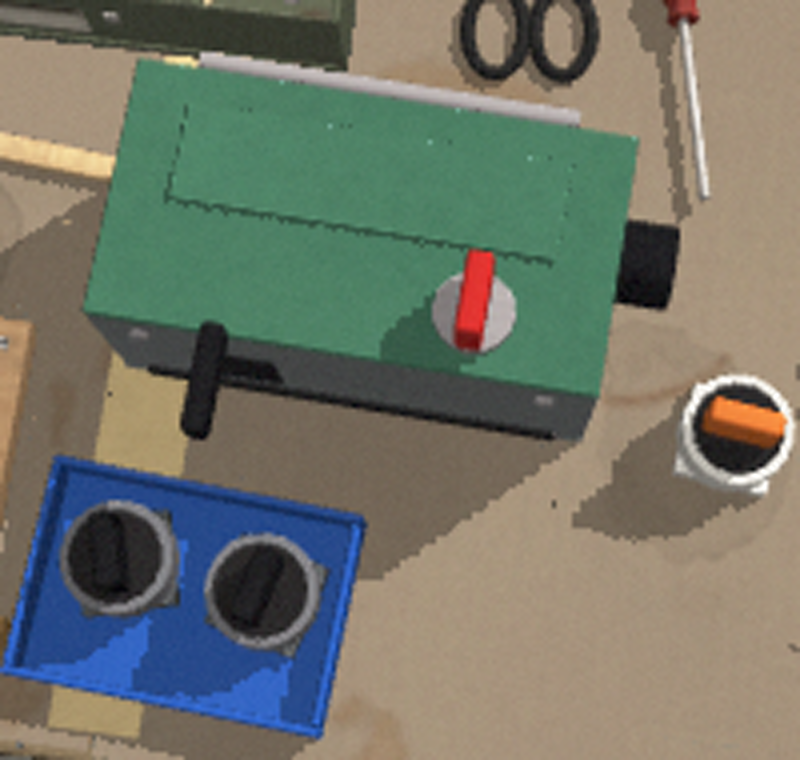

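```bash
 python3 - <<'E'
from h import *
s=snap('top')['pixels']; cropf(s,310,160,40,45,14,'t39.png')
f=lambda a:atz('top',a,165)
for a,b in (((220+328/3,110+190/3),(220+323/3,110+250/3)),((210+482/4,110+252/4),(210+468/4,110+330/4))):
    d=f(a)-f(b); print(np.degrees(np.arctan2(d[1],d[0])),(f(a)+f(b))/2)
E
```

```text
2.395362826880983 [ 554.7021342  -271.55280067  165.        ]
-2.845860960950403 [ 555.83762185 -271.87717138  165.        ]
```

View pics/t39.png

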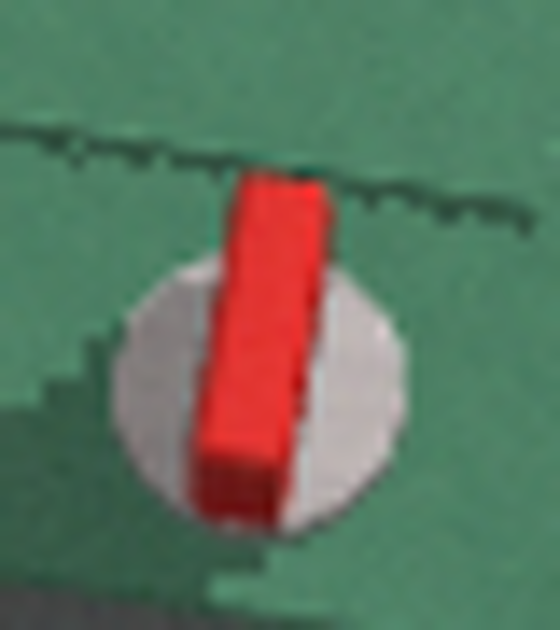

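>>> arm_command:
  steps:
    - [[-25,0,0,0],[-25,0,0,0],[-20,0,0,0],[0,0,0,0],[0,0,0,0]]

```text
clock: 62.9
eef_pos: [567.5, 5.0, 307.8]
tool_rot: [0.477, -0.522, 0.557, 0.436]
contact_force: [-0.6, -0.8, -0.2]
grip_width: 0.6
```

```bash
 python3 - <<'E'
from h import *
s=snap('side')['pixels']; cropf(s,220,130,190,150,4,'s40.png')
rel((567,-253,139))
print(ctrl.sign_off())
E
```

```text
pos [567.6   4.9 307.8] shift [ 208.9  -16.8 -226. ] jaw 85.6 tilt 9.47
F [ 0.9 -0.3  0.8] grip 0.6 t 62.95 q [-0.72  0.2   0.59  1.75  0.06  1.26  1.33]
the job is handed in; nothing more can be done
None
```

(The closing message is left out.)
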